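Set up the draining rack and dry the porcelain palettes

TASK

Get the washed palettes drying: stand the amber jar upright on the cork mat, out of the way, and push the rack's folding prop leg out until it meets its stop. Then lay every long palette, wells up, across the rack so that it slopes from the rear ledge down onto the leg, behind the leg's lip, and when all of them lie there push the dryer's lever over to on. Leave the other things where they are and do not tip the jar over.

Things in the scene. Friction and masses are not known exactly. Their poses are not given: they have to be found in the camera images.
- rack: Aluminium draining rack fixed to the bench. Origin: on the bench under its middle; x points away from the robot across the rack, y along it, z up; yaw varies. Open down to the bench in front of its rear ledge. A palette bridges rear ledge and swung-out leg (see the points), with 20 mm play between their lips; fingers may straddle it there.
- ledge (a point): Middle of the rear ledge's front top edge: rack x 45, y 0, z 90 mm (rack axes). The flat ledge runs 300 mm along y and 44 mm back to a lip (inner face x 89, top z 116 mm); end cheeks of that height stand at y -150 and +150 mm.
- seat (a point): Rack x -4, y 0, z 88 mm: about where a palette's centre comes when it lies across: low end on the leg's shelf, upper part on the ledge's front edge, sloping down towards the robot by 14 degrees. Any place along y between the cheeks will do; a spacing of 90 mm leaves finger room.
- leg (a joint): The rack's folding prop leg, a level aluminium bar hinged on a vertical pin at one end, with a foot at the other. Rad: 0 folded towards the robot (starts 0 to 0.25), 1.2 at its stop, where it points along rack +y. At q it points from the pivot along rack (-sin(1.2-q), cos(1.2-q)). Stiff hinge (0.4 N m), stays where left; push it from its robot/right-hand side.
- leg_pivot (a point): The leg's hinge pin, 47 mm above the bench: rack x -76, y -153 mm. The leg's shelf at the stop: top z 60 mm, from rack x -85 (inner face of a 6 mm thick lip on the robot's side, top z 72 mm) to x -61, y -150 to +132 mm.
- leg_mid (a point): Point on the leg's centre line 150 mm from the pivot, 47 mm above the bench. The bar is 290 mm long and 30 mm wide; its sides stand 15 mm either side of this line, from 35 to 60 mm high (72 mm at the lip, on the side to be pushed).
- palette1_c (a point): Centre of a long white porcelain mixing palette, 155 x 50 x 20 mm, 0.22 kg, with two rows of six wells on top; x along its length, y across its width, z up out of the wells. Two or three of the four are present, lying flat on the bench, wells up.
- palette2_c (a point): Centre of a long white porcelain mixing palette, 155 x 50 x 20 mm, 0.22 kg, with two rows of six wells on top; x along its length, y across its width, z up out of the wells. Two or three of the four are present, lying flat on the bench, wells up.
- palette3_c (a point): Centre of a long white porcelain mixing palette, 155 x 50 x 20 mm, 0.22 kg, with two rows of six wells on top; x along its length, y across its width, z up out of the wells. Two or three of the four are present, lying flat on the bench, wells up.
- palette4_c (a point): Centre of a long white porcelain mixing palette, 155 x 50 x 20 mm, 0.22 kg, with two rows of six wells on top; x along its length, y across its width, z up out of the wells. Two or three of the four are present, lying flat on the bench, wells up.
- jar_c (a point): Centre (half-way up) of a closed amber glass jar with a white cap, 54 mm diameter, 85 mm high, upright, about 0.2 kg, standing in the path of the prop leg.
- mat_top (a point): Centre of the top face of the round cork mat, 100 mm diameter, 4 mm thick, fixed on the bench.
- dryer: Small white air dryer, 120 x 100 x 59 mm, fixed on the bench; origin on the bench under its middle, x pointing away from the robot, yaw varies. The switch lever stands on a grey block (70 x 50 x 25 mm) on its top, pivot 80 mm above the bench over the origin.
- switch (a joint): The dryer's toggle lever, 70 mm from pivot to the centre of its black 26 mm ball. Value in rad: 0 off, leaning towards the robot; 1.0 on, leaning away (along the dryer's +x). Starts at 0, stays where it is left; under 2 N moves it.
- switch_tip (a point): Centre of the black ball at the end of the lever; about 141 mm above the bench when off or on, 150 mm half-way.
- square_palette: Bystander: square white porcelain palette, 85 x 85 x 18 mm, origin under its centre.
- dappen: Bystander: small white porcelain cup, 42 mm diameter, 28 mm high, origin under its centre.
- slabs: Bystander: thick clear glass mixing slab, 110 x 75 x 30 mm, origin under its centre.
Mind the look-alikes: they are no part of the job. Leave any pink look-alike of the dryer alone.

How it is judged (in metres and radians):
On the way, in this order (a step that is already met when the one before it is completed fails the run):
1. the prop leg is swung out to its stop (value of joint leg above 1.13 rad), for 0.2 s.
2. every palette present lies across the rear ledge and the leg, wells up (x of palette1_c in the frame of rack between -0.03 and 0.03 m and y of palette1_c in the frame of rack between -0.14 and 0.14 m and z of palette1_c in the frame of rack between 0.08 and 0.097 m and angle between palette1_c's own z axis and vertical between 0.16 and 0.33 rad and x of palette2_c in the frame of rack between -0.03 and 0.03 m and y of palette2_c in the frame of rack between -0.14 and 0.14 m and z of palette2_c in the frame of rack between 0.08 and 0.097 m and angle between palette2_c's own z axis and vertical between 0.16 and 0.33 rad and x of palette3_c in the frame of rack between -0.03 and 0.03 m and y of palette3_c in the frame of rack between -0.14 and 0.14 m and z of palette3_c in the frame of rack between 0.08 and 0.097 m and angle between palette3_c's own z axis and vertical between 0.16 and 0.33 rad and x of palette4_c in the frame of rack between -0.03 and 0.03 m and y of palette4_c in the frame of rack between -0.14 and 0.14 m and z of palette4_c in the frame of rack between 0.08 and 0.097 m and angle between palette4_c's own z axis and vertical between 0.16 and 0.33 rad), for 0.2 s.
3. the dryer's lever is pushed over to on (value of joint switch above 0.85 rad), for 0.2 s.
At the end, for the whole second after the job is handed in: Leg within 0.07 rad of its stop; palettes at rest across leg and ledge, wells up (centre within 30 mm of rack x = 0, 80 to 97 mm high, between the cheeks, tilted 9 to 19 degrees); jar upright on the mat, centres within 35 mm; lever above 0.85 rad (all of step 2 and value of joint leg above 1.13 rad and horizontal distance between jar_c and mat_top below 0.035 m and angle between jar_c's own z axis and vertical below 0.15 rad and height (world z) of jar_c between 0.04 and 0.053 m and linear speed of each of palette1, palette2, palette3, palette4, jar below 0.02 m/s and value of joint switch above 0.85 rad); the robot touches nothing.
It fails at once if the jar is tipped over (angle between jar_c's own z axis and vertical above 0.9 rad).
It fails at once if bystander square_palette is moved more than 60 mm (distance of square_palette from where it was at the start of the episode above 0.06 m).
It fails at once if bystander dappen is moved more than 60 mm (distance of dappen from where it was at the start of the episode above 0.06 m).
It fails at once if bystander slabs is moved more than 60 mm (distance of slabs from where it was at the start of the episode above 0.06 m).
Of palette1, palette2, palette3, palette4 only 2 to 3 are there at a start; the rules pass over those that are not, and their reading is None.
At some moment in a run one of palette1, palette2, palette3, palette4 may be knocked a few centimetres aside while the robot is not near it.
It also fails if it takes over 210 s, if anything falls off the work surface, if the arm or the gripper's body presses on something with over 40 N, if the wrist force passes 120 N, or if a joint passes its speed limit or range.

ROBOT

A 6-joint arm with a two-finger parallel gripper is mounted at the origin on the work surface. World frame = base frame: x ahead of the robot, y to its left, z up, the work surface at z = 0. Lengths are in m, angles in degrees, forces in N, time in s.
With the tool pointing down it reaches from about 0.375 to 0.9 m from the base axis. Payload 3.1 kg.
Tool frame: the origin (TCP) lies on the centre line of the jaws, within the pads' length; the fingertips stand 8 mm ahead of it and the grasp point (between the pads) lies 11 mm behind it; y points along the fingers, x is the direction in which the jaws open and shut, and the axes are right-handed (so a half turn about y gives the same grasp; the last joint's range is limited). The gripper opens to 87 mm and grips with 3 to 60 N. Pads are 19 mm wide; open, the fingers measure 117 mm over their backs; the gripper's body (75 mm by 190 mm) begins 51 mm behind the grasp point.
Start: joints at [-74.112, 30.224, 82.088, -0, 67.689, -10.227], TCP at [0.275, -0.561, 0.198] pointing down, gripper open.
Joint ranges: [-176.69, 176.69], [-43.24, 126.21], [12.49, 139.97], [-82, 262], [0, 151.66], [-163.58, 163.58]. Speed limits (degrees/s): [159.86, 159.86, 180, 180, 180, 180].

INTERFACE

Orientations are given as a 3x3 rotation matrix whose columns are the frame's x, y, z axes.
In Python, from rig import read_state, imaging, job, spotter gives the robot as it stands.
- The arm moves only by the tool apply_moves, never from a script. Its argument "steps" is a list of rows, each an object of numbers: "x", "y", "z": the shift along the world's x, y, z in mm; "spin": the turn about the world's z in rad. In form: [{"x": .., "y": .., "z": .., "spin": ..}, ...]. A call has 1 to 12 rows; each row shifts and turns the pose as measured when the row begins; what a row does not reach is not made up. A row lasts 1/10 s, in which the tool goes at most 50 mm and 8.59 degrees, less where a joint would pass 70% of its speed; a pose out of reach is approached as far as the arm can. A call is refused whole if a number of a shift passes 50 or a number of a turn 0.15, either way. A call with a gripper value outside its range is refused whole. "grip" is the finger opening in mm, from 0 to 87, set as the call begins (left out, the last holds). The fingers move at their own pace and stop on an object; the grip force is fixed at half the most. Time passes only in rows, so rows that do not move let the fingers close. It gives the time, the measured TCP pose, the force and the opening at its end, in the units of the state.
- read_state(): the state, without advancing time (a new reading comes with each control period).
- imaging.capture(name): name is "scene" or "side" or "wrist"; returns the picture (384x512x3 uint8, red, green, blue); there is no depth.
- imaging.camera_params(name): a dict with "fov_y" (degrees; the focal length in pixels is half the picture's height over the tangent of half this angle, whatever the lens; pixels are square), "cx", "cy" (the principal point, pixels), "R" (3x3) and "t" (3): a world point X has camera coordinates R X + t. Camera axes: x right, y down, z forward; pixel columns grow to the right and rows downward; lengths in m; the calibration is good to about 2 mm. A picture is of the moment at which its call begins: read the wrist's pose just before it. camera_params takes no time and is no camera call; for the wrist camera it gives the pose at the moment of the call.
- job.hand_in(): hands the job in, once; it reports no verdict.
Trained networks look in the newest picture that a camera, given by its name, has taken for a name from the list of things; names that differ only in an ending like _2 or _b are one class to them, and where a whole thing is asked for, a point or a joint stands for the part that bears it (a point fixed in the world has none). Each returns a list of dicts, best first, with "score" (0 to 1); they miss things now and then, are a little off and sometimes report something else, mostly with a low value. They report only what shows in the picture. A call takes as long as a camera call. They do not tell look-alikes from the thing itself.
- spotter.cut_out(name, camera): "mask" (384x512 bool, what is visible of it) and "rect" ([left, top, width, height] in pixels, round what is visible of it).
The state is a dict: "time_s": time; "joint_positions": joint angles; "qvel": joint speeds; "tau": joint torques, N m; "position": TCP position; "tcp_rot": TCP orientation; "force": force on the tool from outside, world axes, zero at the start; "moment": the same for the moment, N m; "opening": opening from 0.0 (shut) to 1.0 (fully open).
Only numpy, scipy, OpenCV 4.12 (cv2) and the standard library are available. Lean on these libraries where they do the work, as an engineer would, in place of code of your own. Each camera call takes 0.05 s, during which the arm holds its last target.

## Working session

There is one attempt and no reset: what is moved stays moved. The work goes in short steps, Python scripts to look and compute and a tool call to move; the robot and the scene stay as the last step left them, time stands still between calls to the robot, and variables do not carry over. Pictures are saved under pics/ and viewed, and the job is handed in when it is done.

Besides the shell and the picture viewer there is one more tool, called after "Request:" as name([rows], argument=value, ...), one row to a line, values as JSON. apply_moves: Moves the arm, as the interface text tells. Its arguments: {"type":"object","properties":{"steps":{"type":"array"},"grip":{"type":"number"}},"required":["steps"]}

```bash
ls; mkdir -p pics
python3 - <<'E'
from rig import read_state, imaging, job, spotter
import cv2
print(read_state())
for n in("scene","side","wrist"):
    im=imaging.capture(n); cv2.imwrite(f"pics/{n}0.png",im[:,:,::-1])
    print(n,imaging.camera_params(n))
E
```

```text
pics
{'time_s': 0.0, 'joint_positions': array([-7.41126765e+01,  3.02793334e+01,  8.21553287e+01,  3.56184364e-04,
        6.76890474e+01, -1.02273157e+01]), 'qvel': array([-0.04334574, -0.02074747,  0.0173183 ,  0.12078693,  0.00793643,
        0.03835309]), 'tau': array([ 4.21464656e-04, -4.40037239e+01, -1.76595318e+01,  6.32371916e-02,
        5.80844062e-02, -1.47126111e-04]), 'position': array([ 0.27491787, -0.56042604,  0.19687362]), 'tcp_rot': array([[ 4.40165857e-01, -5.85524303e-04,  8.97916296e-01],
       [-8.97913976e-01,  2.07823564e-03,  4.40166075e-01],
       [-2.12380958e-03, -9.99997669e-01,  3.89017915e-04]]), 'force': array([ 0.39500548, -0.71586865, -0.90460438]), 'moment': array([-0.03428188, -0.02470355, -0.02880943]), 'opening': 1.002778842930547}
scene {'fov_y': 52.77706586172752, 'cx': 257.5847468798461, 'cy': 191.26227978139795, 'R': array([[ 0.56911659,  0.82222106,  0.00767055],
       [ 0.62697293, -0.42789846, -0.65100527],
       [-0.53198802,  0.37530712, -0.75903446]]), 't': array([-0.32751859, -0.24835532,  1.48592807])}
side {'fov_y': 53.425630040382366, 'cx': 252.28333266486405, 'cy': 187.81043848481235, 'R': array([[-0.6809145 , -0.73224366, -0.01321646],
       [-0.44122129,  0.42456235, -0.79061405],
       [ 0.58453334, -0.53250918, -0.61217215]]), 't': array([0.39704084, 0.2943027 , 1.15591676])}
wrist {'fov_y': 71.55356069198147, 'cx': 259.92902488405207, 'cy': 187.41211580248057, 'R': array([[ 0.44047802, -0.89776202, -0.00157318],
       [-0.86927219, -0.42693642,  0.24918094],
       [-0.22437684, -0.10839121, -0.96845567]]), 't': array([-0.62360116, -0.02974459,  0.38868404])}
```

View pics/scene0.png

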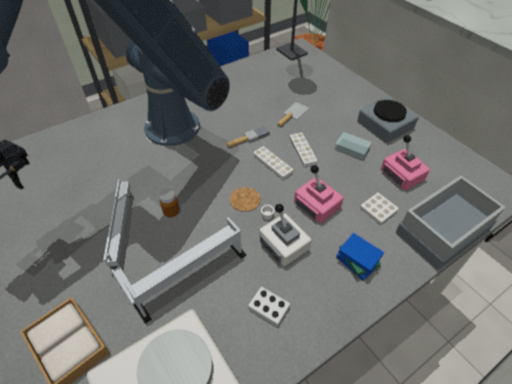

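View pics/side0.png

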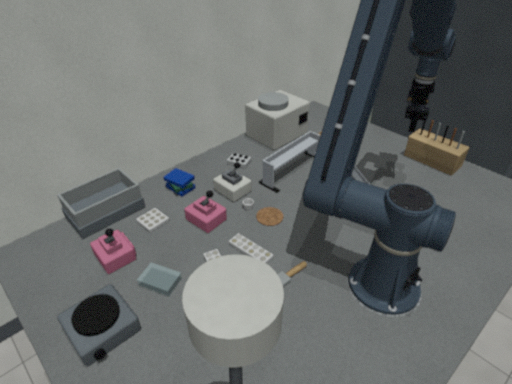

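View pics/wrist0.png

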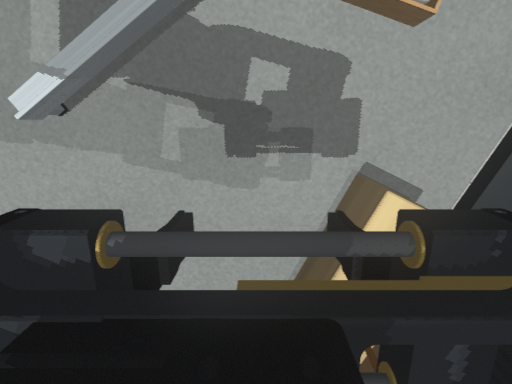

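Run:
```python
import cv2
a=cv2.imread("pics/scene0.png")
cv2.imwrite("pics/z1.png",cv2.resize(a[80:280,220:440],None,fx=3.5,fy=3,interpolation=cv2.INTER_CUBIC)[:600,:800])
cv2.imwrite("pics/z2.png",cv2.resize(a[160:320,90:290],None,fx=3.7,fy=3.7,interpolation=cv2.INTER_CUBIC))
```

```text
(no output)
```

View pics/z1.png

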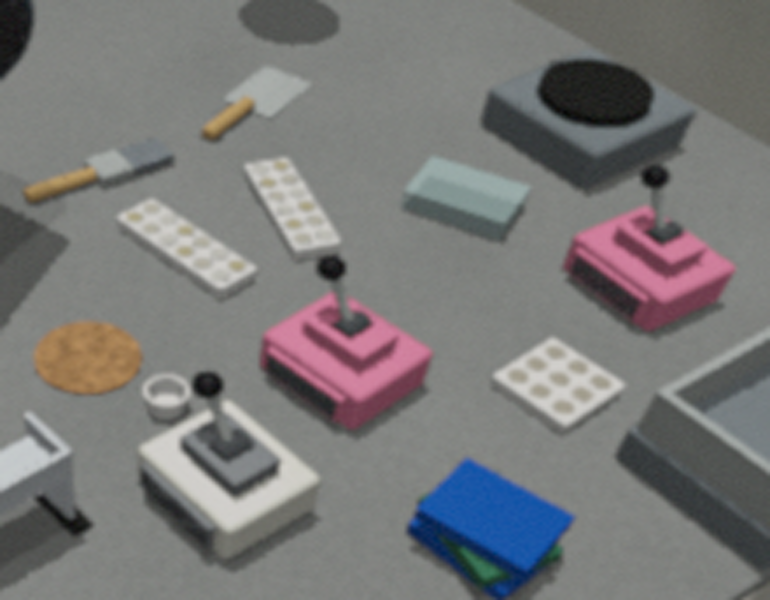

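View pics/z2.png

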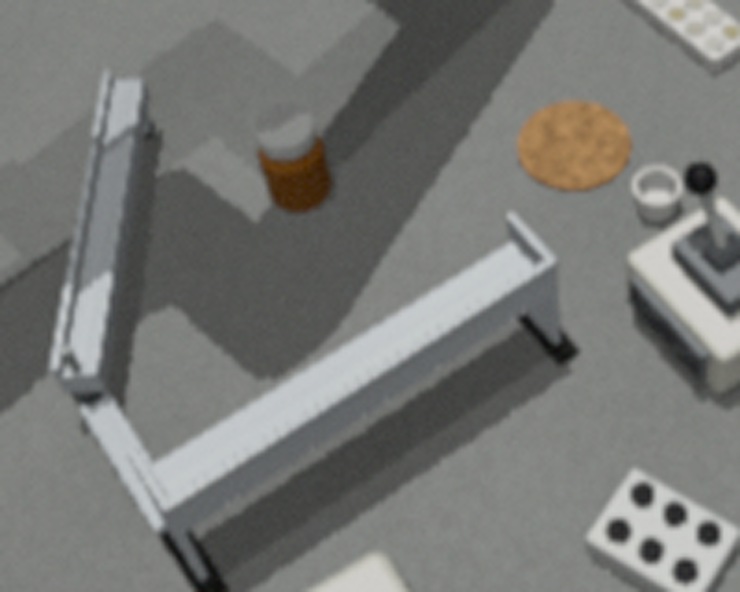

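```bash
cat > h.py <<'E'
import numpy as np, cv2
from rig import read_state, imaging, job, spotter
def K(p):
    f=192/np.tan(np.radians(p["fov_y"]/2)); return f
def ray(p,u,v):
    f=K(p); d=np.array([(u-p["cx"])/f,(v-p["cy"])/f,1.0]); R=p["R"]
    return -R.T@p["t"], R.T@d
def atz(p,u,v,z):
    c,d=ray(p,u,v); return c+d*(z-c[2])/d[2]
def proj(p,X):
    X=np.atleast_2d(X); q=X@p["R"].T+p["t"]; f=K(p)
    return np.c_[p["cx"]+f*q[:,0]/q[:,2],p["cy"]+f*q[:,1]/q[:,2]]
def tri(obs):
    A=np.zeros((3,3));b=np.zeros(3)
    for p,u,v in obs:
        c,d=ray(p,u,v);d/=np.linalg.norm(d);M=np.eye(3)-np.outer(d,d);A+=M;b+=M@c
    X=np.linalg.solve(A,b)
    return X,[np.linalg.norm(proj(p,X)[0]-[u,v]) for p,u,v in obs]
def save(n,im): cv2.imwrite(f"pics/{n}.png",im[:,:,::-1])
def look(cam,n=None):
    p=imaging.camera_params(cam); im=imaging.capture(cam)
    if n: save(n,im)
    return p,im
def cut(name,cam,k=3,smin=0.2):
    r=[]
    for d in spotter.cut_out(name,cam)[:k]:
        if d["score"]<smin: continue
        ys,xs=np.nonzero(d["mask"]); r.append((d["score"],d["rect"],xs.mean(),ys.mean(),len(xs),d["mask"]))
    return r
E
python3 - <<'E'
from h import *
P={n:look(n)[0] for n in("scene","side")}
for nm,z in(("palette1_c",.02),("jar_c",.0425),("mat_top",.004),("dryer",.04),("switch_tip",.141),("rack",.05),("leg",.05),("dappen",.014),("square_palette",.018),("slabs",.03)):
    for c in P:
        for s,r,u,v,n,m in cut(nm,c,5,.15):
            print(nm,c,round(s,2),r,round(u),round(v),n,atz(P[c],u,v,z).round(3))
E
```

```text
jar_c scene 0.84 [160.7, 187.0, 18.1, 31.0] 169 202 483 [ 0.366 -0.188  0.042]
jar_c side 0.6 [261.9, 128.7, 106.1, 63.1] 293 158 1290 [ 0.616 -0.27   0.042]
mat_top scene 0.97 [230.8, 191.7, 26.1, 22.6] 244 199 603 [0.458 0.028 0.004]
mat_top side 0.87 [257.0, 206.3, 25.9, 17.6] 270 216 418 [0.455 0.03  0.004]
mat_top side 0.48 [213.9, 162.3, 40.8, 37.3] 233 183 874 [ 0.704 -0.002  0.004]
dryer scene 0.81 [382.5, 135.3, 47.2, 56.2] 405 167 1376 [0.672 0.533 0.04 ]
dryer scene 0.67 [294.1, 165.3, 49.3, 56.0] 318 198 1483 [0.611 0.203 0.04 ]
dryer scene 0.57 [259.8, 200.8, 48.9, 65.2] 284 238 1786 [0.669 0.026 0.04 ]
dryer side 0.87 [90.6, 230.5, 47.2, 43.2] 113 250 1365 [0.661 0.539 0.04 ]
dryer side 0.73 [213.8, 160.5, 36.8, 40.6] 233 183 882 [0.665 0.029 0.04 ]
dryer side 0.69 [207.8, 249.1, 13.1, 9.3] 211 255 92 [0.426 0.323 0.04 ]
switch_tip scene 0.7 [279.3, 202.6, 8.9, 23.7] 281 213 126 [0.651 0.022 0.141]
switch_tip side 0.59 [207.2, 187.7, 10.3, 14.2] 209 195 66 [0.567 0.213 0.141]
rack scene 0.86 [102.4, 181.5, 144.3, 140.7] 162 255 4104 [ 0.528 -0.287  0.05 ]
rack scene 0.6
[... 393 characters left out ...]
.0, 111.7, 64.6] 294 158 1361 [ 0.609 -0.265  0.05 ]
dappen scene 0.7 [260.1, 206.6, 16.3, 14.5] 267 212 184 [0.549 0.054 0.014]
dappen side 0.45 [241.8, 198.8, 12.0, 12.6] 248 203 114 [0.555 0.048 0.014]
square_palette scene 0.81 [356.4, 193.6, 41.6, 33.9] 379 209 672 [0.739 0.347 0.018]
square_palette scene 0.57 [274.4, 206.3, 12.1, 21.5] 280 212 101 [0.576 0.084 0.018]
square_palette scene 0.54 [105.1, 180.7, 141.8, 143.9] 161 254 4289 [ 0.505 -0.286  0.018]
square_palette side 0.65 [136.8, 207.8, 32.7, 27.4] 152 220 507 [0.724 0.362 0.018]
slabs scene 0.97 [333.5, 132.1, 36.8, 28.0] 352 146 639 [0.489 0.47  0.03 ]
slabs side 0.57 [138.6, 263.5, 41.7, 31.0] 159 278 907 [0.466 0.49  0.03 ]
```

Run:
```python
from h import *
p=imaging.camera_params("wrist"); s=read_state()
c=-p["R"].T@p["t"]; print("cam",c,"rel tool",s["tcp_rot"].T@(c-s["position"]), "axis in tool",s["tcp_rot"].T@p["R"][2])
P={n:look(n)[0] for n in("scene","side")}
for nm in("palette1_c","palette2_c","palette3_c"):
    for c in P:
        for d in spotter.cut_out(nm,c)[:5]: print(nm,c,d["score"],d["rect"])
z=lambda u,v:(90+u/3.7,160+v/3.7)
S=P["scene"]
for n,u,v,h in(("cheekR front",512,214,.116),("cheekR back",555,259,.116),("lip left",170,515,.116),("leg far end lip",108,72,.072),("leg lip pivot",55,372,.072),("leg far end inner",143,80,.06),("jar base",300,210,0)):
    print(n,atz(S,*z(u,v),h).round(3))
for u,v in((253,148),(263,147),(291,172),(282,178),(290,136),(303,133),(316,158),(304,164)): print(u,v,atz(S,u,v,.02).round(3))
```

```text
cam [ 0.33611427 -0.53067876  0.38359153] rel tool [-0.00052146 -0.18574721  0.06816723] axis in tool [ 1.50982590e-04  9.68386909e-01 -2.49452946e-01]
palette1_c scene 0.75 [291.5, 134.8, 25.4, 31.2]
palette1_c scene 0.35 [104.1, 183.2, 27.0, 82.0]
palette1_c side 0.43 [236.4, 163.9, 3.4, 6.4]
palette2_c side 0.37 [204.2, 246.5, 15.9, 15.8]
palette2_c side 0.26 [216.8, 161.5, 33.3, 38.4]
palette3_c scene 0.95 [252.5, 150.1, 37.4, 27.0]
palette3_c scene 0.34 [104.3, 178.5, 30.7, 88.4]
palette3_c side 0.79 [226.7, 235.4, 46.3, 28.1]
cheekR front [ 0.569 -0.094  0.116]
cheekR back [ 0.621 -0.089  0.116]
lip left [ 0.648 -0.397  0.116]
leg far end lip [ 0.221 -0.281  0.072]
leg lip pivot [ 0.475 -0.421  0.072]
leg far end inner [ 0.234 -0.258  0.06 ]
jar base [ 0.388 -0.198  0.   ]
253 148 [0.291 0.177 0.02 ]
263 147 [0.307 0.209 0.02 ]
291 172 [0.461 0.216 0.02 ]
282 178 [0.466 0.175 0.02 ]
290 136 [0.314 0.326 0.02 ]
303 133 [0.328 0.376 0.02 ]
316 158 [0.457 0.33  0.02 ]
304 164 [0.456 0.277 0.02 ]
```

Request:
apply_moves([
  {"x":10,"y":45,"z":5,"spin":-0.056},
  {"x":10,"y":45,"z":5,"spin":-0.056},
  {"x":10,"y":45,"z":5,"spin":-0.056},
  {"x":10,"y":45,"z":0,"spin":-0.056},
  {"x":10,"y":45,"z":0,"spin":-0.056},
  {"x":10,"y":45,"z":0,"spin":-0.056},
  {"x":10,"y":45,"z":0,"spin":-0.056},
  {"x":10,"y":45,"z":0,"spin":-0.056},
  {"x":0,"y":5},
  {"x":0,"y":0},
], grip=87)

```text
invalid input at $.steps[8]: expected keys x, y, z, spin
```

Run:
```python
from h import *
s=read_state();print(s["position"],s["tcp_rot"][:,0],s["time_s"])
p,im=look("wrist","w1")
for r in cut("jar_c","wrist"): print(r[:5],atz(p,r[2],r[3],.06))
look("scene","s1")
for r in cut("jar_c","scene"): print(r[:5])
```

```text
[ 0.27512987 -0.56117984  0.1978822 ] [ 4.40147844e-01 -8.97925315e-01  5.90742478e-05] 1.65
(0.75, [159.8, 190.5, 20.4, 27.2], np.float64(168.14317673378076), np.float64(202.30872483221478), 447)
```

View pics/w1.png

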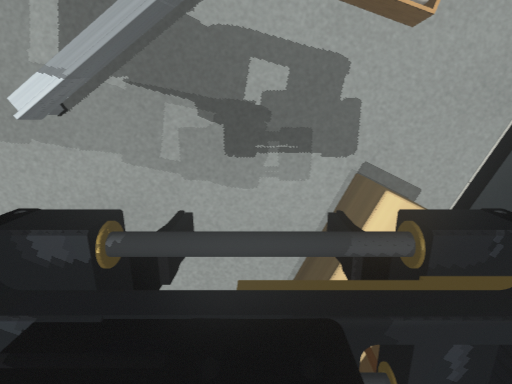

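View pics/s1.png

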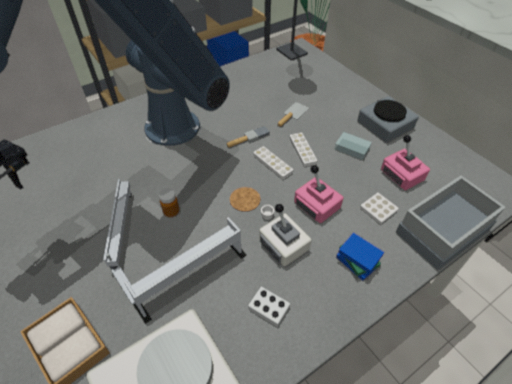

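Request:
apply_moves([
  {"x":10,"y":45,"z":5,"spin":-0.056},
  {"x":10,"y":45,"z":5,"spin":-0.056},
  {"x":10,"y":45,"z":5,"spin":-0.056},
  {"x":10,"y":45,"z":0,"spin":-0.056},
  {"x":10,"y":45,"z":0,"spin":-0.056},
  {"x":10,"y":45,"z":0,"spin":-0.056},
  {"x":10,"y":45,"z":0,"spin":-0.056},
  {"x":10,"y":45,"z":0,"spin":-0.056},
  {"x":0,"y":0,"z":0,"spin":0},
  {"x":0,"y":0,"z":0,"spin":0},
], grip=87)

```text
time_s: 2.85
position: [0.355, -0.1912, 0.214]
tcp_rot: [[-0.014, 0.002, 1.0], [-1.0, -0.007, -0.014], [0.007, -1.0, 0.002]]
force: [1.3, -1.2, -1.1]
opening: 1.003
```

Run:
```python
from h import *
s=read_state();print(s["position"],s["tcp_rot"][:,0],s["time_s"])
p,im=look("wrist","w2")
for r in cut("jar_c","wrist"): print(r[:5],atz(p,r[2],r[3],.06))
```

```text
[ 0.35498624 -0.19116492  0.21399651] [-0.01381575 -0.99987799  0.0072894 ] 2.85
(0.89, [237.4, 140.5, 39.2, 45.2], np.float64(255.00725115359262), np.float64(164.72972972972974), 1517) [ 0.36590954 -0.1855252   0.06      ]
```

View pics/w2.png

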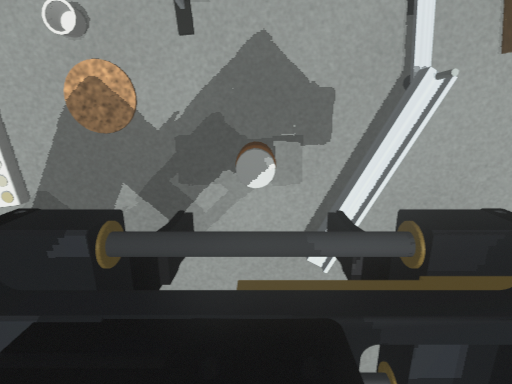

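```bash
python3 - <<'E'
from h import *
p=imaging.camera_params("wrist"); im=cv2.imread("pics/w2.png")
S=imaging.camera_params("scene")
g=cv2.cvtColor(im,cv2.COLOR_BGR2HSV)
print("cap top",atz(p,257,169,.085),proj(S,atz(p,257,169,.085)))
a=cv2.imread("pics/z2.png")
print("mat",atz(p,100,95.5,.004))
# scene cap: top ellipse centre in z2 ~ (285,120)
u,v=90+285/3.7,160+122/3.7
print(tri([(p,257,169),(S,u,v)]))
# leg lip end & pivot etc
for u,v,h in((315,262,.06),(327,270,.072),(456,72,.072),(433,68,.06)): print(atz(p,u,v,h))
E
python3 -c "
import cv2
a=cv2.imread('pics/w2.png');cv2.imwrite('pics/w2z.png',cv2.resize(a[110:290,200:480],None,fx=2.8,fy=2.8,interpolation=cv2.INTER_CUBIC))"
```

```text
cap top [ 0.36436783 -0.1888749   0.085     ] [[165.65015533 193.12819375]]
mat [0.45785628 0.0300052  0.004     ]
(array([ 0.36492532, -0.18696525,  0.08445146]), [np.float64(1.6800405467540545), np.float64(0.6908131190199035)])
[ 0.22446094 -0.26847058  0.06      ]
[ 0.2188216  -0.28277358  0.072     ]
[ 0.47089445 -0.41915799  0.072     ]
[ 0.47750449 -0.39940688  0.06      ]
```

View pics/w2z.png

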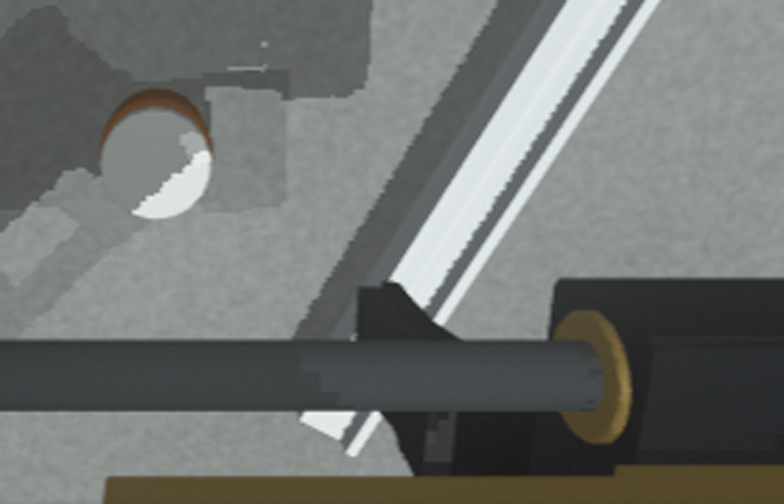

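Request:
apply_moves([
  {"x":10,"y":3,"z":-35,"spin":0},
  {"x":0,"y":0,"z":-35,"spin":0},
  {"x":0,"y":0,"z":-35,"spin":0},
  {"x":0,"y":0,"z":-30,"spin":0},
  {"x":0,"y":0,"z":-20,"spin":0},
  {"x":0,"y":0,"z":-14,"spin":0},
  {"x":0,"y":0,"z":0,"spin":0},
])

```text
time_s: 3.65
position: [0.3694, -0.2057, 0.0396]
tcp_rot: [[-0.032, 0.013, 0.999], [-0.999, -0.02, -0.031], [0.019, -1.0, 0.013]]
force: [-0.6, 0.4, -0.8]
opening: 0.995
```

Request:
apply_moves([
  {"x":0,"y":0,"z":0,"spin":0},
  {"x":0,"y":0,"z":0,"spin":0},
  {"x":0,"y":0,"z":0,"spin":0},
  {"x":0,"y":0,"z":0,"spin":0},
  {"x":0,"y":0,"z":0,"spin":0},
  {"x":0,"y":0,"z":0,"spin":0},
], grip=48)

```text
time_s: 4.25
position: [0.3669, -0.2031, 0.0441]
tcp_rot: [[-0.04, 0.01, 0.999], [-0.999, -0.012, -0.04], [0.012, -1.0, 0.011]]
force: [0.1, 1.4, 0.2]
opening: 0.581
```

Run:
```python
from h import *
s=read_state();print(s["position"],s["tcp_rot"][:,0],s["time_s"],s["opening"]*87)
p,im=look("wrist","w3")
look("scene","s3")
```

```text
[ 0.36685105 -0.20313337  0.044118  ] [-0.04019987 -0.9991196   0.01199949] 4.25 50.528395547159896
```

View pics/w3.png

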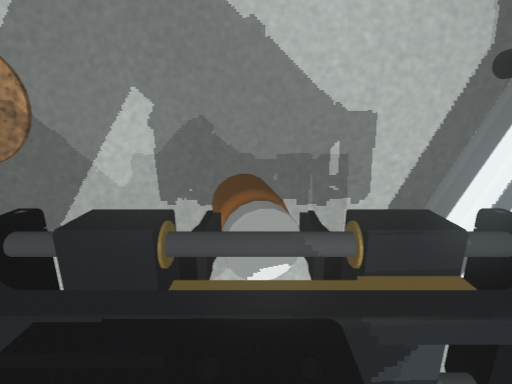

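```bash
python3 -c "
import cv2
a=cv2.imread('pics/s3.png');cv2.imwrite('pics/s3z.png',cv2.resize(a[100:280,60:280],None,fx=3.3,fy=3.3,interpolation=cv2.INTER_CUBIC))"
```

```text
(no output)
```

View pics/s3z.png

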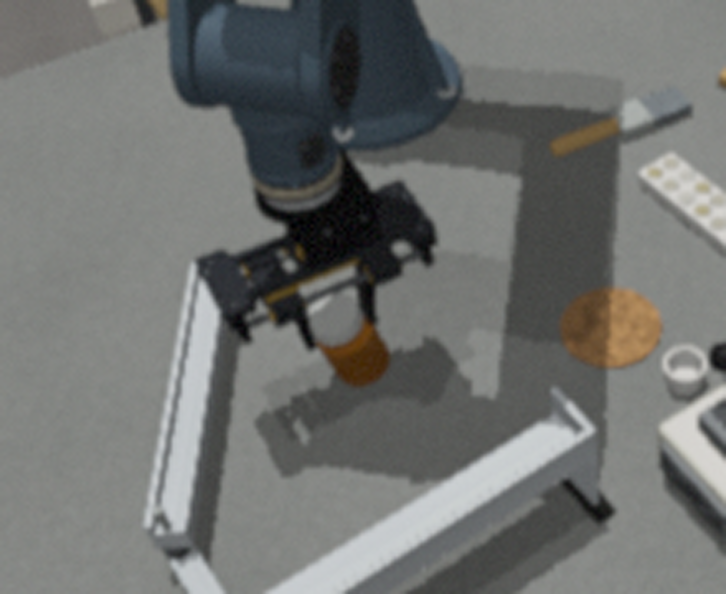

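Request:
apply_moves([
  {"x":0,"y":0,"z":0,"spin":0},
  {"x":0,"y":0,"z":0,"spin":0},
], grip=55)

```text
time_s: 4.55
position: [0.3681, -0.2047, 0.0449]
tcp_rot: [[-0.039, 0.013, 0.999], [-0.999, -0.016, -0.039], [0.015, -1.0, 0.014]]
force: [0.0, -0.4, -0.4]
opening: 0.619
```

Request:
apply_moves([
  {"x":0,"y":0,"z":0,"spin":0},
  {"x":0,"y":0,"z":0,"spin":0},
], grip=60)

```text
time_s: 4.75
position: [0.3688, -0.2058, 0.0451]
tcp_rot: [[-0.039, 0.015, 0.999], [-0.999, -0.018, -0.039], [0.017, -1.0, 0.015]]
force: [0.1, -0.2, -0.5]
opening: 0.674
```

Request:
apply_moves([
  {"x":0,"y":0,"z":0,"spin":0},
  {"x":0,"y":0,"z":0,"spin":0},
], grip=66)

```text
time_s: 4.95
position: [0.369, -0.2062, 0.0449]
tcp_rot: [[-0.039, 0.015, 0.999], [-0.999, -0.018, -0.039], [0.017, -1.0, 0.015]]
force: [-0.6, 0.3, -0.2]
opening: 0.745
```

Run:
```python
from h import *
s=read_state();print(s["position"],s["tcp_rot"][:,0],s["time_s"],s["opening"]*87)
p,a=look("wrist","w4")
p,b=look("scene")
save("c4",np.hstack([a[:,100:420],cv2.resize(b[140:260,100:220],(384,384),interpolation=cv2.INTER_CUBIC)]))
```

```text
[ 0.36895959 -0.20617072  0.04485967] [-0.03936105 -0.99907267  0.01745042] 4.95 64.82448522199415
```

View pics/c4.png

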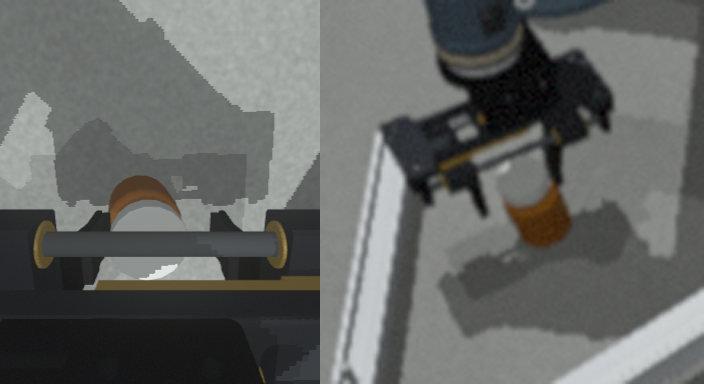

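Request:
apply_moves([
  {"x":0,"y":0,"z":0,"spin":0},
  {"x":0,"y":4,"z":0,"spin":0},
  {"x":0,"y":6,"z":0,"spin":0},
  {"x":0,"y":6,"z":0,"spin":0},
  {"x":0,"y":0,"z":0,"spin":0},
], grip=87)

```text
time_s: 5.55
position: [0.3686, -0.1886, 0.0448]
tcp_rot: [[-0.04, 0.014, 0.999], [-0.999, -0.018, -0.039], [0.017, -1.0, 0.015]]
force: [0.3, 0.8, 0.4]
opening: 0.992
```

Run:
```python
from h import *
s=read_state();print(s["position"],s["tcp_rot"],s["time_s"],s["opening"]*87)
p,a=look("wrist","w5")
q,b=look("scene")
save("c5",np.hstack([a[:,100:420],cv2.resize(b[140:260,100:220],(384,384),interpolation=cv2.INTER_CUBIC)]))
for r in cut("jar_c","scene"): print(r[:5],atz(q,r[2],r[3],.042))
for r in cut("jar_c","wrist"): print(r[:5],atz(p,r[2],r[3],.042))
```

```text
[ 0.36863585 -0.1886045   0.04475855] [[-0.03951701  0.0141276   0.99911902]
 [-0.99907292 -0.01764952 -0.03926562]
 [ 0.01707924 -0.99974442  0.01481196]] 5.55 86.27808921680139
(0.94, [158.5, 187.9, 19.4, 29.1], np.float64(168.24579831932772), np.float64(202.6344537815126), 476) [ 0.36628786 -0.18920902  0.042     ]
(0.65, [253.0, 146.1, 38.4, 31.0], np.float64(272.59450171821305), np.float64(162.60824742268042), 582) [0.40700766 0.17774955 0.042     ]
(0.57, [222.8, 174.7, 73.1, 100.9], np.float64(258.87894853103603), np.float64(219.26816876518666), 4527) [ 0.36329028 -0.18704736  0.042     ]
```

View pics/c5.png

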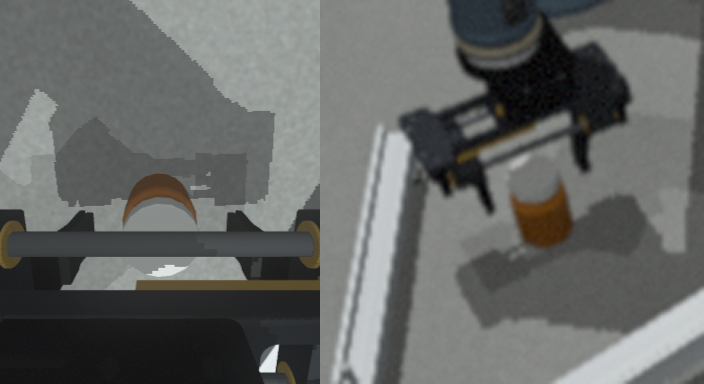

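Request:
apply_moves([
  {"x":-4,"y":1,"z":-2,"spin":0},
  {"x":0,"y":0,"z":0,"spin":0},
  {"x":0,"y":0,"z":0,"spin":0},
  {"x":0,"y":0,"z":0,"spin":0},
  {"x":0,"y":0,"z":0,"spin":0},
], grip=47)

```text
time_s: 6.25
position: [0.3651, -0.1896, 0.0426]
tcp_rot: [[-0.041, 0.016, 0.999], [-0.999, -0.019, -0.041], [0.019, -1.0, 0.017]]
force: [0.2, 0.2, -0.6]
opening: 0.63
```

Run:
```python
from h import *
s=read_state();print(s["position"],s["time_s"],s["opening"]*87)
p,a=look("wrist")
q,b=look("scene")
save("c6",np.hstack([a[:,100:420],cv2.resize(b[140:260,100:220],(384,384),interpolation=cv2.INTER_CUBIC)]))
```

```text
[ 0.36513642 -0.18964433  0.04260071] 6.25 54.78857431397685
```

View pics/c6.png

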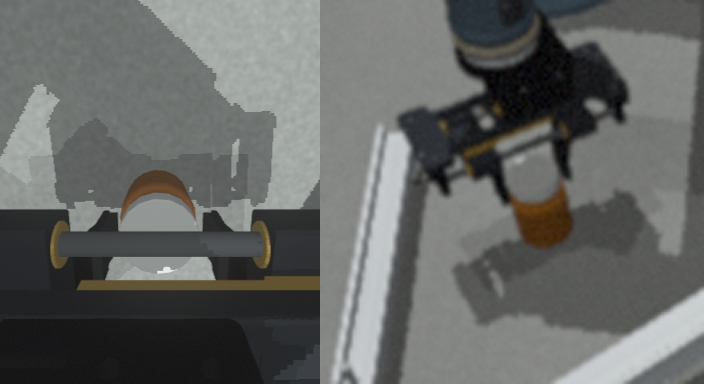

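Request:
apply_moves([
  {"x":0,"y":0,"z":0,"spin":0},
  {"x":0,"y":0,"z":20,"spin":0},
  {"x":0,"y":0,"z":30,"spin":0},
  {"x":10,"y":30,"z":10,"spin":0},
  {"x":15,"y":35,"z":0,"spin":0},
  {"x":15,"y":35,"z":0,"spin":0},
  {"x":15,"y":35,"z":0,"spin":0},
  {"x":15,"y":35,"z":0,"spin":0},
  {"x":15,"y":30,"z":0,"spin":0},
  {"x":5,"y":15,"z":0,"spin":0},
  {"x":0,"y":0,"z":0,"spin":0},
])

```text
time_s: 7.45
position: [0.4579, 0.0329, 0.104]
tcp_rot: [[-0.046, 0.018, 0.999], [-0.999, -0.019, -0.046], [0.018, -1.0, 0.018]]
force: [-0.1, -0.3, -1.2]
opening: 0.546
```

Run:
```python
from h import *
s=read_state();print(s["position"],s["time_s"],s["opening"]*87)
p,a=look("wrist")
q,b=look("scene")
save("c7",np.hstack([a[:,100:420],cv2.resize(b[100:260,160:320],(384,384),interpolation=cv2.INTER_CUBIC)]))
```

```text
[0.45791948 0.0328618  0.10399326] 7.45 47.475918005125095
```

View pics/c7.png

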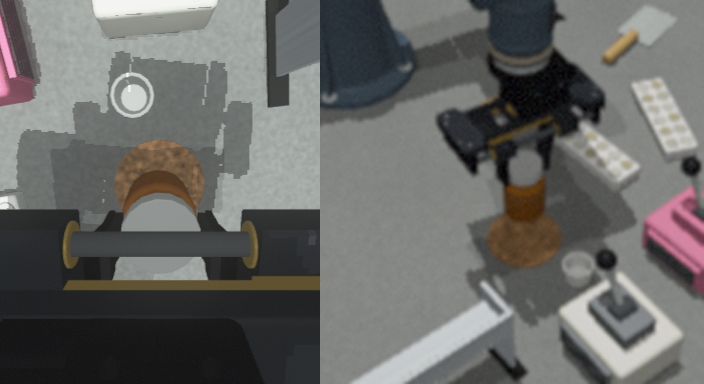

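Request:
apply_moves([
  {"x":0,"y":0,"z":0,"spin":0},
  {"x":0,"y":0,"z":0,"spin":0},
], grip=40)

```text
time_s: 7.75
position: [0.4562, 0.0297, 0.1037]
tcp_rot: [[-0.05, 0.015, 0.999], [-0.999, -0.02, -0.05], [0.019, -1.0, 0.016]]
force: [-0.3, -0.4, -1.4]
opening: 0.546
```

Run:
```python
from h import *
s=read_state();print(s["position"],s["time_s"],s["opening"]*87)
p,a=look("wrist")
q,b=look("scene")
sd,c=look("side")
save("c8",np.hstack([cv2.resize(b[160:230,205:275],(390,390),interpolation=cv2.INTER_CUBIC),cv2.resize(c[180:250,235:305],(390,390),interpolation=cv2.INTER_CUBIC)]))
save("w8",cv2.resize(a[150:290,180:340],(800,700))[:600])
```

```text
[0.45624299 0.02973146 0.10366075] 7.75 47.5215700884501
```

View pics/c8.png

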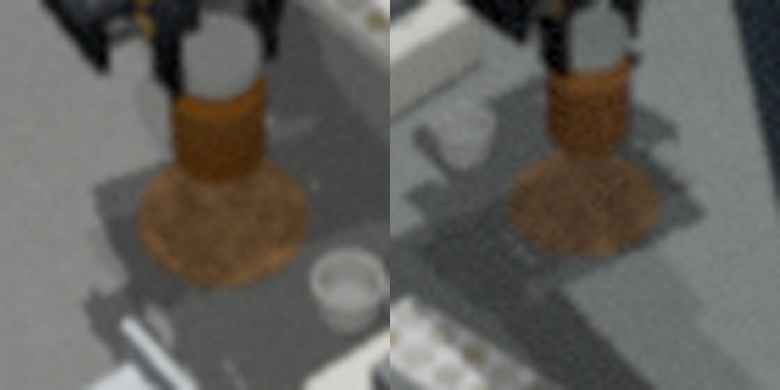

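View pics/w8.png

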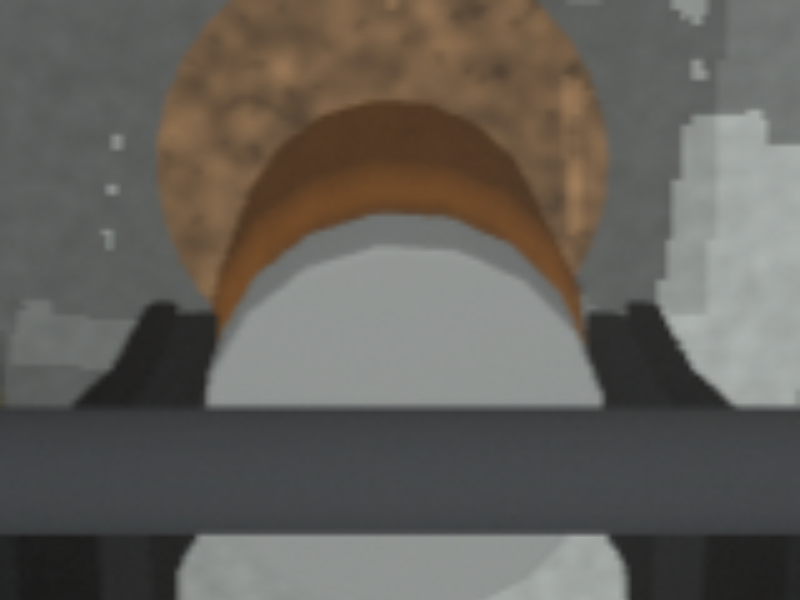

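Request:
apply_moves([
  {"x":1,"y":0,"z":-20,"spin":0},
  {"x":0,"y":1,"z":-15,"spin":0},
  {"x":0,"y":1,"z":-10,"spin":0},
  {"x":0,"y":0,"z":-5,"spin":0},
  {"x":0,"y":0,"z":0,"spin":0},
])

```text
time_s: 8.4
position: [0.4589, 0.0295, 0.053]
tcp_rot: [[-0.054, 0.019, 0.998], [-0.998, -0.02, -0.054], [0.019, -1.0, 0.02]]
force: [0.6, 0.1, -1.6]
opening: 0.544
```

Run:
```python
from h import *
s=read_state();print(s["position"],s["time_s"],s["opening"]*87,s["force"])
p,a=look("wrist")
q,b=look("scene")
sd,c=look("side")
save("c9",np.hstack([cv2.resize(b[160:230,205:275],(390,390),interpolation=cv2.INTER_CUBIC),cv2.resize(c[180:250,235:305],(390,390),interpolation=cv2.INTER_CUBIC)]))
```

```text
[0.45890964 0.02952996 0.05298263] 8.4 47.3124779581503 [ 0.63832004  0.14699969 -1.56618926]
```

View pics/c9.png

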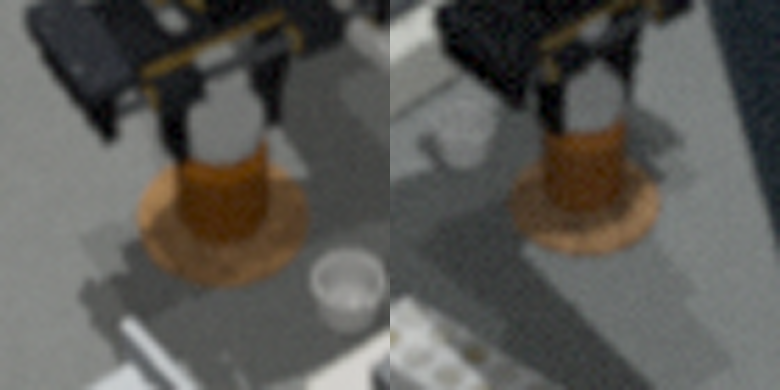

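Close above the mat and centred; lowering the last few millimetres.

Request:
apply_moves([
  {"x":-1,"y":0,"z":-4,"spin":0},
  {"x":0,"y":0,"z":-2,"spin":0},
  {"x":0,"y":0,"z":0,"spin":0},
])

```text
time_s: 8.85
position: [0.4595, 0.0295, 0.0486]
tcp_rot: [[-0.054, 0.024, 0.998], [-0.998, -0.021, -0.054], [0.02, -0.999, 0.025]]
force: [-0.3, -0.1, -2.2]
opening: 0.546
```

Request:
apply_moves([
  {"x":0,"y":0,"z":-1,"spin":0},
  {"x":0,"y":0,"z":-1,"spin":0},
])

```text
time_s: 9.05
position: [0.4597, 0.0295, 0.0467]
tcp_rot: [[-0.054, 0.025, 0.998], [-0.998, -0.021, -0.053], [0.02, -0.999, 0.026]]
force: [0.8, -0.6, -0.7]
opening: 0.546
```

Request:
apply_moves([
  {"x":0,"y":0,"z":-2,"spin":0},
  {"x":0,"y":0,"z":0,"spin":0},
])

```text
time_s: 9.25
position: [0.4613, 0.0297, 0.0469]
tcp_rot: [[-0.054, 0.029, 0.998], [-0.998, -0.022, -0.053], [0.02, -0.999, 0.03]]
force: [0.2, -0.4, -2.2]
opening: 0.549
```

Request:
apply_moves([
  {"x":0,"y":0,"z":0,"spin":0},
  {"x":0,"y":0,"z":0,"spin":0},
], grip=52)

```text
time_s: 9.45
position: [0.4619, 0.0297, 0.0473]
tcp_rot: [[-0.054, 0.03, 0.998], [-0.998, -0.022, -0.053], [0.02, -0.999, 0.031]]
force: [0.5, -0.1, -0.5]
opening: 0.594
```

Request:
apply_moves([
  {"x":0,"y":0,"z":0,"spin":0},
  {"x":0,"y":0,"z":0,"spin":0},
  {"x":0,"y":0,"z":0,"spin":0},
], grip=87)

```text
time_s: 9.75
position: [0.4619, 0.0296, 0.047]
tcp_rot: [[-0.054, 0.03, 0.998], [-0.998, -0.022, -0.053], [0.02, -0.999, 0.031]]
force: [0.1, -0.2, 0.3]
opening: 0.79
```

Run:
```python
from h import *
s=read_state();print(s["position"],s["time_s"],s["opening"]*87,s["force"])
p,a=look("wrist")
q,b=look("scene")
sd,c=look("side")
save("c10",np.hstack([cv2.resize(b[160:230,205:275],(390,390),interpolation=cv2.INTER_CUBIC),cv2.resize(c[180:250,235:305],(390,390),interpolation=cv2.INTER_CUBIC)]))
```

```text
[0.46185024 0.02958346 0.04701883] 9.75 68.73940634785623 [ 0.1191038  -0.23408213  0.34716641]
```

View pics/c10.png

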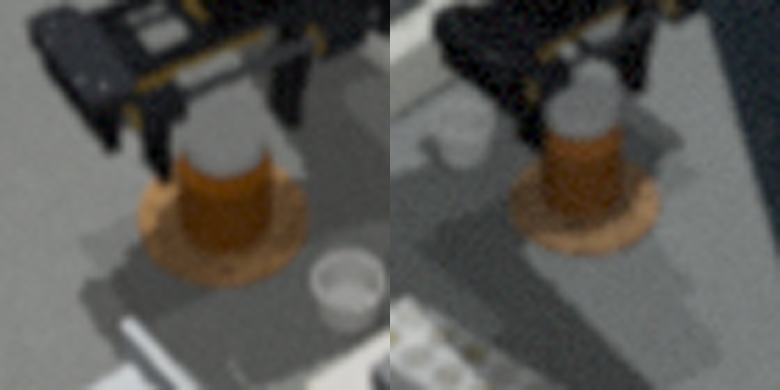

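Request:
apply_moves([
  {"x":0,"y":0,"z":15,"spin":0},
  {"x":0,"y":0,"z":30,"spin":0},
  {"x":0,"y":0,"z":45,"spin":0},
  {"x":0,"y":0,"z":30,"spin":0},
  {"x":-18,"y":-40,"z":0,"spin":0},
  {"x":-18,"y":-40,"z":0,"spin":0},
  {"x":-18,"y":-40,"z":0,"spin":0},
  {"x":-18,"y":-40,"z":0,"spin":0},
  {"x":-18,"y":-40,"z":0,"spin":0},
  {"x":-18,"y":-40,"z":0,"spin":0},
  {"x":-18,"y":-40,"z":0,"spin":0},
])

```text
time_s: 11.0
position: [0.3328, -0.2549, 0.1728]
tcp_rot: [[-0.04, 0.036, 0.999], [-0.999, -0.025, -0.039], [0.024, -0.999, 0.037]]
force: [0.9, -0.1, -0.2]
opening: 0.998
```

Run:
```python
from h import *
s=read_state();print(s["position"],s["tcp_rot"],s["time_s"],s["opening"]*87,s["force"])
p,a=look("wrist","w11")
q,b=look("scene","s11")
c,d=look("side","d11")
```

```text
[ 0.33277663 -0.25491551  0.17279738] [[-0.03953486  0.0358823   0.99857371]
 [-0.99893789 -0.02508869 -0.03864776]
 [ 0.02366613 -0.99904105  0.03683607]] 11.0 86.79568450189758 [ 0.93733117 -0.08367919 -0.19708835]
```

View pics/w11.png

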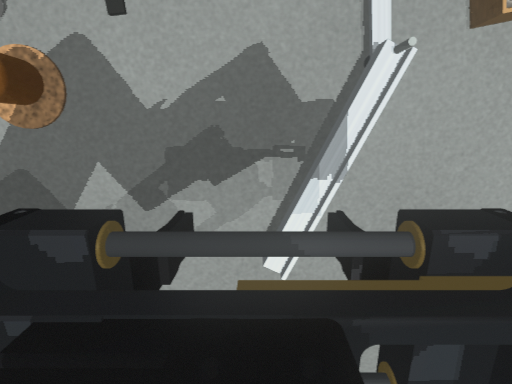

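View pics/s11.png

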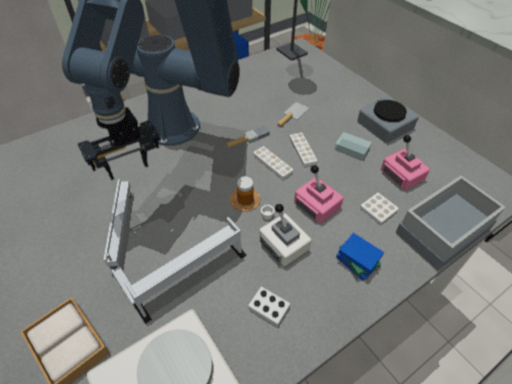

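Request:
apply_moves([
  {"x":-15,"y":-27,"z":0,"spin":0},
  {"x":-15,"y":-27,"z":0,"spin":0},
  {"x":-15,"y":-27,"z":0,"spin":0},
  {"x":-13,"y":-28,"z":0,"spin":0},
  {"x":0,"y":0,"z":0,"spin":0},
], grip=0)

```text
time_s: 11.65
position: [0.2748, -0.3611, 0.172]
tcp_rot: [[-0.037, 0.035, 0.999], [-0.999, -0.019, -0.037], [0.018, -0.999, 0.036]]
force: [0.0, 0.5, -0.1]
opening: 0.633
```

Run:
```python
from h import *
s=read_state();print(s["position"],s["tcp_rot"],s["time_s"],s["opening"]*87,s["force"])
q,b=look("scene","s12")
save("s12z",cv2.resize(b[130:330,60:280],(770,600)[::1],interpolation=cv2.INTER_CUBIC))
```

```text
[ 0.27483448 -0.36105933  0.17195741] [[-0.03744651  0.03485002  0.99869076]
 [-0.99913554 -0.01936112 -0.03678757]
 [ 0.01805373 -0.999205    0.0355449 ]] 11.65 55.057012867923014 [ 0.02183156  0.53236187 -0.14939717]
```

View pics/s12z.png

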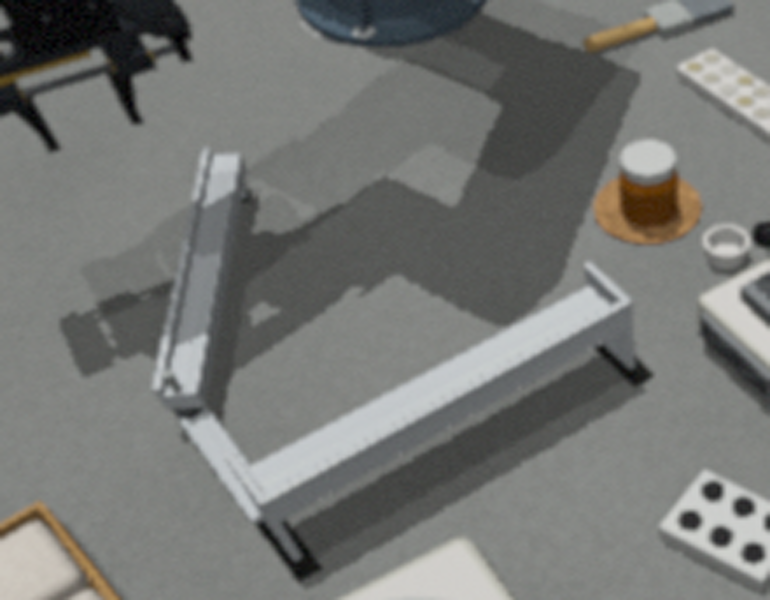

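Request:
apply_moves([
  {"x":0,"y":-2,"z":0,"spin":0},
  {"x":0,"y":-2,"z":-20,"spin":0},
  {"x":0,"y":-1,"z":-25,"spin":0},
  {"x":0,"y":0,"z":-25,"spin":0},
  {"x":0,"y":0,"z":-25,"spin":0},
  {"x":0,"y":0,"z":-20,"spin":0},
  {"x":0,"y":0,"z":-4,"spin":0},
  {"x":0,"y":0,"z":0,"spin":0},
])

```text
time_s: 12.5
position: [0.2811, -0.3497, 0.0501]
tcp_rot: [[-0.02, 0.034, 0.999], [-1.0, -0.009, -0.02], [0.009, -0.999, 0.034]]
force: [-0.5, 0.1, 1.2]
opening: 0.005
```

Run:
```python
from h import *
s=read_state();print(s["position"],s["tcp_rot"],s["time_s"],s["opening"]*87,s["force"])
q,b=look("scene","s13")
save("s13z",cv2.resize(b[130:330,60:280],(770,600)[::1],interpolation=cv2.INTER_CUBIC))
```

```text
[ 0.28114637 -0.34965753  0.05005447] [[-0.0202041   0.03417471  0.99921163]
 [-0.99975877 -0.0093015  -0.01989703]
 [ 0.0086142  -0.99937259  0.0343544 ]] 12.5 0.46893086328892997 [-0.47131653  0.12812495  1.16339976]
```

View pics/s13z.png

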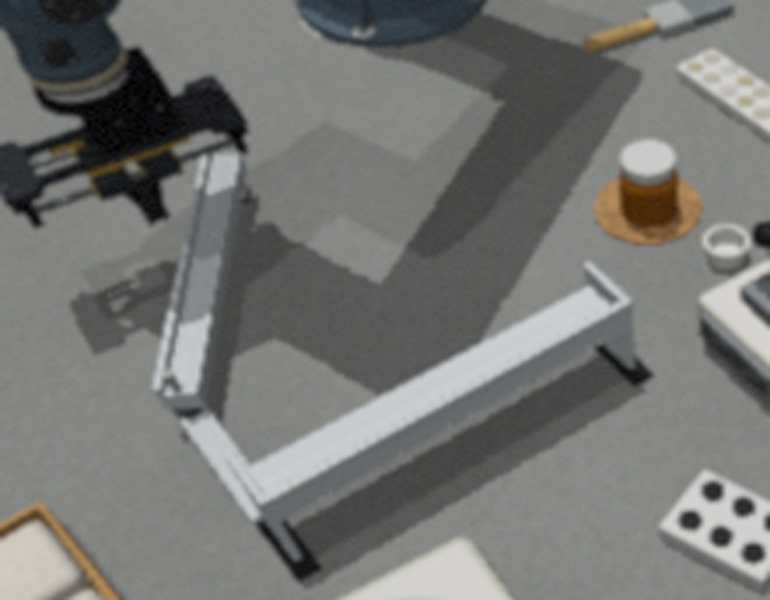

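Request:
apply_moves([
  {"x":7,"y":12,"z":0,"spin":0},
  {"x":10,"y":18,"z":0,"spin":0},
  {"x":11,"y":18,"z":0,"spin":0},
  {"x":13,"y":18,"z":0,"spin":0},
  {"x":14,"y":16,"z":0,"spin":0},
  {"x":16,"y":14,"z":0,"spin":0},
  {"x":17,"y":12,"z":0,"spin":0},
])

```text
time_s: 13.25
position: [0.3744, -0.2367, 0.0576]
tcp_rot: [[-0.024, 0.041, 0.999], [-1.0, -0.02, -0.023], [0.019, -0.999, 0.042]]
force: [1.2, -0.2, 0.0]
opening: 0.0
```

Run:
```python
from h import *
s=read_state();print(s["position"],s["time_s"],s["opening"]*87,s["force"])
q,b=look("scene","s14")
save("s14z",cv2.resize(b[130:330,60:280],(770,600)[::1],interpolation=cv2.INTER_CUBIC))
```

```text
[ 0.37440895 -0.2366509   0.05758422] 13.25 0.019908190943280363 [ 1.16094053 -0.21850069  0.01549715]
```

View pics/s14z.png

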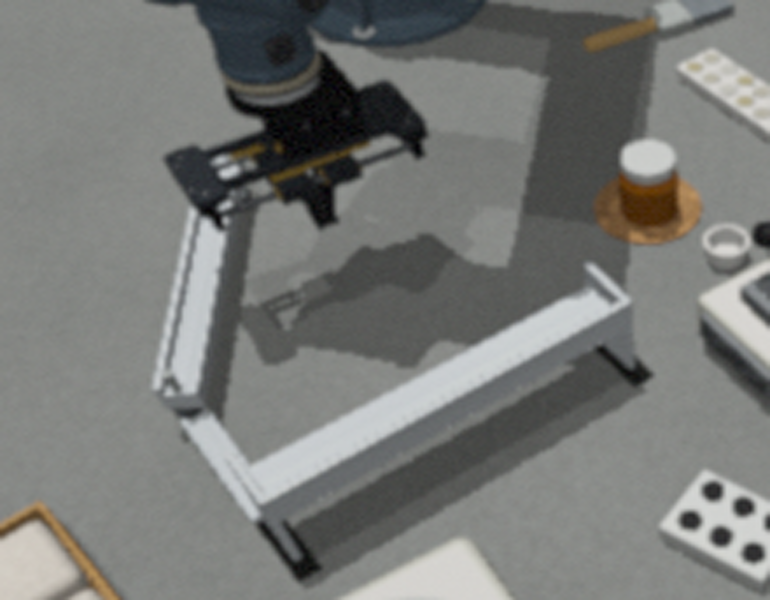

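Run:
```python
from h import *
S=imaging.camera_params("scene")
for n,P in (("s13",[.2811,-.3497,.0501]),("s14",[.3744,-.2367,.0576])):
    P=np.array(P); tip=P+[0,0,-.008]
    u=proj(S,[P,tip]); print(n,[( (x-60)*3.5,(y-130)*3) for x,y in u])
p,a=look("wrist","w14")
save("d14",look("side")[1])
```

```text
s13 [(np.float64(163.89079810432924), np.float64(228.45632234327613)), (np.float64(166.5510400918029), np.float64(233.37874350736212))]
s14 [(np.float64(329.3908734539444), np.float64(234.24845051661367)), (np.float64(331.2145863565716), np.float64(239.19536097384005))]
```

View pics/w14.png

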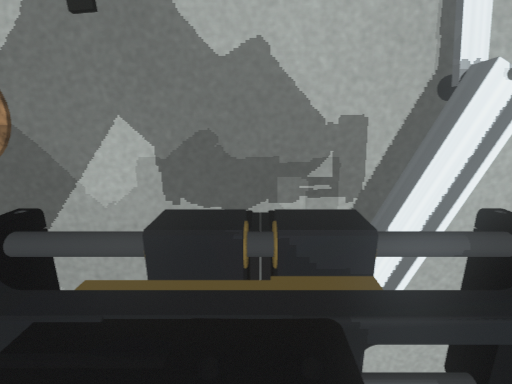

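View pics/d14.png

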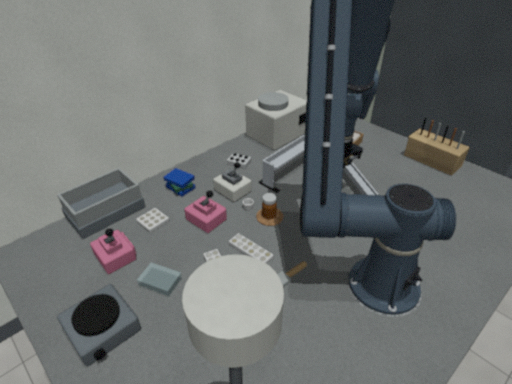

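Run:
```python
from h import *
p=imaging.camera_params("wrist")
a,b=atz(p,490,62,.06),atz(p,377,228,.06); print(a,b,np.degrees(np.arctan2(*(b-a)[[1,0]])))
a,b=atz(p,511,128,.072),atz(p,397,290,.072); print(a,b,np.degrees(np.arctan2(*(b-a)[[1,0]])))
```

```text
[ 0.47567458 -0.39041082  0.06      ] [ 0.36197391 -0.32355559  0.06      ] 149.54475817906197
[ 0.43290169 -0.4006115   0.072     ] [ 0.31797066 -0.33606728  0.072     ] 150.6818284223378
```

Run:
```python
from h import *
S=imaging.camera_params("scene"); s=read_state(); R=s["tcp_rot"];P=s["position"]; print(P)
b=cv2.imread("pics/s14.png"); f=10
z=cv2.resize(b[170:230,120:200],None,fx=f,fy=f,interpolation=cv2.INTER_CUBIC)
for y in(-.062,-.03,-.011,0,.008,.02):
    u=proj(S,P+R[:,1]*y)[0]; q=((u-[120,170])*f).astype(int); cv2.circle(z,tuple(q),4,(0,0,255) if y>0 else (0,255,0),-1)
cv2.imwrite("pics/z14.png",z)
```

```text
[ 0.37466655 -0.23733441  0.05745354]
```

View pics/z14.png

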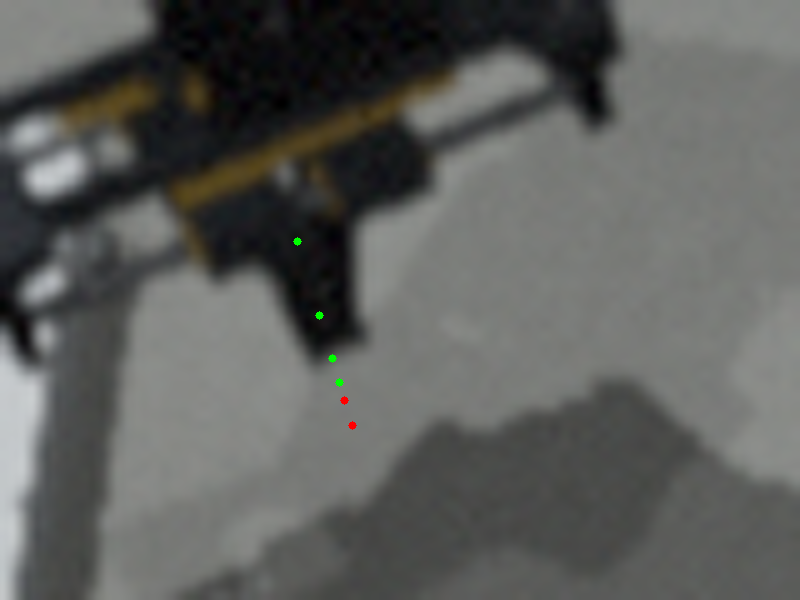

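Run:
```python
from h import *
S=imaging.camera_params("scene")
def ov(img,P,R,box,f,out,hw):
    b=cv2.imread(img); x0,y0,x1,y1=box
    z=cv2.resize(b[y0:y1,x0:x1],None,fx=f,fy=f,interpolation=cv2.INTER_CUBIC)
    for sx in(-hw,hw):
      for y in(-.03,-.014,0,.008,.02):
        u=proj(S,P+R[:,0]*sx+R[:,1]*y)[0]; q=((u-[x0,y0])*f).astype(int); cv2.circle(z,tuple(q),3,(0,0,255) if y>0 else (0,255,0),-1)
    cv2.imwrite(out,z)
R11=np.array([[-0.03953486,0.0358823,0.99857371],[-0.99893789,-0.02508869,-0.03864776],[0.02366613,-0.99904105,0.03683607]])
ov("pics/s11.png",np.array([0.33277663,-0.25491551,0.17279738]),R11,(70,100,180,200),6,"pics/o11.png",.0434)
```

```text
(no output)
```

View pics/o11.png

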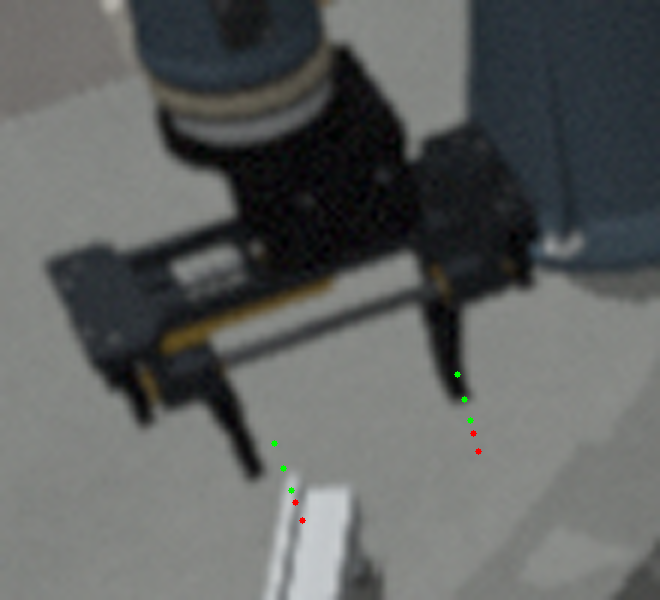

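Request:
apply_moves([
  {"x":0,"y":0,"z":-15,"spin":0},
  {"x":0,"y":0,"z":-15,"spin":0},
  {"x":0,"y":0,"z":-10,"spin":0},
  {"x":0,"y":0,"z":-4,"spin":0},
  {"x":0,"y":0,"z":0,"spin":0},
])

```text
time_s: 13.9
position: [0.3744, -0.2389, 0.0147]
tcp_rot: [[-0.022, 0.045, 0.999], [-0.999, -0.025, -0.021], [0.024, -0.999, 0.046]]
force: [-0.1, 0.1, -0.6]
opening: 0.005
```

Run:
```python
from h import *
S,b=look("scene"); s=read_state(); R=s["tcp_rot"];P=s["position"]; print(P,s["force"])
f=10
z=cv2.resize(b[170:230,120:200],None,fx=f,fy=f,interpolation=cv2.INTER_CUBIC)
for y in(-.062,-.03,-.011,0,.008,.02):
    u=proj(S,P+R[:,1]*y)[0]; q=((u-[120,170])*f).astype(int); cv2.circle(z,tuple(q),4,(255,0,0) if y>0 else (0,255,0),-1)
save("z15",z)
```

```text
[ 0.37449556 -0.2390144   0.01495479] [-0.21360585  0.56195274 -0.57331785]
```

View pics/z15.png

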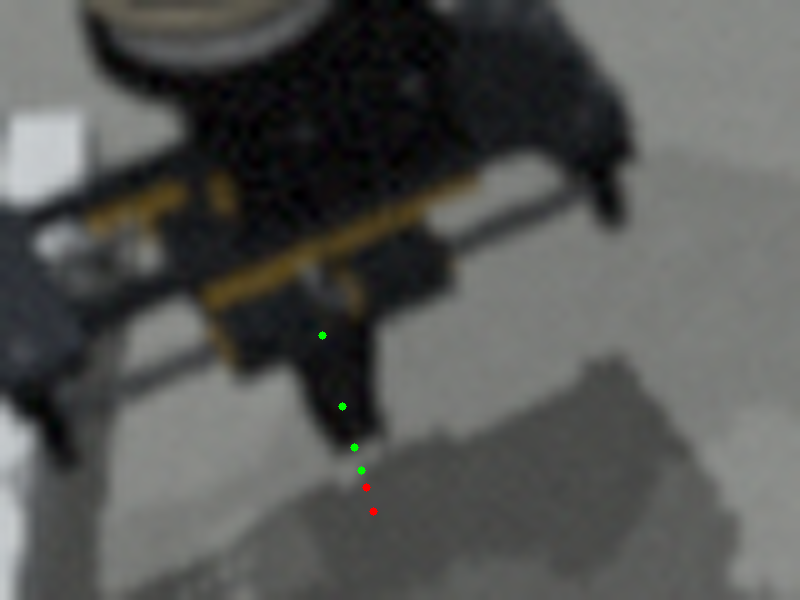

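Request:
apply_moves([
  {"x":5,"y":20,"z":0,"spin":0},
  {"x":5,"y":20,"z":0,"spin":0},
  {"x":0,"y":0,"z":-5,"spin":0},
  {"x":0,"y":0,"z":-3,"spin":0},
  {"x":0,"y":0,"z":0,"spin":0},
])

```text
time_s: 14.45
position: [0.386, -0.2015, 0.0083]
tcp_rot: [[-0.025, 0.05, 0.998], [-0.999, -0.03, -0.024], [0.029, -0.998, 0.051]]
force: [0.1, 0.1, 0.1]
opening: 0.008
```

Request:
apply_moves([
  {"x":0,"y":0,"z":-3,"spin":0},
  {"x":0,"y":0,"z":-3,"spin":0},
  {"x":0,"y":0,"z":-3,"spin":0},
])

```text
time_s: 14.75
position: [0.3866, -0.2038, -0.001]
tcp_rot: [[-0.027, 0.052, 0.998], [-0.999, -0.032, -0.026], [0.031, -0.998, 0.053]]
force: [-0.2, -0.1, -0.2]
opening: 0.006
```

Request:
apply_moves([
  {"x":0,"y":0,"z":-3,"spin":0},
  {"x":0,"y":0,"z":-3,"spin":0},
])

```text
time_s: 14.95
position: [0.3865, -0.2043, -0.0076]
tcp_rot: [[-0.028, 0.052, 0.998], [-0.999, -0.032, -0.026], [0.031, -0.998, 0.053]]
force: [0.2, -0.2, -0.7]
opening: 0.007
```

Request:
apply_moves([
  {"x":0,"y":0,"z":-2,"spin":0},
  {"x":0,"y":0,"z":-2,"spin":0},
])

```text
time_s: 15.15
position: [0.3864, -0.2043, -0.0123]
tcp_rot: [[-0.028, 0.051, 0.998], [-0.999, -0.032, -0.027], [0.03, -0.998, 0.052]]
force: [-0.3, -0.8, -0.8]
opening: 0.007
```

Request:
apply_moves([
  {"x":0,"y":0,"z":-2,"spin":0},
])

```text
time_s: 15.25
position: [0.3864, -0.2043, -0.0145]
tcp_rot: [[-0.028, 0.051, 0.998], [-0.999, -0.032, -0.027], [0.03, -0.998, 0.052]]
force: [0.1, 0.2, 0.1]
opening: 0.006
```

Run:
```python
from h import *
S,b=look("scene"); s=read_state(); R=s["tcp_rot"];P=s["position"]; print(P,s["force"],s["joint_positions"])
f=8
z=cv2.resize(b[160:230,120:210],None,fx=f,fy=f,interpolation=cv2.INTER_CUBIC)
for y in(-.062,-.03,-.011,0,.008,.02):
    u=proj(S,P+R[:,1]*y)[0]; q=((u-[120,160])*f).astype(int); cv2.circle(z,tuple(q),4,(255,0,0) if y>0 else (0,255,0),-1)
save("z16",z)
```

```text
[ 0.38626554 -0.20414376 -0.01475613] [-0.05639034  0.96074297  0.83787258] [-43.11603343  40.36218755 120.39381971   2.52438394  15.90459514
  46.05361821]
```

View pics/z16.png

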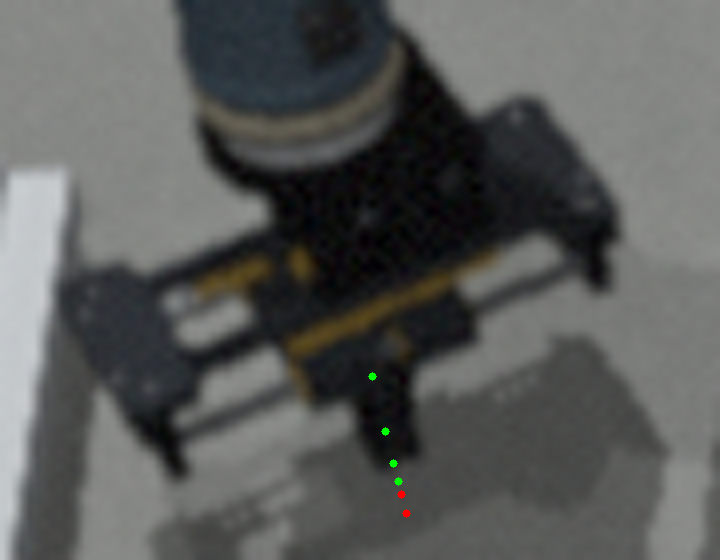

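Request:
apply_moves([
  {"x":0,"y":0,"z":-2,"spin":0},
])

```text
time_s: 15.4
position: [0.3864, -0.2042, -0.0168]
tcp_rot: [[-0.028, 0.051, 0.998], [-0.999, -0.031, -0.027], [0.03, -0.998, 0.052]]
force: [-0.1, -0.4, -0.7]
opening: 0.004
```

Request:
apply_moves([
  {"x":0,"y":0,"z":-2,"spin":0},
])

```text
time_s: 15.5
position: [0.3864, -0.2042, -0.0189]
tcp_rot: [[-0.028, 0.051, 0.998], [-0.999, -0.031, -0.026], [0.03, -0.998, 0.052]]
force: [0.6, 0.1, 0.1]
opening: 0.007
```

Request:
apply_moves([
  {"x":0,"y":0,"z":-2,"spin":0},
])

```text
time_s: 15.6
position: [0.3864, -0.2042, -0.021]
tcp_rot: [[-0.028, 0.051, 0.998], [-0.999, -0.032, -0.026], [0.03, -0.998, 0.052]]
force: [0.4, -0.8, 0.4]
opening: 0.008
```

Request:
apply_moves([
  {"x":0,"y":0,"z":-2,"spin":0},
])

```text
time_s: 15.7
position: [0.3865, -0.2042, -0.0232]
tcp_rot: [[-0.028, 0.051, 0.998], [-0.999, -0.032, -0.026], [0.03, -0.998, 0.052]]
force: [0.0, 0.1, -0.1]
opening: 0.007
```

Request:
apply_moves([
  {"x":0,"y":0,"z":-2,"spin":0},
])

```text
time_s: 15.8
position: [0.3866, -0.2042, -0.0243]
tcp_rot: [[-0.028, 0.052, 0.998], [-0.999, -0.032, -0.026], [0.031, -0.998, 0.053]]
force: [-3.5, 1.4, 43.1]
opening: 0.012
```

Run:
```python
from h import *
S,b=look("scene"); s=read_state(); R=s["tcp_rot"];P=s["position"]; print(P,s["force"],s["joint_positions"])
D,d=look("side")
f=8
z=cv2.resize(b[160:230,120:210],None,fx=f,fy=f,interpolation=cv2.INTER_CUBIC)
for y in(-.062,-.03,-.011,0,.008,.02):
    u=proj(S,P+R[:,1]*y)[0]; q=((u-[120,160])*f).astype(int); cv2.circle(z,tuple(q),4,(255,0,0) if y>0 else (0,255,0),-1)
save("z17",z)
```

```text
[ 0.38654562 -0.20422209 -0.0240536 ] [-0.87305513  0.74499194 15.49429324] [-43.09812318  41.68654349 120.57246265   2.80728516  14.27572682
  45.74995754]
```

View pics/z17.png

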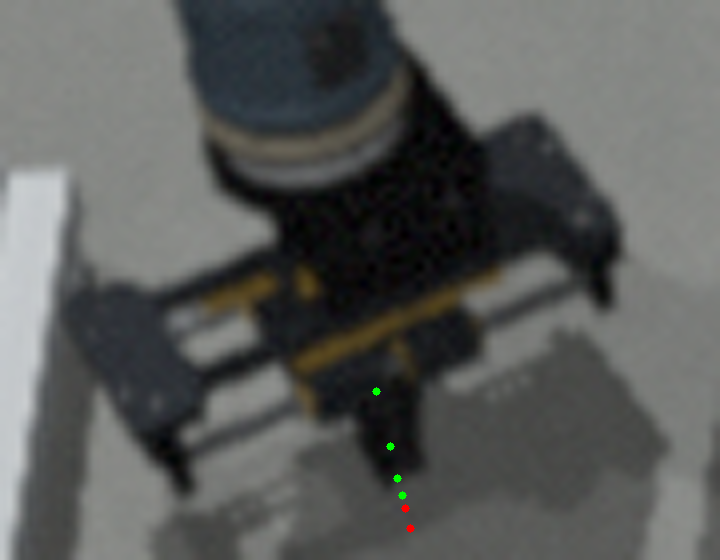

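Run:
```python
from h import *
p=imaging.camera_params("wrist"); s=read_state()
c=-p["R"].T@p["t"]; print("cam",c,"rel tool",s["tcp_rot"].T@(c-s["position"]), "axis in tool",s["tcp_rot"].T@p["R"][2])
print(s["position"],s["force"])
a=imaging.capture("wrist"); save("w17",a)
```

```text
cam [ 0.44451211 -0.19930631  0.1649709 ] rel tool [-0.00062091 -0.18575667  0.06782832] axis in tool [ 9.85616507e-05  9.68393261e-01 -2.49428310e-01]
[ 0.38654554 -0.20420853 -0.02403295] [-1.29887225  0.38869655 14.71059314]
```

View pics/w17.png

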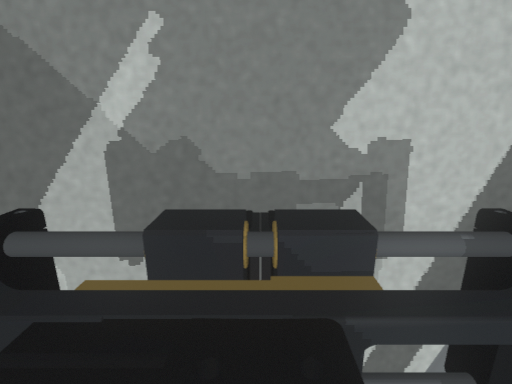

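Run:
```python
from h import *
S=imaging.camera_params("scene")
for z in(0,.003,.01): print(atz(S,120+395/8,160+474/8,z))
```

```text
[ 0.39352196 -0.20647589  0.        ]
[ 0.39581084 -0.20705867  0.003     ]
[ 0.40115157 -0.2084185   0.01      ]
```

Request:
apply_moves([
  {"x":0,"y":0,"z":10,"spin":0},
  {"x":0,"y":0,"z":30,"spin":0},
  {"x":0,"y":0,"z":40,"spin":0},
  {"x":0,"y":-5,"z":45,"spin":0},
  {"x":0,"y":-30,"z":45,"spin":0},
  {"x":0,"y":-30,"z":20,"spin":0},
  {"x":0,"y":0,"z":0,"spin":0},
])

```text
time_s: 16.65
position: [0.3845, -0.2669, 0.1718]
tcp_rot: [[-0.026, 0.05, 0.998], [-0.999, -0.033, -0.024], [0.032, -0.998, 0.051]]
force: [-0.3, 0.6, 0.0]
opening: 0.002
```

Run:
```python
from h import *
s=read_state();print(s["position"],s["tcp_rot"],s["time_s"],s["force"])
look("wrist","w18"); look("scene","s18"); look("side","d18")
```

```text
[ 0.38448293 -0.26694846  0.17178037] [[-0.02569905  0.05032386  0.99840226]
 [-0.99916216 -0.03311484 -0.02404947]
 [ 0.03185167 -0.99818381  0.05113271]] 16.65 [-0.2874912   0.59067542  0.04362267]
```

View pics/w18.png

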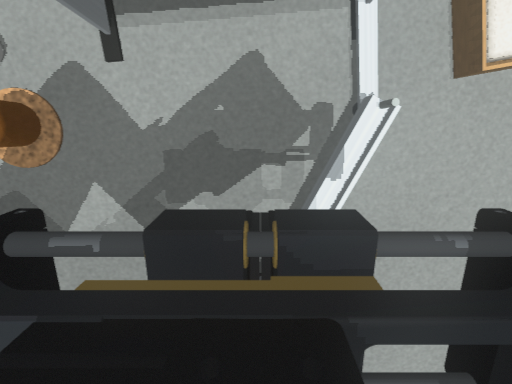

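View pics/s18.png

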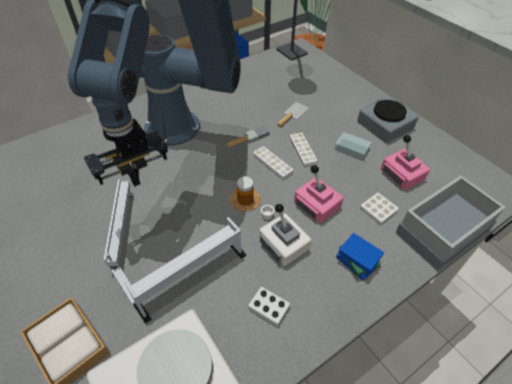

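Run:
```python
from h import *
p=imaging.camera_params("wrist")
print("mat",atz(p,22,127,.004), "cam",-p["R"].T@p["t"])
print("leg knob",atz(p,396,104,.072), atz(p,373,98,.06))
# bench feature: rack foot black (122,60)
print("foot tip", atz(p,113,60,.0))
S=imaging.camera_params("scene")
print("foot scene",[atz(S,u,v,0.) for u,v in((244,257),(240,258))])
for dz in(0,.01,.02,.03):
    q=dict(p); c=-p["R"].T@p["t"]+[0,0,dz]; q["t"]=-p["R"]@c
    print(dz,"mat",atz(q,22,127,.004),"foot",atz(q,113,60,0))
```

```text
mat [0.45232895 0.03645612 0.004     ] cam [ 0.44099092 -0.25714686  0.35579711]
leg knob [ 0.46443775 -0.40403011  0.072     ] [ 0.47211781 -0.38489467  0.06      ]
foot tip [ 0.52970706 -0.08633313  0.        ]
foot scene [array([ 0.63654634, -0.08980899,  0.        ]), array([ 0.63281175, -0.10109911,  0.        ])]
0 mat [0.45232895 0.03645612 0.004     ] foot [ 0.52970706 -0.08633313  0.        ]
0.01 mat [0.45265124 0.04480192 0.004     ] foot [ 0.53220051 -0.08153226  0.        ]
0.02 mat [0.45297353 0.05314772 0.004     ] foot [ 0.53469396 -0.07673139  0.        ]
0.03 mat [0.45329582 0.06149353 0.004     ] foot [ 0.53718741 -0.07193051  0.        ]
```

Run:
```python
from h import *
S=imaging.camera_params("scene")
R=np.array([[-0.028,0.052,0.998],[-0.999,-0.032,-0.026],[0.031,-0.998,0.053]]);P=np.array([0.3866,-.2042,-.0243])
z=cv2.imread("pics/z17.png")
for dz,col in((0,(0,255,255)),(.032,(255,255,0))):
    def q(x,y,zz): 
        u=proj(S,P+[0,0,dz]+R@np.array([x,y,zz]))[0]; return tuple(((u-[120,160])*8).astype(int))
    c=[(sx*.095,-.062,sz*.0375) for sx,sz in((-1,-1),(1,-1),(1,1),(-1,1))]
    for i in range(4): cv2.line(z,q(*c[i]),q(*c[(i+1)%4]),col,1)
    c=[(sx*.015,.008,sz*.0095) for sx,sz in((-1,-1),(1,-1),(1,1),(-1,1))]
    for i in range(4): cv2.line(z,q(*c[i]),q(*c[(i+1)%4]),col,1)
cv2.imwrite("pics/z17b.png",z)
```

```text
(no output)
```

View pics/z17b.png

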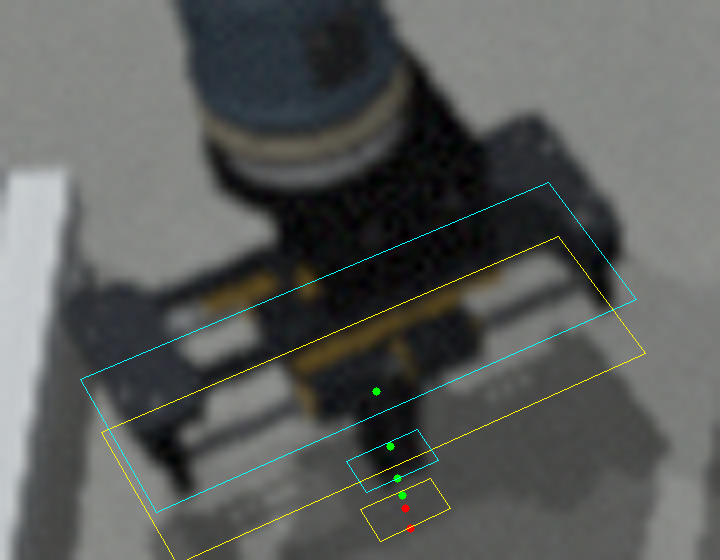

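Request:
apply_moves([
  {"x":-38,"y":-33,"z":0,"spin":0},
  {"x":-37,"y":-33,"z":0,"spin":0},
  {"x":-37,"y":-33,"z":-10,"spin":0},
  {"x":0,"y":0,"z":-30,"spin":0},
  {"x":0,"y":0,"z":-40,"spin":0},
  {"x":0,"y":0,"z":-40,"spin":0},
  {"x":0,"y":0,"z":-25,"spin":0},
  {"x":0,"y":0,"z":-4,"spin":0},
  {"x":0,"y":0,"z":0,"spin":0},
])

```text
time_s: 17.7
position: [0.2618, -0.3421, 0.0038]
tcp_rot: [[-0.014, 0.03, 0.999], [-1.0, 0.008, -0.014], [-0.009, -1.0, 0.03]]
force: [-0.4, 0.1, 0.1]
opening: 0.003
```

Run:
```python
from h import *
s=read_state();print(s["position"],s["tcp_rot"][:,1],s["time_s"],s["force"])
q,b=look("scene")
save("s19z",cv2.resize(b[130:330,60:280],(770,600),interpolation=cv2.INTER_CUBIC))
```

```text
[ 0.26176446 -0.34210085  0.0037972 ] [ 0.0300786   0.00817432 -0.99951411] 17.7 [-0.35769098  0.10049922  0.14641512]
```

View pics/s19z.png

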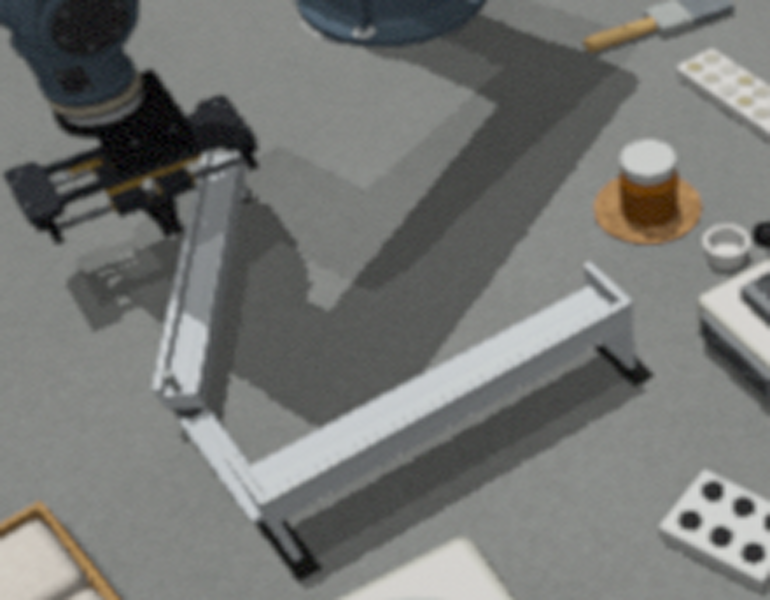

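Request:
apply_moves([
  {"x":0,"y":-3,"z":13,"spin":0},
  {"x":6,"y":8,"z":0,"spin":0},
  {"x":8,"y":14,"z":0,"spin":0},
  {"x":8,"y":14,"z":0,"spin":0},
])

```text
time_s: 18.15
position: [0.2861, -0.3108, 0.021]
tcp_rot: [[-0.014, 0.034, 0.999], [-1.0, -0.001, -0.014], [0.001, -0.999, 0.034]]
force: [-0.9, -2.1, -1.0]
opening: 0.004
```

Run:
```python
from h import *
s=read_state();print(s["position"],s["tcp_rot"][:,1],s["time_s"],s["force"])
q,b=look("scene")
save("s20z",cv2.resize(b[130:330,60:280],(770,600),interpolation=cv2.INTER_CUBIC))
```

```text
[ 0.28612257 -0.31079625  0.02095862] [ 0.03384848 -0.00137907 -0.99942602] 18.15 [-0.85630841 -2.05832716 -0.96620319]
```

View pics/s20z.png

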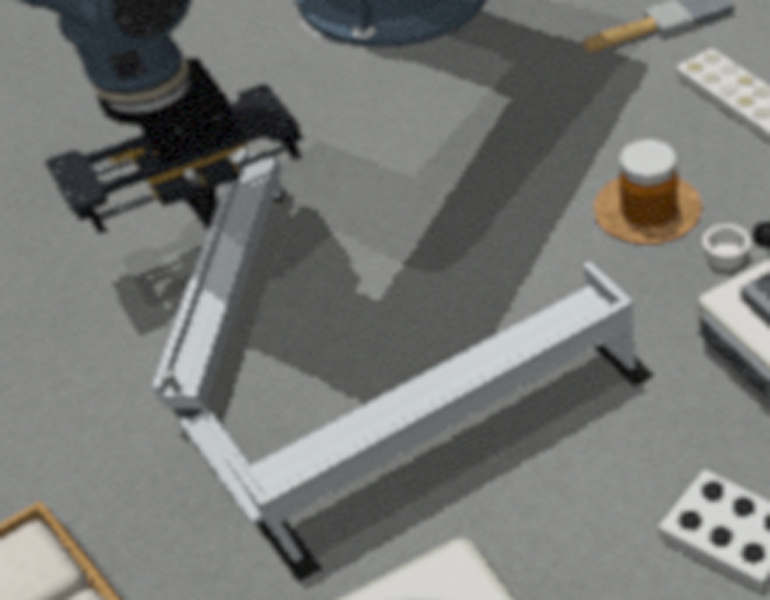

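Request:
apply_moves([
  {"x":8,"y":12,"z":0,"spin":0},
  {"x":9,"y":13,"z":0,"spin":0},
  {"x":13,"y":13,"z":0,"spin":0},
  {"x":13,"y":14,"z":0,"spin":0},
  {"x":14,"y":11,"z":0,"spin":0},
  {"x":15,"y":11,"z":0,"spin":0},
])

```text
time_s: 18.8
position: [0.3623, -0.2335, 0.0252]
tcp_rot: [[-0.01, 0.039, 0.999], [-1.0, -0.01, -0.01], [0.01, -0.999, 0.039]]
force: [-1.7, -1.8, -2.1]
opening: 0.007
```

Run:
```python
from h import *
s=read_state();print(s["position"],s["tcp_rot"][:,1],s["time_s"],s["force"])
q,b=look("scene")
save("s21z",cv2.resize(b[130:330,60:280],(770,600),interpolation=cv2.INTER_CUBIC))
```

```text
[ 0.36234153 -0.23351032  0.02516397] [ 0.03887889 -0.01019869 -0.99919188] 18.8 [-1.71419571 -1.80178528 -2.11846807]
```

View pics/s21z.png

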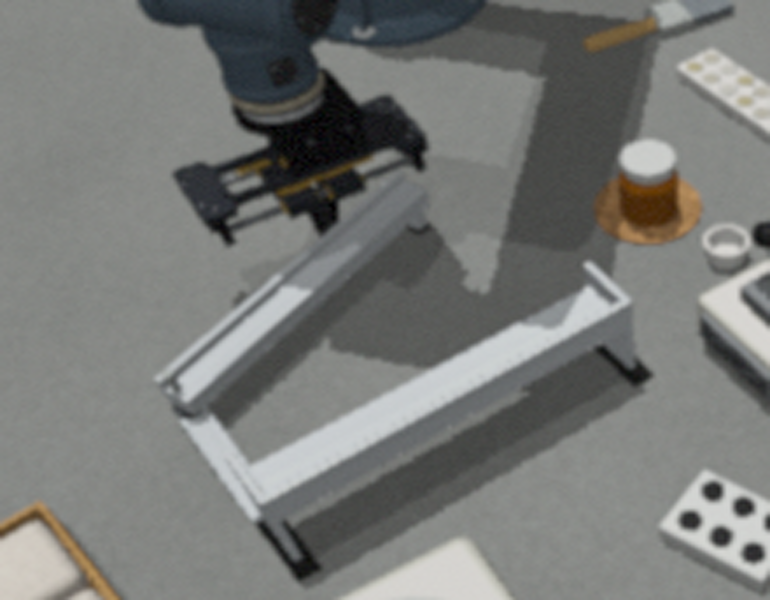

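Request:
apply_moves([
  {"x":14,"y":8,"z":-1,"spin":0},
  {"x":15,"y":7,"z":-1,"spin":0},
  {"x":16,"y":6,"z":-1,"spin":0},
  {"x":15,"y":5,"z":-1,"spin":0},
  {"x":8,"y":2,"z":-1,"spin":0},
  {"x":0,"y":0,"z":0,"spin":0},
])

```text
time_s: 19.45
position: [0.4304, -0.2022, 0.0232]
tcp_rot: [[0.002, 0.036, 0.999], [-1.0, -0.012, 0.002], [0.012, -0.999, 0.036]]
force: [-1.4, -0.3, -0.5]
opening: 0.007
```

Request:
apply_moves([
  {"x":5,"y":0,"z":0,"spin":0},
  {"x":5,"y":0,"z":0,"spin":0},
])

```text
time_s: 19.65
position: [0.4306, -0.2017, 0.0233]
tcp_rot: [[0.012, 0.017, 1.0], [-1.0, -0.009, 0.012], [0.009, -1.0, 0.017]]
force: [-18.1, -13.3, 8.0]
opening: 0.009
```

Run:
```python
from h import *
s=read_state();print(s["position"],s["tcp_rot"][:,1],s["time_s"],s["force"])
q,b=look("scene")
save("s22z",cv2.resize(b[130:330,60:280],(770,600),interpolation=cv2.INTER_CUBIC))
```

```text
[ 0.43056378 -0.20169289  0.02327718] [ 0.01736502 -0.0087808  -0.99981066] 19.65 [-18.1300424  -13.27773907   8.00054042]
```

View pics/s22z.png

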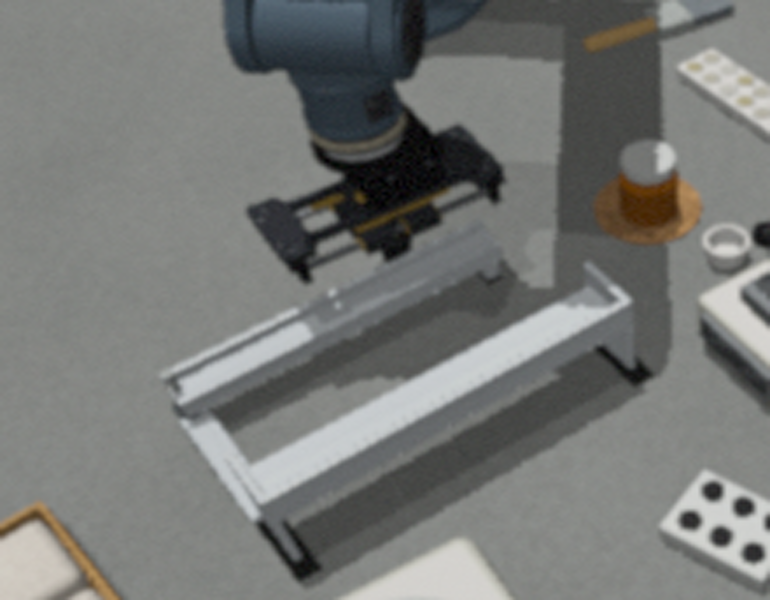

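Request:
apply_moves([
  {"x":-10,"y":0,"z":0,"spin":0},
  {"x":-10,"y":0,"z":0,"spin":0},
  {"x":-5,"y":0,"z":20,"spin":0},
  {"x":0,"y":0,"z":40,"spin":0},
  {"x":0,"y":0,"z":45,"spin":0},
  {"x":10,"y":-10,"z":45,"spin":0},
  {"x":15,"y":-15,"z":45,"spin":0},
  {"x":15,"y":-15,"z":10,"spin":0},
  {"x":0,"y":0,"z":0,"spin":0},
], grip=80)

```text
time_s: 20.6
position: [0.439, -0.2388, 0.2368]
tcp_rot: [[0.008, 0.018, 1.0], [-1.0, -0.003, 0.008], [0.003, -1.0, 0.018]]
force: [-1.5, 0.6, -0.3]
opening: 0.742
```

Run:
```python
from h import *
s=read_state();print(s["position"],s["tcp_rot"],s["time_s"],s["force"])
look("wrist","w23"); q,b=look("scene","s23")
save("s23z",cv2.resize(b[150:330,80:260],(780,600),interpolation=cv2.INTER_CUBIC))
```

```text
[ 0.43900443 -0.23879036  0.23677809] [[ 0.0081729   0.01785518  0.99980718]
 [-0.9999625  -0.00271903  0.00822273]
 [ 0.00286532 -0.99983689  0.01783228]] 20.6 [-1.48502612  0.64247246 -0.26026498]
```

View pics/w23.png

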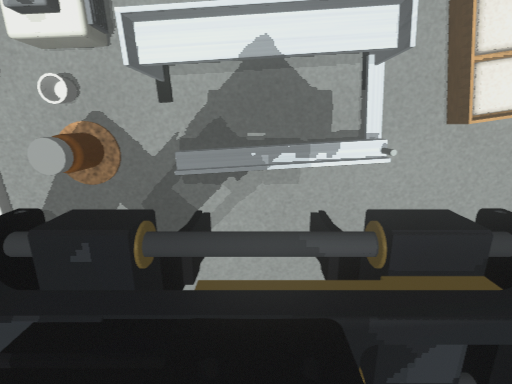

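View pics/s23.png

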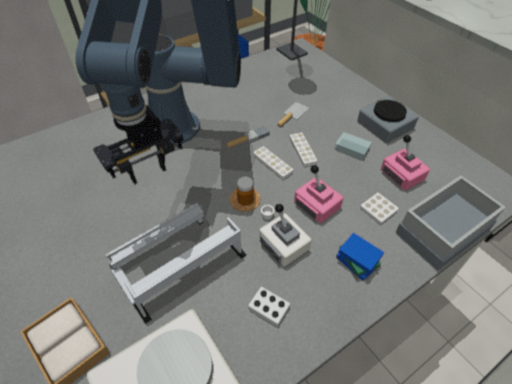

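Run:
```python
import cv2
a=cv2.imread("pics/w23.png"); cv2.imwrite("pics/w23z.png",cv2.resize(a[0:190,100:430],(792,456),interpolation=cv2.INTER_CUBIC))
```

```text
(no output)
```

View pics/w23z.png

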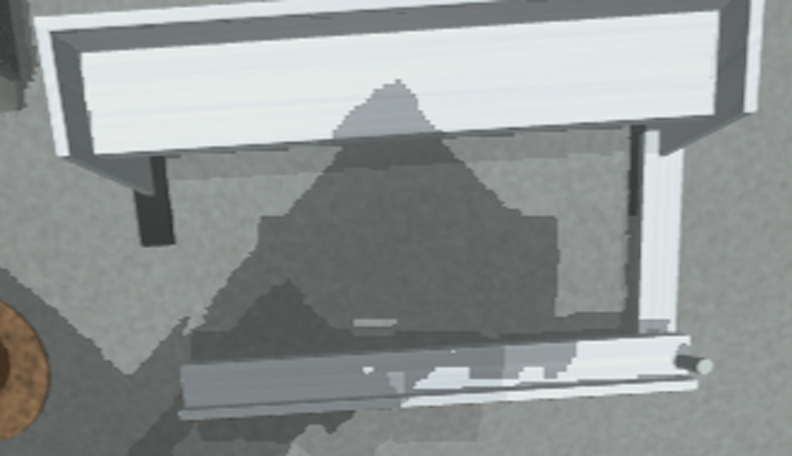

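View pics/s23z.png

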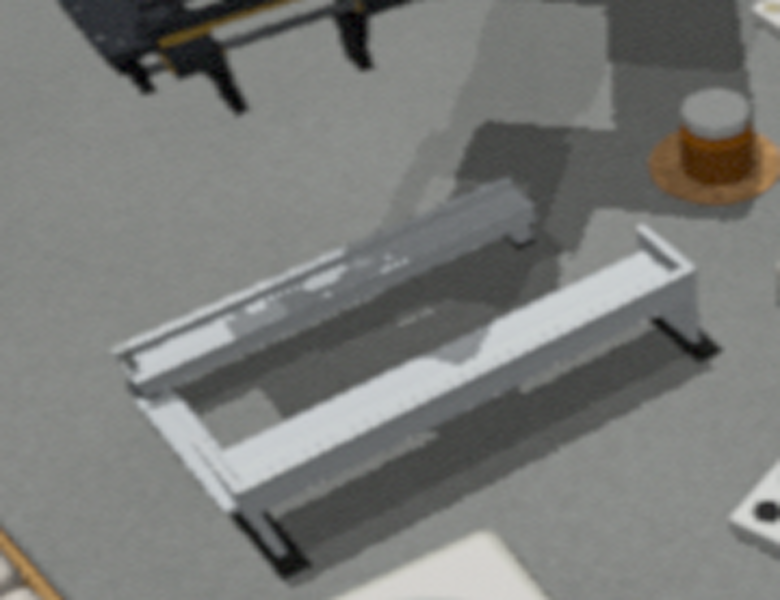

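```bash
cat > rackfit.py <<'E'
from h import *
from scipy.optimize import least_squares
p=imaging.camera_params("wrist");S=imaging.camera_params("scene")
W=lambda u,v:(100+u/2.4,v/2.4)
Z=lambda u,v:(80+u*180/780,150+v*.3)
obs=[(0,W(94,154),(.045,.149,.09)),(0,W(716,113),(.045,-.149,.09)),(0,W(80,52),(.089,.149,.09)),(0,W(717,10),(.089,-.149,.09)),
(0,W(180,418),(-.091,.135,.072)),(0,W(697,388),(-.091,-.15,.072)),(0,W(183,366),(-.061,.135,.06)),(0,W(688,338),(-.061,-.15,.06)),
(1,Z(640,228),(.045,.151,.116)),(1,Z(692,266),(.092,.151,.116)),(1,Z(240,490),(.092,-.151,.116)),(1,Z(112,350),(-.091,-.153,.072))]
def res(v,cams=(0,1),full=False):
    x,y,a,dz=v; c,s=np.cos(a),np.sin(a); r=[]
    for k,uv,m in obs:
        if k not in cams: continue
        X=np.array([x+c*m[0]-s*m[1],y+s*m[0]+c*m[1],m[2]])
        q=p if k==0 else S
        if k==0: X=X-[0,0,dz]
        r.append(proj(q,X)[0]-uv)
    return np.array(r) if full else np.ravel(r)
for cams in((0,),(1,),(0,1)):
    o=least_squares(res,[.54,-.25,.08,0],kwargs=dict(cams=cams),loss="soft_l1"); print(cams,o.x.round(4),np.degrees(o.x[2])); print(res(o.x,cams,True).round(1).tolist())
E
python3 rackfit.py
```

```text
(0,) [ 0.5309 -0.2468  0.0716  0.004 ] 4.104896998156604
[[1.7, 0.4], [0.6, -0.3], [0.9, 0.7], [2.6, -1.0], [-1.0, 1.2], [-3.8, 0.7], [-2.5, -0.3], [-3.1, -1.9]]
(1,) [ 0.5383 -0.2517  0.0829  0.    ] 4.750605842078247
[[-0.1, 0.5], [-1.6, 0.1], [0.6, -0.1], [0.4, -0.2]]
(0, 1) [ 0.5313 -0.2476  0.0714  0.0046] 4.093629998759781
[[2.5, 0.1], [1.1, -0.5], [1.8, 0.4], [3.1, -1.2], [-0.3, 0.9], [-3.4, 0.4], [-1.9, -0.7], [-2.6, -2.2], [0.0, -1.4], [-1.7, -1.8], [0.3, -3.6], [1.0, -3.4]]
```

Request:
apply_moves([
  {"x":-5,"y":44,"z":0,"spin":0},
  {"x":-6,"y":44,"z":0,"spin":0},
  {"x":-6,"y":44,"z":0,"spin":0},
  {"x":-6,"y":44,"z":0,"spin":0},
  {"x":-6,"y":44,"z":0,"spin":0},
  {"x":-6,"y":44,"z":0,"spin":0},
  {"x":-6,"y":44,"z":0,"spin":0},
  {"x":-6,"y":44,"z":0,"spin":0},
  {"x":-6,"y":40,"z":0,"spin":0},
  {"x":-6,"y":30,"z":0,"spin":0},
  {"x":0,"y":10,"z":0,"spin":0},
  {"x":0,"y":0,"z":0,"spin":0},
])

```text
time_s: 21.9
position: [0.336, 0.2161, 0.2109]
tcp_rot: [[0.005, -0.049, 0.999], [-1.0, 0.014, 0.006], [-0.014, -0.999, -0.049]]
force: [0.1, -0.8, -0.4]
opening: 0.919
```

Run:
```python
from h import *
s=read_state();print(s["position"],s["tcp_rot"],s["time_s"],s["force"])
p,a=look("wrist","w24"); q,b=look("scene","s24"); look("side","d24")
for n in("palette1_c","palette2_c"):
  for cam,c in(("wrist",p),("scene",q)):
    for r in cut(n,cam,3): print(n,cam,r[:5],atz(c,r[2],r[3],.018))
```

```text
[0.33598745 0.2160911  0.21087413] [[ 0.00512323 -0.0494073   0.99876557]
 [-0.99988797  0.01379421  0.00581137]
 [-0.01406431 -0.99868345 -0.04933109]] 21.9 [ 0.12206523 -0.7888323  -0.4183667 ]
palette1_c wrist (0.92, [152.0, 62.5, 62.6, 118.3], np.float64(181.45481583161748), np.float64(121.05033173186914), 4371) [0.3908092  0.32747537 0.018     ]
palette1_c scene (0.95, [293.0, 135.5, 24.2, 32.0], np.float64(302.8333333333333), np.float64(149.36444444444444), 450) [0.39526676 0.32118518 0.018     ]
palette1_c scene (0.72, [255.0, 146.6, 36.7, 32.5], np.float64(272.8578767123288), np.float64(162.79280821917808), 584) [0.3894536  0.19279722 0.018     ]
palette2_c scene (0.21, [276.5, 204.9, 9.2, 21.2], np.float64(280.0091743119266), np.float64(211.5321100917431), 109) [0.57351157 0.08572463 0.018     ]
```

View pics/w24.png

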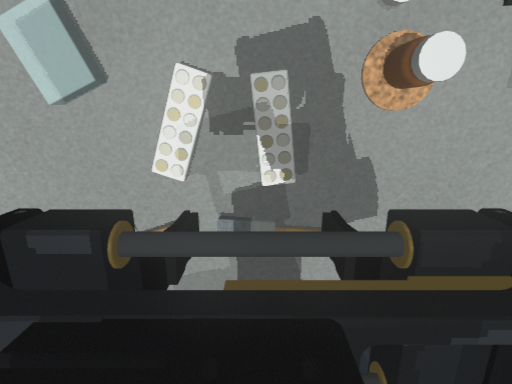

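View pics/s24.png

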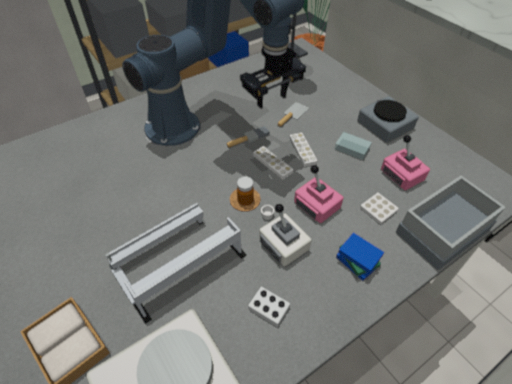

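View pics/d24.png

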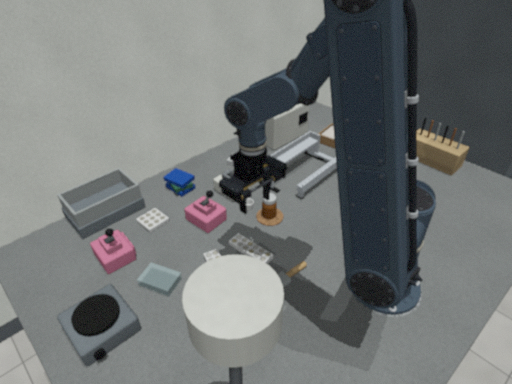

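Run:
```python
from h import *
p=imaging.camera_params("wrist"); S=imaging.camera_params("scene")
def rep(c,cs):
    X=np.array([atz(c,u,v,.02) for u,v in cs]); m=X.mean(0)
    L=(X[0]+X[1]-X[2]-X[3])/2; W=(X[1]+X[2]-X[0]-X[3])/2
    print(m.round(4),"len",np.linalg.norm(L).round(3),"wid",np.linalg.norm(W).round(3),"yaw",np.degrees(np.arctan2(L[1],L[0])).round(1))
print("A");rep(p,[(251,71),(286,69),(295,183),(262,185)])
print("B");rep(p,[(177,63),(212,70),(185,181),(152,172)])
a=cv2.imread("pics/w24.png"); cv2.imwrite("pics/w24z.png",cv2.resize(a[50:200,140:310],None,fx=4,fy=4,interpolation=cv2.INTER_CUBIC))
b=cv2.imread("pics/s24.png"); cv2.imwrite("pics/s24z.png",cv2.resize(b[120:190,240:330],None,fx=8,fy=8,interpolation=cv2.INTER_CUBIC))
```

```text
A
[0.3836 0.199  0.02  ] len 0.155 wid 0.047 yaw 6.0
B
[0.3911 0.3273 0.02  ] len 0.155 wid 0.047 yaw -18.3
```

View pics/w24z.png

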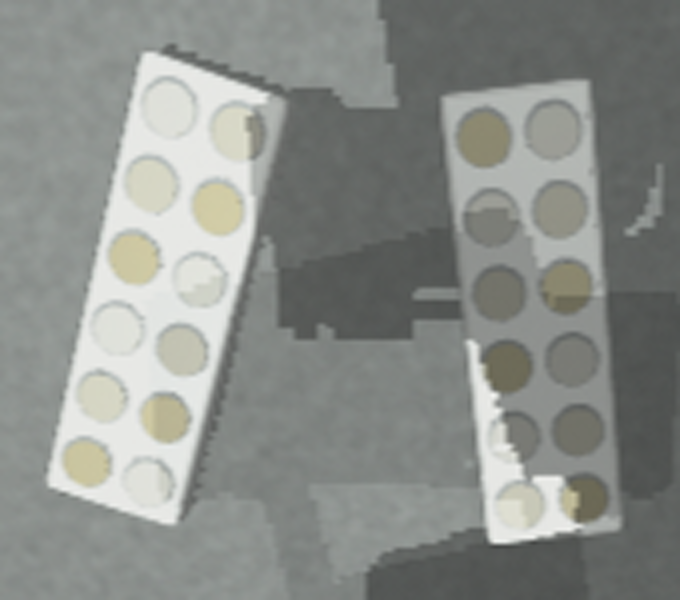

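View pics/s24z.png

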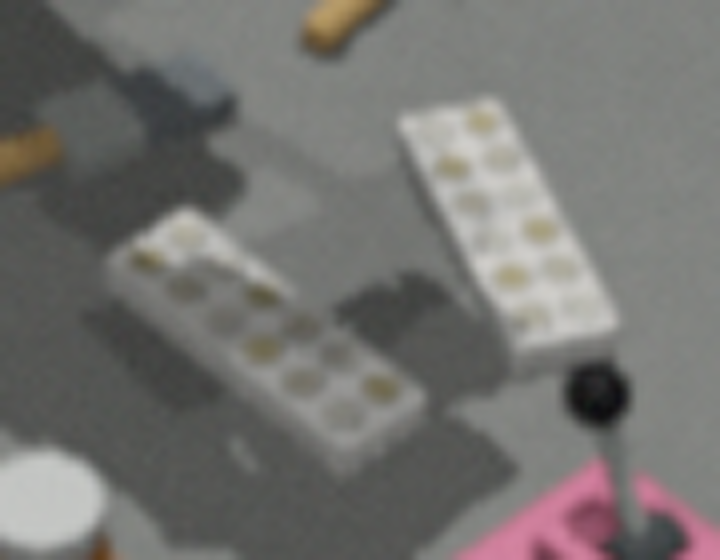

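Run:
```python
from h import *
S=imaging.camera_params("scene")
def rep(c,cs):
    X=np.array([atz(c,240+u/8,120+v/8,.02) for u,v in cs]); m=X.mean(0)
    L=(X[0]+X[1]-X[2]-X[3])/2; W=(X[1]+X[2]-X[0]-X[3])/2
    print(m.round(4),"len",np.linalg.norm(L).round(3),"wid",np.linalg.norm(W).round(3),"yaw",np.degrees(np.arctan2(L[1],L[0])).round(1))
rep(S,[(108,257),(187,207),(427,390),(347,448)])
rep(S,[(400,115),(497,95),(617,328),(520,352)])
```

```text
[0.3817 0.1991 0.02  ] len 0.152 wid 0.049 yaw -173.1
[0.3893 0.328  0.02  ] len 0.159 wid 0.047 yaw 160.6
```

Request:
apply_moves([
  {"x":20,"y":-6,"z":0,"spin":0.05},
  {"x":20,"y":-6,"z":-20,"spin":0.055},
  {"x":5,"y":-4,"z":-40,"spin":0},
  {"x":0,"y":0,"z":-40,"spin":0},
  {"x":0,"y":0,"z":-20,"spin":0},
  {"x":0,"y":0,"z":0,"spin":0},
], grip=87)

```text
time_s: 22.85
position: [0.3925, 0.1947, 0.0913]
tcp_rot: [[0.101, -0.033, 0.994], [-0.995, 0.013, 0.101], [-0.016, -0.999, -0.032]]
force: [-0.8, -0.1, -0.6]
opening: 0.995
```

```bash
cat > st.py <<'E'
from h import *
s=read_state();R=s["tcp_rot"];print(s["position"].round(4),"jaw",np.degrees(np.arctan2(R[1,0],R[0,0])).round(1),"y",R[:,1].round(3),"t",s["time_s"],"F",s["force"].round(1),"op",round(s["opening"]*87,1))
E
python3 - <<'E'
import st
from h import *
look("wrist","w25")
E
```

```text
[0.3925 0.1947 0.0913] jaw -84.2 y [-0.033  0.013 -0.999] t 22.85 F [-0.8 -0.1 -0.6] op 86.6
```

View pics/w25.png

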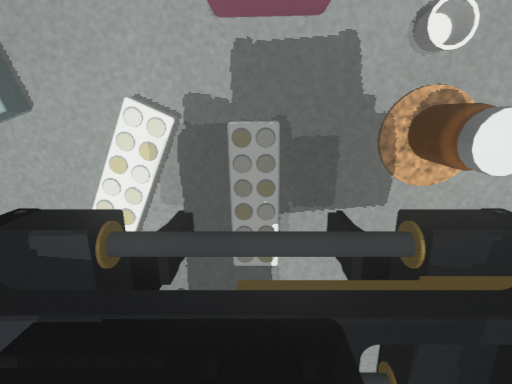

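Request:
apply_moves([
  {"x":-5,"y":3,"z":-10,"spin":0},
  {"x":-5,"y":2,"z":-25,"spin":0},
  {"x":0,"y":0,"z":-30,"spin":0},
  {"x":0,"y":0,"z":-20,"spin":0},
  {"x":0,"y":0,"z":0,"spin":0},
])

```text
time_s: 23.4
position: [0.3918, 0.2006, 0.0121]
tcp_rot: [[0.098, -0.012, 0.995], [-0.995, 0.017, 0.099], [-0.018, -1.0, -0.011]]
force: [-0.4, 0.2, -0.2]
opening: 0.999
```

Run:
```python
import st
from h import *
look("wrist","w26")
```

```text
[0.3918 0.2006 0.0121] jaw -84.4 y [-0.012  0.017 -1.   ] t 23.4 F [-0.4  0.2 -0.2] op 86.9
```

View pics/w26.png

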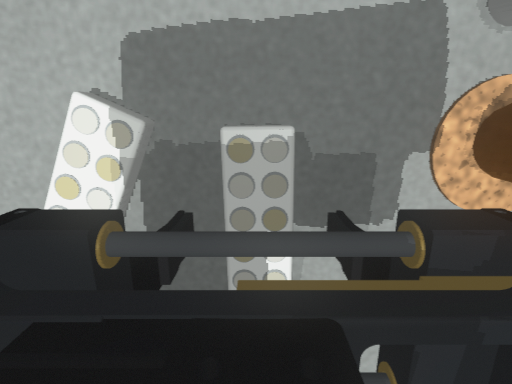

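Request:
apply_moves([
  {"x":-6,"y":0,"z":-6,"spin":0},
  {"x":-5,"y":0,"z":-10,"spin":0},
  {"x":0,"y":0,"z":-8,"spin":0},
  {"x":0,"y":0,"z":0,"spin":0},
])

```text
time_s: 23.85
position: [0.3852, 0.2017, -0.0071]
tcp_rot: [[0.098, 0.001, 0.995], [-0.995, 0.02, 0.098], [-0.02, -1.0, 0.003]]
force: [0.1, 0.5, 0.4]
opening: 1.001
```

```bash
python3 st.py
```

```text
[ 0.3852  0.2017 -0.0071] jaw -84.4 y [ 0.001  0.02  -1.   ] t 23.85 F [0.1 0.5 0.4] op 87.1
```

Request:
apply_moves([
  {"x":-2,"y":-1,"z":-5,"spin":0},
  {"x":0,"y":0,"z":-4,"spin":0},
  {"x":0,"y":0,"z":-2,"spin":0},
  {"x":0,"y":0,"z":0,"spin":0},
])

```text
time_s: 24.25
position: [0.3845, 0.2009, -0.0177]
tcp_rot: [[0.098, 0.004, 0.995], [-0.995, 0.021, 0.098], [-0.02, -1.0, 0.006]]
force: [0.1, 0.1, -0.2]
opening: 0.998
```

Request:
apply_moves([
  {"x":0,"y":0,"z":0,"spin":0},
  {"x":0,"y":0,"z":0,"spin":0},
  {"x":0,"y":0,"z":0,"spin":0},
  {"x":0,"y":0,"z":0,"spin":0},
  {"x":0,"y":0,"z":0,"spin":0},
  {"x":0,"y":0,"z":0,"spin":0},
  {"x":0,"y":0,"z":0,"spin":0},
], grip=40)

```text
time_s: 24.95
position: [0.3849, 0.201, -0.0176]
tcp_rot: [[0.098, 0.005, 0.995], [-0.995, 0.021, 0.098], [-0.02, -1.0, 0.007]]
force: [-0.0, -0.7, -0.7]
opening: 0.567
```

Run:
```python
import st
from h import *
look("wrist","w27")
```

```text
[ 0.3849  0.201  -0.0176] jaw -84.3 y [ 0.005  0.021 -1.   ] t 24.95 F [-0.  -0.7 -0.7] op 49.3
```

View pics/w27.png

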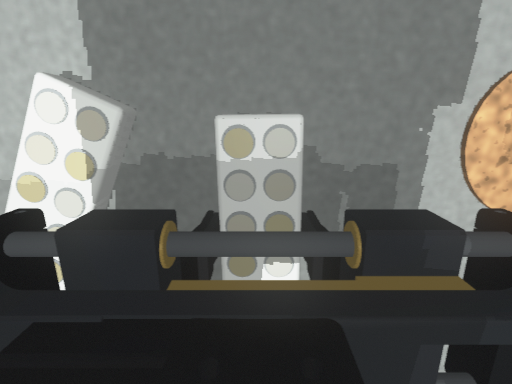

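Request:
apply_moves([
  {"x":0,"y":0,"z":0,"spin":0},
  {"x":0,"y":0,"z":10,"spin":0},
  {"x":0,"y":0,"z":20,"spin":0},
  {"x":0,"y":0,"z":30,"spin":0},
  {"x":0,"y":0,"z":40,"spin":0},
  {"x":0,"y":0,"z":40,"spin":0},
  {"x":0,"y":0,"z":0,"spin":0},
], grip=38)

```text
time_s: 25.7
position: [0.3817, 0.2, 0.1279]
tcp_rot: [[0.098, -0.001, 0.995], [-0.995, 0.019, 0.098], [-0.019, -1.0, 0.001]]
force: [1.0, 0.7, -2.9]
opening: 0.57
```

Run:
```python
import st
from h import *
a=look("wrist","w28")[1]; b=look("scene","s28")[1]
save("c28",np.hstack([a,cv2.resize(b[90:202,240:325],(292,384),interpolation=cv2.INTER_CUBIC)])[:,4:])
```

```text
[0.3817 0.2    0.1279] jaw -84.4 y [-0.001  0.019 -1.   ] t 25.7 F [ 1.   0.7 -2.9] op 49.6
```

View pics/c28.png

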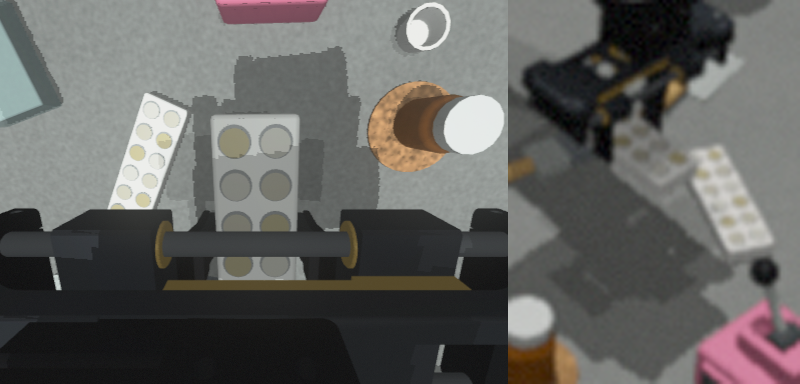

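Request:
apply_moves([
  {"x":5,"y":-20,"z":20,"spin":0},
  {"x":14,"y":-42,"z":12,"spin":0},
  {"x":15,"y":-42,"z":0,"spin":0},
  {"x":15,"y":-42,"z":0,"spin":0},
  {"x":15,"y":-42,"z":0,"spin":0},
  {"x":15,"y":-42,"z":0,"spin":0},
  {"x":15,"y":-42,"z":0,"spin":0},
  {"x":15,"y":-42,"z":0,"spin":0},
  {"x":15,"y":-42,"z":0,"spin":0},
  {"x":15,"y":-40,"z":0,"spin":0},
  {"x":10,"y":-30,"z":0,"spin":0},
  {"x":0,"y":0,"z":0,"spin":0},
])

```text
time_s: 27.0
position: [0.5117, -0.2409, 0.1335]
tcp_rot: [[0.098, -0.056, 0.994], [-0.994, 0.033, 0.1], [-0.038, -0.998, -0.053]]
force: [0.5, -0.1, -2.0]
opening: 0.571
```

Run:
```python
import st
from h import *
look("wrist","w29"); look("scene","s29")
```

```text
[ 0.5117 -0.2409  0.1335] jaw -84.4 y [-0.056  0.033 -0.998] t 27.0 F [ 0.5 -0.1 -2. ] op 49.6
```

View pics/s29.png

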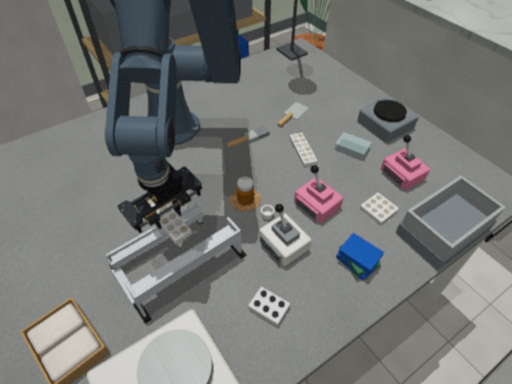

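View pics/w29.png

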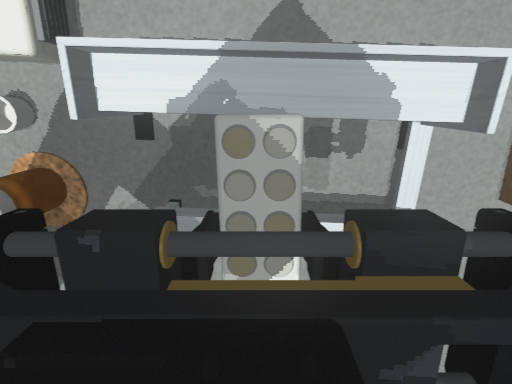

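Request:
apply_moves([
  {"x":8,"y":-20,"z":2,"spin":-0.01},
  {"x":8,"y":-20,"z":2,"spin":-0.01},
  {"x":7,"y":-18,"z":2,"spin":0},
  {"x":3,"y":-5,"z":0,"spin":0},
  {"x":0,"y":0,"z":0,"spin":0},
])

```text
time_s: 27.6
position: [0.5279, -0.2876, 0.1317]
tcp_rot: [[0.084, -0.079, 0.993], [-0.994, 0.056, 0.089], [-0.063, -0.995, -0.074]]
force: [-0.1, 0.7, -3.2]
opening: 0.576
```

Run:
```python
import st
from h import *
look("wrist","w30"); b=look("scene","s30")[1]
save("s30z",cv2.resize(b[150:330,80:260],(780,600),interpolation=cv2.INTER_CUBIC))
```

```text
[ 0.5279 -0.2876  0.1317] jaw -85.1 y [-0.079  0.056 -0.995] t 27.6 F [-0.1  0.7 -3.2] op 50.1
```

View pics/s30z.png

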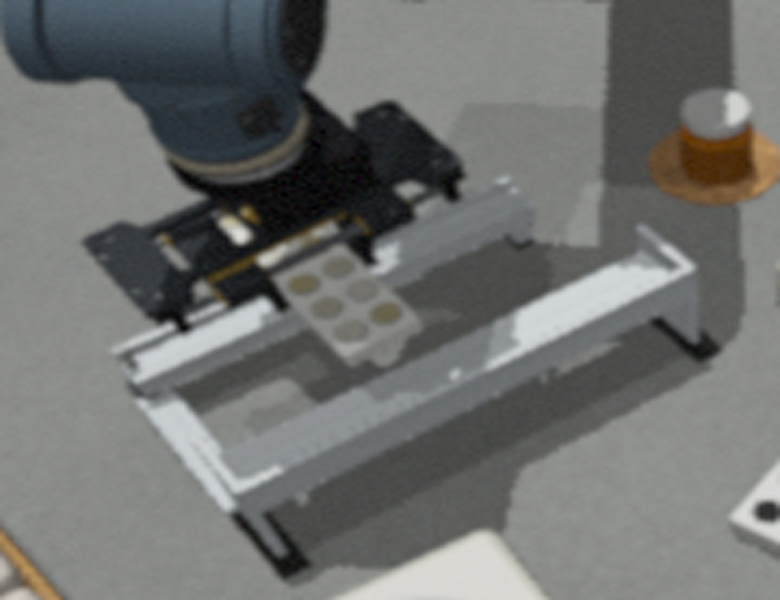

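View pics/w30.png

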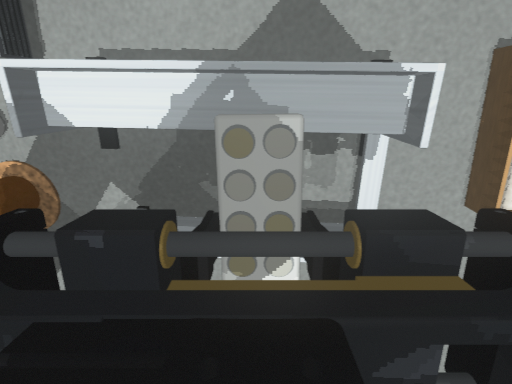

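```bash
cat > ov.py <<'E'
from h import *
import sys
RX,RY,RA=0.536,-0.250,0.077
def rackp(m):
    m=np.atleast_2d(m);c,s=np.cos(RA),np.sin(RA); return np.c_[RX+c*m[:,0]-s*m[:,1],RY+s*m[:,0]+c*m[:,1],m[:,2]]
def inrack(X):
    c,s=np.cos(RA),np.sin(RA); d=np.array(X[:2])-[RX,RY]; return np.array([c*d[0]+s*d[1],-s*d[0]+c*d[1],X[2]])
def draw(img,cam,box,f,pal=None,out=None,rack=True):
    x0,y0,x1,y1=box; z=cv2.resize(img[y0:y1,x0:x1],None,fx=f,fy=f,interpolation=cv2.INTER_CUBIC)
    def L(P,col):
        q=((proj(cam,P)-[x0,y0])*f).astype(int); cv2.polylines(z,[q.reshape(-1,1,2)],True,col,1)
    if rack:
        L(rackp([(.045,-.15,.09),(.045,.15,.09),(.089,.15,.09),(.089,-.15,.09)]),(255,0,0))
        L(rackp([(-.091,-.15,.072),(-.091,.132,.072),(-.085,.132,.072),(-.085,-.15,.072)]),(0,255,0))
        L(rackp([(-.061,-.15,.06),(-.061,.132,.06)]),(0,255,0))
        L(rackp([(.045,.15,.116),(.089,.15,.116)]),(255,0,255))
    if pal is not None:
        C,ax,ay,az=pal
        for h in(-.01,.01): L([C+ax*sx*.0775+ay*sy*.025+az*h for sx,sy in((-1,-1),(1,-1),(1,1),(-1,1))],(255,255,0))
    save(out,z)
E
python3 - <<'E'
from ov import *
s=read_state();R=s["tcp_rot"];P=s["position"]
S=imaging.camera_params("scene"); b=imaging.capture("scene")
C=P-R[:,1]*.0276-R[:,2]*.0024
print(C,inrack(C)); draw(b,S,(80,150,260,330),3.3,(C,R[:,2],R[:,0],-R[:,1]),"o30")
E
```

```text
[ 0.52729586 -0.28870071  0.15954802] [-0.01165536 -0.03791648  0.15954802]
```

View pics/o30.png

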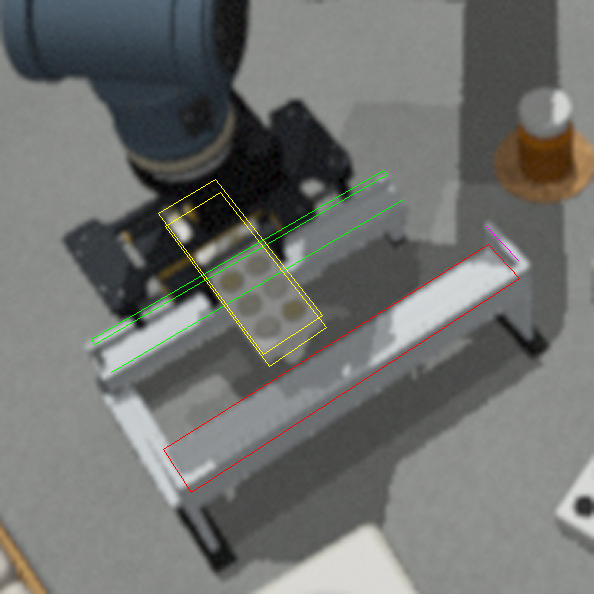

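Request:
apply_moves([
  {"x":3,"y":-6,"z":0,"spin":0},
  {"x":3,"y":-6,"z":0,"spin":0},
  {"x":3,"y":-5,"z":-10,"spin":0},
  {"x":0,"y":0,"z":-15,"spin":0},
  {"x":0,"y":0,"z":-10,"spin":0},
  {"x":0,"y":0,"z":0,"spin":0},
])

```text
time_s: 28.35
position: [0.5375, -0.3043, 0.0952]
tcp_rot: [[0.087, -0.079, 0.993], [-0.994, 0.056, 0.091], [-0.062, -0.995, -0.073]]
force: [-0.4, 0.4, -2.2]
opening: 0.57
```

Run:
```python
import st
from ov import *
s=read_state();R=s["tcp_rot"];P=s["position"]
S=imaging.camera_params("scene"); b=imaging.capture("scene")
C=P-R[:,1]*.0276-R[:,2]*.0024
print(C,inrack(C)); draw(b,S,(80,150,260,330),3.3,(C,R[:,2],R[:,0],-R[:,1]),"o31")
```

```text
[ 0.5375 -0.3043  0.0952] jaw -85.0 y [-0.079  0.056 -0.995] t 28.35 F [-0.4  0.4 -2.2] op 49.6
[ 0.53733029 -0.30601791  0.12286332] [-0.00298277 -0.05595426  0.12286332]
```

View pics/o31.png

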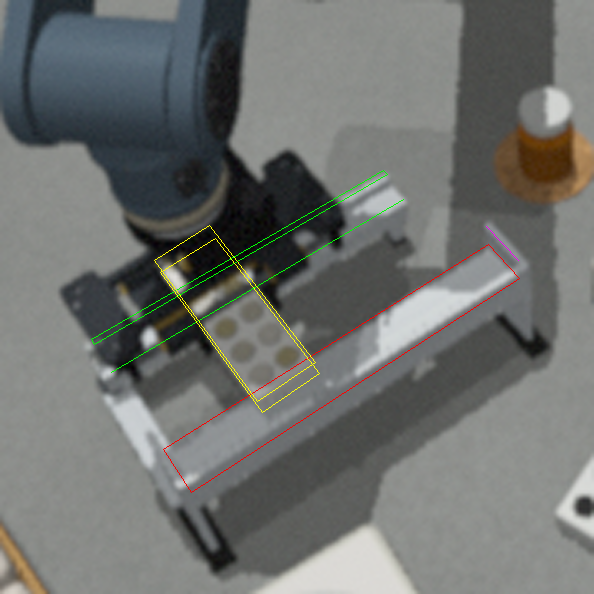

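Request:
apply_moves([
  {"x":0,"y":0,"z":-8,"spin":0},
  {"x":0,"y":0,"z":-6,"spin":0},
  {"x":0,"y":0,"z":-4,"spin":0},
  {"x":0,"y":0,"z":0,"spin":0},
])

```text
time_s: 28.8
position: [0.5386, -0.3052, 0.0775]
tcp_rot: [[0.087, -0.076, 0.993], [-0.994, 0.054, 0.091], [-0.06, -0.996, -0.071]]
force: [-1.2, 0.5, -0.4]
opening: 0.576
```

Request:
apply_moves([
  {"x":0,"y":0,"z":-4,"spin":0},
  {"x":0,"y":0,"z":-3,"spin":0},
])

```text
time_s: 29.0
position: [0.5383, -0.3051, 0.0717]
tcp_rot: [[0.087, -0.077, 0.993], [-0.994, 0.053, 0.092], [-0.06, -0.996, -0.072]]
force: [-3.9, 1.3, 3.1]
opening: 0.572
```

Run:
```python
import st
from ov import *
s=read_state();R=s["tcp_rot"];P=s["position"]
S=imaging.camera_params("scene"); b=imaging.capture("scene")
C=P-R[:,1]*.0276-R[:,2]*.0024
print(C,inrack(C)); draw(b,S,(80,150,260,330),3.3,(C,R[:,2],R[:,0],-R[:,1]),"o32")
```

```text
[ 0.5383 -0.3051  0.0717] jaw -85.0 y [-0.077  0.053 -0.996] t 29.0 F [-3.9  1.3  3.1] op 49.8
[ 0.53798959 -0.30679995  0.09939646] [-0.00238558 -0.05678469  0.09939646]
```

View pics/o32.png

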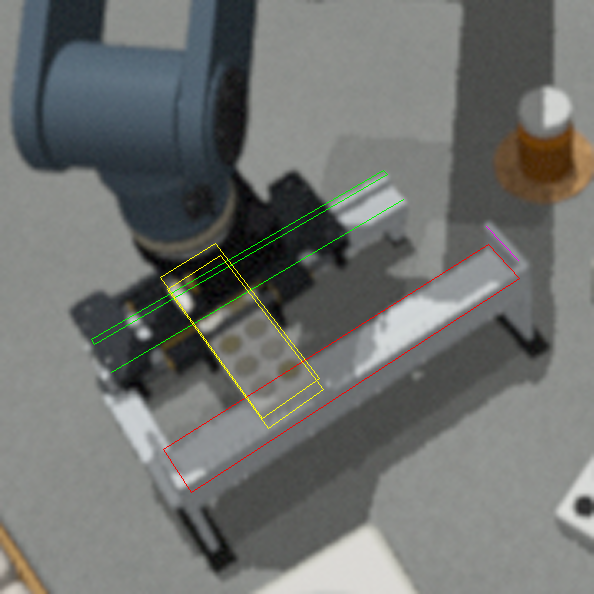

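Request:
apply_moves([
  {"x":0,"y":0,"z":-4,"spin":0},
  {"x":0,"y":0,"z":-3,"spin":0},
  {"x":0,"y":0,"z":-3,"spin":0},
])

```text
time_s: 29.35
position: [0.5373, -0.3049, 0.0623]
tcp_rot: [[0.087, -0.078, 0.993], [-0.994, 0.053, 0.092], [-0.06, -0.996, -0.073]]
force: [-3.1, 2.3, 16.3]
opening: 0.57
```

Run:
```python
import st
from ov import *
s=read_state();R=s["tcp_rot"];P=s["position"]
S=imaging.camera_params("scene"); b=imaging.capture("scene"); save("s33",b); look("wrist","w33")
C=P-R[:,1]*.0276-R[:,2]*.0024
print(C,inrack(C)); draw(b,S,(80,150,260,330),3.3,None,"o33")
```

```text
[ 0.5373 -0.3049  0.0623] jaw -85.0 y [-0.078  0.053 -0.996] t 29.35 F [-3.1  2.3 16.3] op 49.6
[ 0.5370918  -0.30661081  0.08996051] [-0.00326616 -0.05652706  0.08996051]
```

View pics/o33.png

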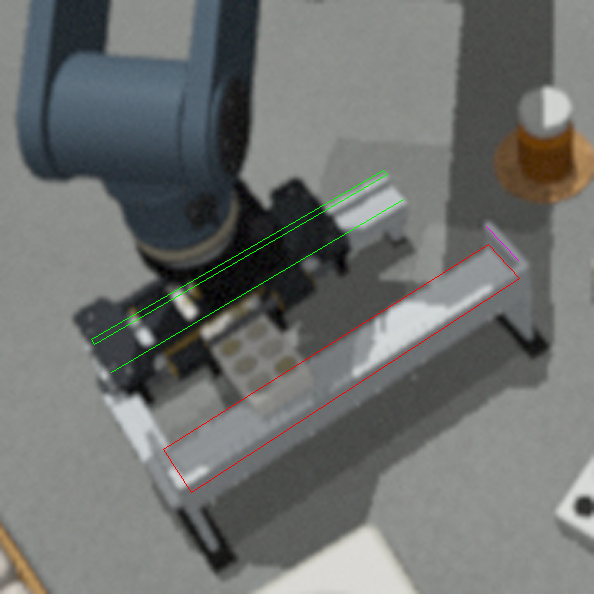

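View pics/w33.png

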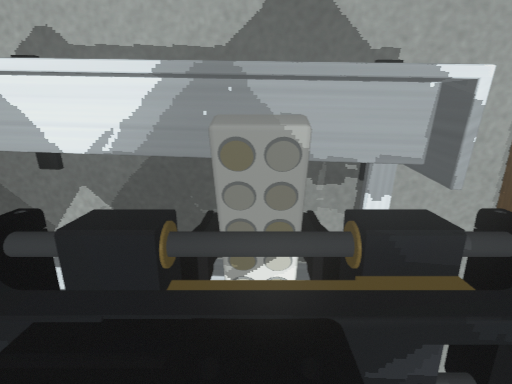

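Request:
apply_moves([
  {"x":0,"y":0,"z":1,"spin":0},
  {"x":0,"y":0,"z":0,"spin":0},
], grip=56)

```text
time_s: 29.65
position: [0.5387, -0.3055, 0.0629]
tcp_rot: [[0.087, -0.075, 0.993], [-0.994, 0.052, 0.091], [-0.058, -0.996, -0.07]]
force: [1.2, 0.4, 0.1]
opening: 0.632
```

Request:
apply_moves([
  {"x":0,"y":0,"z":0,"spin":0},
  {"x":0,"y":0,"z":0,"spin":0},
  {"x":0,"y":0,"z":0,"spin":0},
  {"x":0,"y":0,"z":0,"spin":0},
], grip=78)

```text
time_s: 30.05
position: [0.5401, -0.3062, 0.0619]
tcp_rot: [[0.087, -0.073, 0.994], [-0.995, 0.051, 0.091], [-0.057, -0.996, -0.068]]
force: [-0.2, -0.5, 0.4]
opening: 0.875
```

Run:
```python
import st
from ov import *
b=imaging.capture("scene"); save("s34",b); a=look("wrist","w34")[1]
save("s34z",cv2.resize(b[150:330,80:260],None,fx=3.3,fy=3.3,interpolation=cv2.INTER_CUBIC))
```

```text
[ 0.5401 -0.3062  0.0619] jaw -85.0 y [-0.073  0.051 -0.996] t 30.05 F [-0.2 -0.5  0.4] op 76.1
```

View pics/s34z.png

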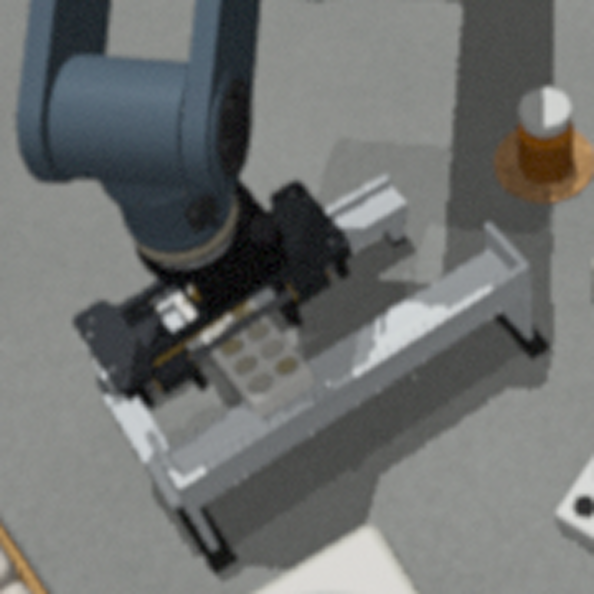

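View pics/w34.png

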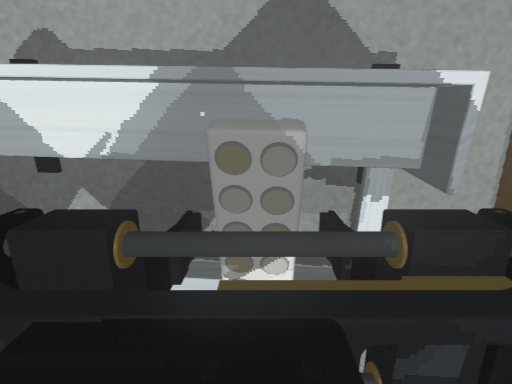

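Request:
apply_moves([
  {"x":0,"y":0,"z":10,"spin":0},
  {"x":0,"y":0,"z":20,"spin":0},
  {"x":0,"y":0,"z":35,"spin":0},
  {"x":0,"y":0,"z":40,"spin":0},
  {"x":-5,"y":10,"z":40,"spin":0},
  {"x":-15,"y":30,"z":0,"spin":0},
  {"x":-15,"y":30,"z":0,"spin":0},
  {"x":0,"y":0,"z":0,"spin":0},
], grip=87)

```text
time_s: 30.95
position: [0.5039, -0.235, 0.2175]
tcp_rot: [[0.085, -0.068, 0.994], [-0.995, 0.048, 0.089], [-0.054, -0.997, -0.064]]
force: [0.3, -0.5, 0.1]
opening: 0.999
```

Run:
```python
import st
from ov import *
b=imaging.capture("scene"); save("s35",b); p,a=look("wrist","w35")
S=imaging.camera_params("scene")
for pp in((.14,14),):
  pass
t=np.radians(14)
ax=rackp([(np.cos(t),0,0)])[0]-rackp([(0,0,0)])[0]; ax[2]=np.sin(t); ay=rackp([(0,1,0)])[0]-rackp([(0,0,0)])[0]; az=np.cross(ax,ay)
C=rackp([(-.004,-.058,.088)])[0]
draw(b,S,(80,150,260,330),3.3,(C,ax,ay,az),"o35"); draw(a,p,(100,0,512,220),1.9,(C,ax,ay,az),"ow35")
```

```text
[ 0.5039 -0.235   0.2175] jaw -85.1 y [-0.068  0.048 -0.997] t 30.95 F [ 0.3 -0.5  0.1] op 86.9
```

View pics/o35.png

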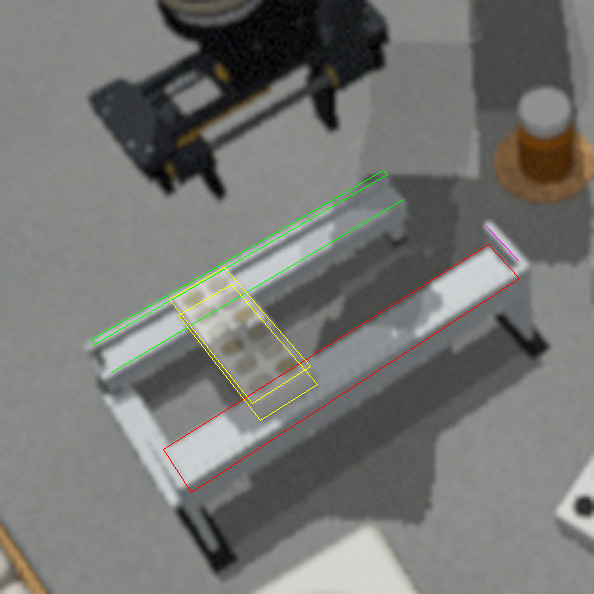

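View pics/ow35.png

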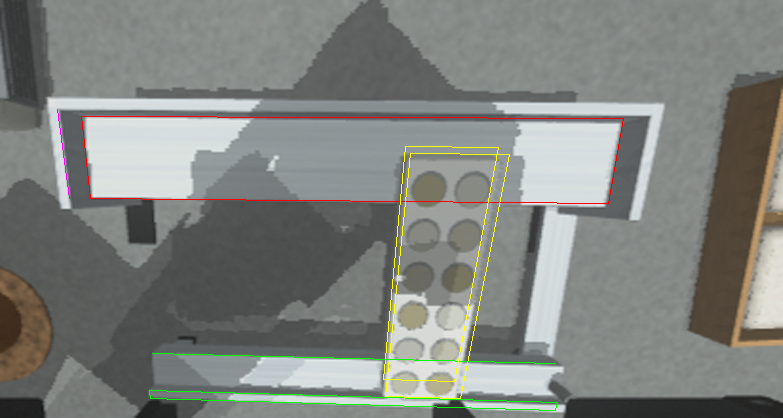

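Request:
apply_moves([
  {"x":-8,"y":44,"z":0,"spin":-0.034},
  {"x":-8,"y":44,"z":0,"spin":-0.034},
  {"x":-8,"y":44,"z":0,"spin":-0.034},
  {"x":-8,"y":44,"z":0,"spin":-0.034},
  {"x":-8,"y":44,"z":0,"spin":-0.034},
  {"x":-8,"y":44,"z":0,"spin":-0.034},
  {"x":-8,"y":44,"z":0,"spin":-0.034},
  {"x":-8,"y":44,"z":0,"spin":-0.034},
  {"x":-8,"y":44,"z":0,"spin":-0.034},
  {"x":-5,"y":44,"z":0,"spin":-0.034},
  {"x":-5,"y":40,"z":0,"spin":-0.034},
  {"x":0,"y":0,"z":0,"spin":0},
])

```text
time_s: 32.25
position: [0.4366, 0.2461, 0.2187]
tcp_rot: [[-0.314, -0.027, 0.949], [-0.948, 0.056, -0.313], [-0.045, -0.998, -0.043]]
force: [-0.0, -0.5, 0.4]
opening: 1.002
```

Run:
```python
import st
from h import *
look("wrist","w36"); look("scene","s36")
for n in("palette1_c",):
  for cam in("wrist","scene"):
    c=imaging.camera_params(cam)
    for r in cut(n,cam,3): print(n,cam,r[:5],atz(c,r[2],r[3],.018))
```

```text
[0.4366 0.2461 0.2187] jaw -108.3 y [-0.027  0.056 -0.998] t 32.25 F [-0.  -0.5  0.4] op 87.2
palette1_c wrist (0.84, [207.7, 156.5, 36.8, 74.3], np.float64(224.75114060555785), np.float64(194.44711737868104), 2411) [0.40700155 0.31894785 0.018     ]
palette1_c scene (0.81, [289.1, 134.9, 29.8, 31.9], np.float64(303.12720156555775), np.float64(150.09001956947162), 511) [0.39878589 0.31967727 0.018     ]
```

View pics/w36.png

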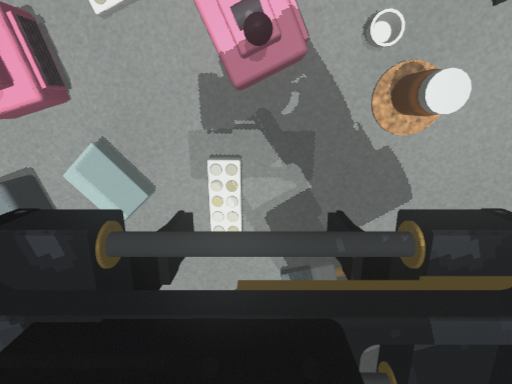

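View pics/s36.png

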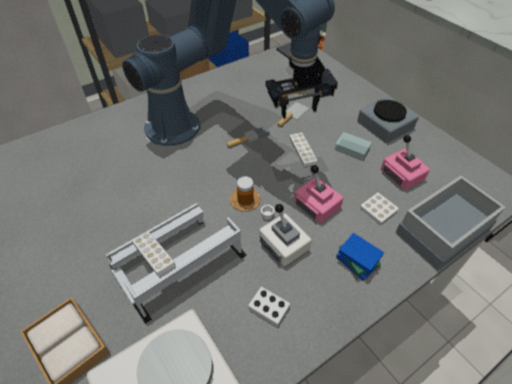

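Request:
apply_moves([
  {"x":-16,"y":27,"z":0,"spin":0},
  {"x":-16,"y":27,"z":-20,"spin":0},
  {"x":-10,"y":20,"z":-40,"spin":0},
  {"x":0,"y":3,"z":-35,"spin":0},
  {"x":0,"y":0,"z":-20,"spin":0},
  {"x":0,"y":0,"z":0,"spin":0},
])

```text
time_s: 33.05
position: [0.4029, 0.3119, 0.1018]
tcp_rot: [[-0.336, -0.018, 0.942], [-0.941, 0.055, -0.335], [-0.046, -0.998, -0.036]]
force: [-0.8, -0.3, -0.0]
opening: 0.998
```

Run:
```python
import st
from h import *
look("wrist","w37")
```

```text
[0.4029 0.3119 0.1018] jaw -109.7 y [-0.018  0.055 -0.998] t 33.05 F [-0.8 -0.3 -0. ] op 86.8
```

View pics/w37.png

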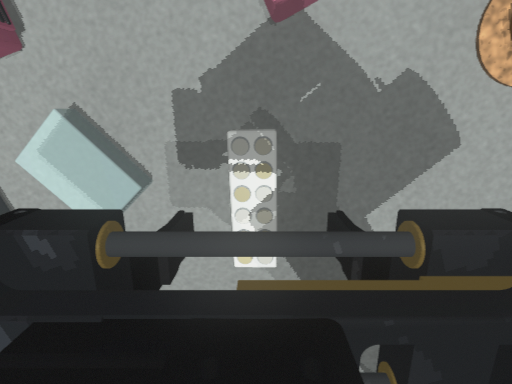

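Run:
```python
from h import *
p=imaging.camera_params("wrist")
X=np.array([atz(p,u,v,.02) for u,v in((228,131),(275,129),(277,267),(235,268))]); L=(X[0]+X[1]-X[2]-X[3])/2
print(X.mean(0),np.linalg.norm(L),np.degrees(np.arctan2(L[1],L[0])))
```

```text
[0.38612902 0.33013906 0.02      ] 0.15426074796542483 -18.245037092166267
```

Request:
apply_moves([
  {"x":-8,"y":8,"z":-10,"spin":0.02},
  {"x":-8,"y":8,"z":-25,"spin":0},
  {"x":-2,"y":2,"z":-30,"spin":0},
  {"x":0,"y":0,"z":-20,"spin":0},
  {"x":0,"y":0,"z":-10,"spin":0},
  {"x":0,"y":0,"z":0,"spin":0},
])

```text
time_s: 33.7
position: [0.393, 0.3321, 0.0111]
tcp_rot: [[-0.319, -0.001, 0.948], [-0.946, 0.063, -0.319], [-0.06, -0.998, -0.021]]
force: [1.0, 0.7, -0.3]
opening: 1.003
```

Run:
```python
import st
from h import *
look("wrist","w38")
```

```text
[0.393  0.3321 0.0111] jaw -108.7 y [-0.001  0.063 -0.998] t 33.7 F [ 1.   0.7 -0.3] op 87.3
```

View pics/w38.png

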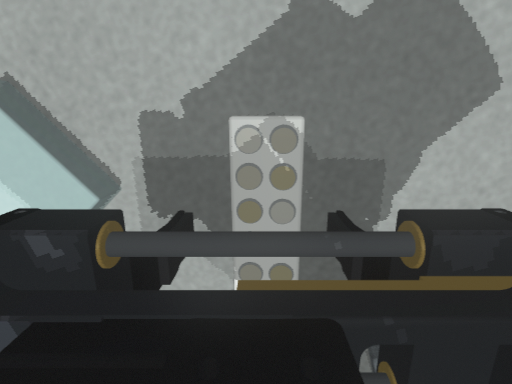

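Request:
apply_moves([
  {"x":-4,"y":0,"z":-8,"spin":0},
  {"x":-3,"y":0,"z":-8,"spin":0},
  {"x":0,"y":0,"z":-6,"spin":0},
  {"x":0,"y":0,"z":0,"spin":0},
])

```text
time_s: 34.15
position: [0.3883, 0.3334, -0.0089]
tcp_rot: [[-0.319, 0.006, 0.948], [-0.945, 0.067, -0.319], [-0.065, -0.998, -0.015]]
force: [-0.2, 0.5, -0.6]
opening: 1.002
```

Request:
apply_moves([
  {"x":0,"y":0,"z":-2,"spin":0},
  {"x":0,"y":0,"z":-2,"spin":0},
])

```text
time_s: 34.35
position: [0.3886, 0.3336, -0.0129]
tcp_rot: [[-0.319, 0.007, 0.948], [-0.945, 0.067, -0.319], [-0.066, -0.998, -0.015]]
force: [-0.7, 0.4, 0.5]
opening: 0.999
```

Request:
apply_moves([
  {"x":0,"y":0,"z":-2,"spin":0},
  {"x":0,"y":-1,"z":-2,"spin":0},
])

```text
time_s: 34.55
position: [0.3891, 0.3328, -0.017]
tcp_rot: [[-0.319, 0.008, 0.948], [-0.945, 0.068, -0.319], [-0.067, -0.998, -0.014]]
force: [0.3, -0.1, 1.1]
opening: 1.001
```

Request:
apply_moves([
  {"x":0,"y":0,"z":0,"spin":0},
  {"x":0,"y":0,"z":0,"spin":0},
  {"x":0,"y":0,"z":0,"spin":0},
  {"x":0,"y":0,"z":0,"spin":0},
  {"x":0,"y":0,"z":0,"spin":0},
  {"x":0,"y":0,"z":0,"spin":0},
  {"x":0,"y":0,"z":0,"spin":0},
], grip=38)

```text
time_s: 35.25
position: [0.3889, 0.3324, -0.0172]
tcp_rot: [[-0.319, 0.007, 0.948], [-0.945, 0.067, -0.319], [-0.066, -0.998, -0.014]]
force: [0.2, -0.1, -0.4]
opening: 0.575
```

Run:
```python
import st
from h import *
a=look("wrist","w39")[1]; b=look("scene","s39")[1]
save("c39",np.hstack([a,cv2.resize(b[90:202,250:335],(292,384),interpolation=cv2.INTER_CUBIC)])[:,4:])
```

```text
[ 0.3889  0.3324 -0.0172] jaw -108.6 y [ 0.007  0.067 -0.998] t 35.25 F [ 0.2 -0.1 -0.4] op 50.1
```

View pics/c39.png

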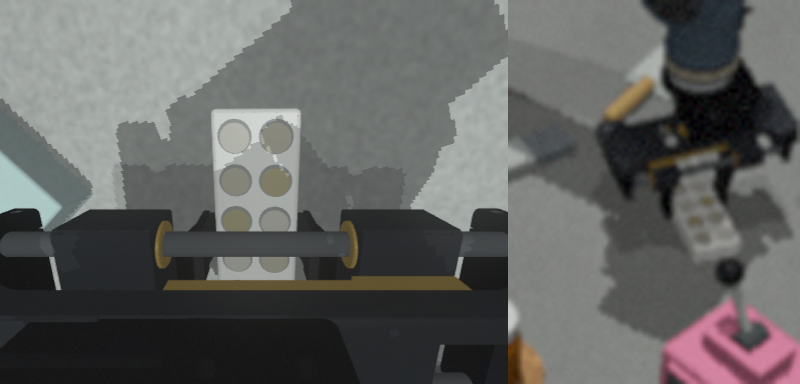

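Request:
apply_moves([
  {"x":0,"y":0,"z":10,"spin":0},
  {"x":0,"y":0,"z":25,"spin":0},
  {"x":0,"y":0,"z":40,"spin":0},
  {"x":0,"y":0,"z":45,"spin":0},
  {"x":0,"y":0,"z":45,"spin":0},
  {"x":0,"y":-15,"z":30,"spin":0.02},
  {"x":8,"y":-35,"z":5,"spin":0.04},
  {"x":12,"y":-42,"z":0,"spin":0.04},
  {"x":12,"y":-42,"z":0,"spin":0.04},
  {"x":12,"y":-42,"z":0,"spin":0.04},
  {"x":12,"y":-42,"z":0,"spin":0.04},
  {"x":12,"y":-42,"z":0,"spin":0.04},
])

```text
time_s: 36.55
position: [0.4504, 0.0663, 0.196]
tcp_rot: [[-0.043, -0.008, 0.999], [-0.997, 0.064, -0.043], [-0.064, -0.998, -0.01]]
force: [1.2, 0.6, -2.5]
opening: 0.574
```

```bash
python3 st.py
```

```text
[0.4504 0.0663 0.196 ] jaw -92.5 y [-0.008  0.064 -0.998] t 36.55 F [ 1.2  0.6 -2.5] op 49.9
```

Request:
apply_moves([
  {"x":12,"y":-38,"z":0,"spin":0.03},
  {"x":12,"y":-38,"z":0,"spin":0.03},
  {"x":12,"y":-38,"z":0,"spin":0.03},
  {"x":12,"y":-38,"z":0,"spin":0.03},
  {"x":12,"y":-38,"z":0,"spin":0},
  {"x":10,"y":-30,"z":0,"spin":0},
  {"x":5,"y":-15,"z":0,"spin":0},
  {"x":0,"y":0,"z":0,"spin":0},
])

```text
time_s: 37.35
position: [0.5234, -0.1833, 0.1983]
tcp_rot: [[0.073, -0.016, 0.997], [-0.995, 0.062, 0.073], [-0.062, -0.998, -0.011]]
force: [-0.3, 1.7, -2.5]
opening: 0.571
```

Run:
```python
import st
from ov import *
s=read_state();R=s["tcp_rot"];P=s["position"]
S=imaging.camera_params("scene"); b=imaging.capture("scene"); save("s40",b); look("wrist","w40")
C=P-R[:,1]*.0276-R[:,2]*.0015
print(C,inrack(C)); draw(b,S,(80,130,260,310),3.3,(C,R[:,2],R[:,0],-R[:,1]),"o40")
```

```text
[ 0.5234 -0.1833  0.1983] jaw -85.8 y [-0.016  0.062 -0.998] t 37.35 F [-0.3  1.7 -2.5] op 49.7
[ 0.52228872 -0.18509545  0.22581493] [-0.00867794  0.06576697  0.22581493]
```

View pics/o40.png

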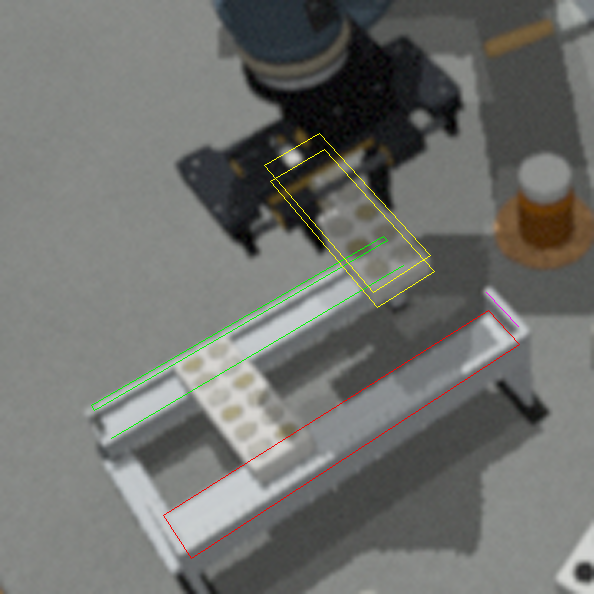

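Request:
apply_moves([
  {"x":3,"y":-7,"z":0,"spin":0},
  {"x":3,"y":-6,"z":-10,"spin":0},
  {"x":0,"y":0,"z":-25,"spin":0},
  {"x":0,"y":0,"z":-30,"spin":0},
  {"x":0,"y":0,"z":-20,"spin":0},
  {"x":0,"y":0,"z":-10,"spin":0},
  {"x":0,"y":0,"z":0,"spin":0},
])

```text
time_s: 38.15
position: [0.5273, -0.1863, 0.099]
tcp_rot: [[0.084, -0.019, 0.996], [-0.994, 0.066, 0.085], [-0.067, -0.998, -0.014]]
force: [0.3, 0.6, -2.0]
opening: 0.579
```

Run:
```python
import st
from ov import *
s=read_state();R=s["tcp_rot"];P=s["position"]
S=imaging.camera_params("scene"); b=imaging.capture("scene"); save("s41",b); look("wrist","w41")
C=P-R[:,1]*.0276-R[:,2]*.0015
print(C,inrack(C)); draw(b,S,(80,150,260,330),3.3,(C,R[:,2],R[:,0],-R[:,1]),"o41")
```

```text
[ 0.5273 -0.1863  0.099 ] jaw -85.2 y [-0.019  0.066 -0.998] t 38.15 F [ 0.3  0.6 -2. ] op 50.4
[ 0.52636832 -0.18821201  0.12656382] [-0.00485017  0.06234582  0.12656382]
```

View pics/o41.png

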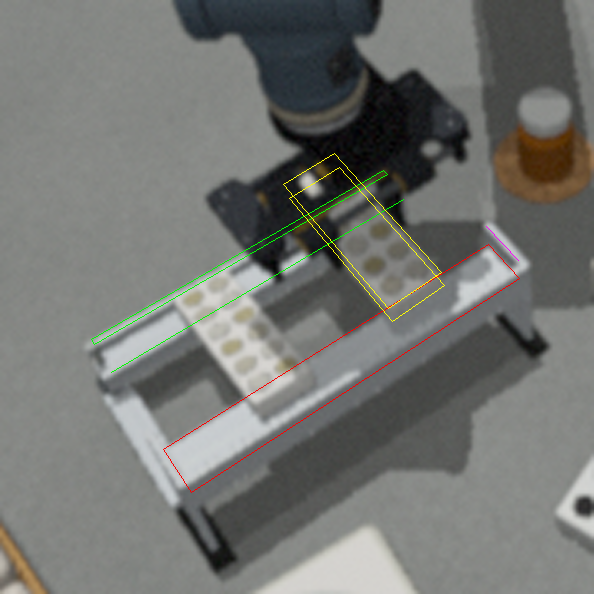

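View pics/w41.png

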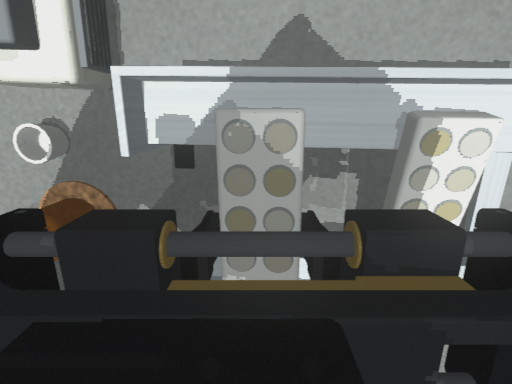

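Request:
apply_moves([
  {"x":0,"y":-2,"z":-10,"spin":0},
  {"x":0,"y":0,"z":-8,"spin":0},
  {"x":0,"y":0,"z":-4,"spin":0},
  {"x":0,"y":0,"z":0,"spin":0},
])

```text
time_s: 38.65
position: [0.5309, -0.1906, 0.0798]
tcp_rot: [[0.085, -0.01, 0.996], [-0.995, 0.06, 0.085], [-0.061, -0.998, -0.005]]
force: [-0.4, 0.2, -2.5]
opening: 0.574
```

Request:
apply_moves([
  {"x":0,"y":0,"z":-4,"spin":0},
  {"x":0,"y":0,"z":-3,"spin":0},
  {"x":0,"y":0,"z":-3,"spin":0},
])

```text
time_s: 38.95
position: [0.5311, -0.191, 0.0702]
tcp_rot: [[0.085, -0.01, 0.996], [-0.995, 0.059, 0.085], [-0.06, -0.998, -0.005]]
force: [-3.1, -0.2, 3.5]
opening: 0.572
```

Run:
```python
import st
from ov import *
s=read_state();R=s["tcp_rot"];P=s["position"]
S=imaging.camera_params("scene"); b=imaging.capture("scene"); save("s42",b); look("wrist","w42")
C=P-R[:,1]*.0276-R[:,2]*.0015
print(C,inrack(C)); draw(b,S,(80,150,260,330),3.3,None,"o42",rack=False)
```

```text
[ 0.5311 -0.191   0.0702] jaw -85.1 y [-0.01   0.059 -0.998] t 38.95 F [-3.1 -0.2  3.5] op 49.8
[ 0.52988743 -0.192806    0.09772346] [-0.00169487  0.05749474  0.09772346]
```

View pics/o42.png

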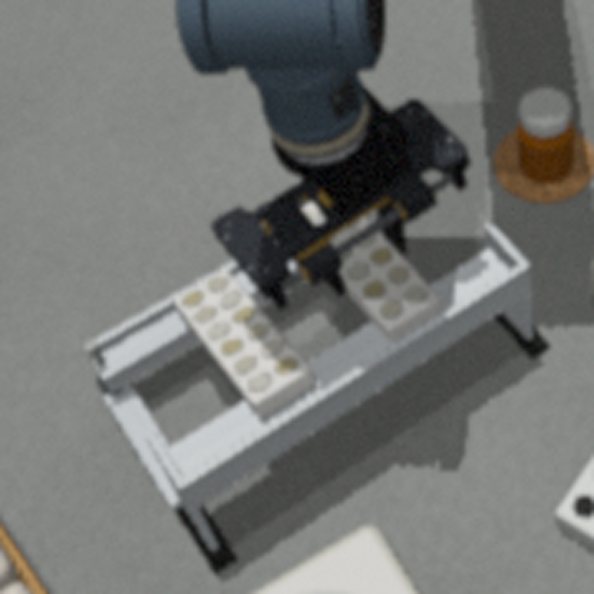

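Contact with the ledge begun; lowering 8 mm more so it turns in the grip, then releasing.

Request:
apply_moves([
  {"x":0,"y":0,"z":-3,"spin":0},
  {"x":0,"y":0,"z":-3,"spin":0},
  {"x":0,"y":0,"z":-3,"spin":0},
])

```text
time_s: 39.35
position: [0.5304, -0.1909, 0.0619]
tcp_rot: [[0.085, -0.01, 0.996], [-0.995, 0.059, 0.085], [-0.06, -0.998, -0.005]]
force: [-2.8, 0.3, 10.7]
opening: 0.569
```

Request:
apply_moves([
  {"x":0,"y":0,"z":1,"spin":0},
  {"x":0,"y":0,"z":0,"spin":0},
], grip=56)

```text
time_s: 39.55
position: [0.5316, -0.1913, 0.0626]
tcp_rot: [[0.085, -0.008, 0.996], [-0.995, 0.058, 0.085], [-0.059, -0.998, -0.003]]
force: [-0.0, 0.4, -0.1]
opening: 0.628
```

Request:
apply_moves([
  {"x":0,"y":0,"z":0,"spin":0},
  {"x":0,"y":0,"z":0,"spin":0},
  {"x":0,"y":0,"z":0,"spin":0},
  {"x":0,"y":0,"z":0,"spin":0},
], grip=78)

```text
time_s: 39.95
position: [0.5331, -0.1919, 0.0624]
tcp_rot: [[0.084, -0.005, 0.996], [-0.995, 0.057, 0.085], [-0.057, -0.998, -0.0]]
force: [-0.1, -1.0, -0.2]
opening: 0.874
```

Run:
```python
import st
from ov import *
b=imaging.capture("scene"); a=look("wrist","w43")[1]
draw(b,imaging.camera_params("scene"),(80,150,260,330),3.3,None,"o43",rack=False)
```

```text
[ 0.5331 -0.1919  0.0624] jaw -85.2 y [-0.005  0.057 -0.998] t 39.95 F [-0.1 -1.  -0.2] op 76.0
```

View pics/o43.png

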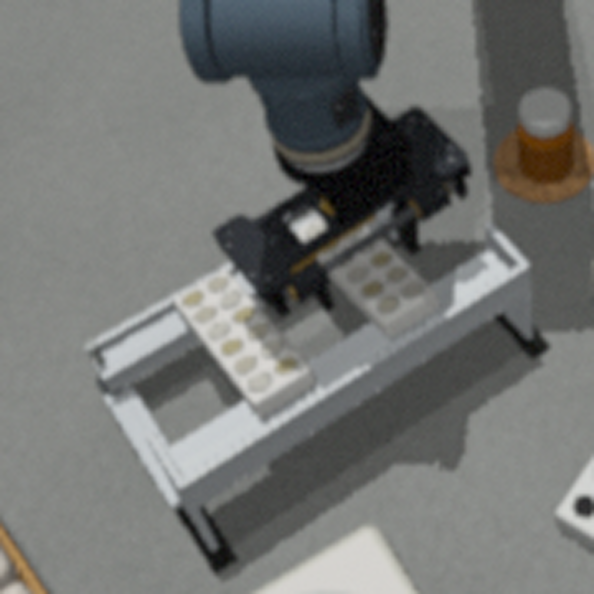

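View pics/w43.png

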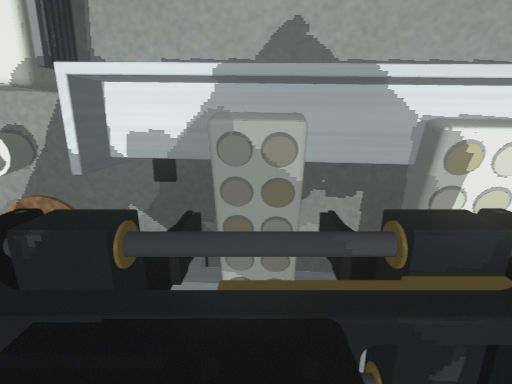

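Seated. Rising straight up, then backing off to look at both palettes.

Request:
apply_moves([
  {"x":0,"y":0,"z":10,"spin":0},
  {"x":0,"y":0,"z":20,"spin":0},
  {"x":0,"y":0,"z":35,"spin":0},
  {"x":0,"y":0,"z":40,"spin":0},
  {"x":-5,"y":0,"z":40,"spin":0},
  {"x":-20,"y":-10,"z":15,"spin":0},
  {"x":-20,"y":-10,"z":0,"spin":0},
  {"x":0,"y":0,"z":0,"spin":0},
], grip=20)

```text
time_s: 40.85
position: [0.4862, -0.2116, 0.2335]
tcp_rot: [[0.086, -0.003, 0.996], [-0.995, 0.054, 0.086], [-0.054, -0.999, 0.002]]
force: [-0.1, 0.1, 0.3]
opening: 0.273
```

Run:
```python
import st
from ov import *
b=imaging.capture("scene"); save("s44",b); p,a=look("wrist","w44"); look("side","d44")
S=imaging.camera_params("scene")
t=np.radians(14)
o=rackp([(0,0,0)])[0]
ax=rackp([(np.cos(t),0,0)])[0]-o; ax[2]=np.sin(t); ay=rackp([(0,1,0)])[0]-o; az=np.cross(ax,ay)
C=rackp([(-.004,.055,.088)])[0]
draw(b,S,(80,150,260,330),3.3,(C,ax,ay,az),"o44"); draw(a,p,(100,0,512,220),1.9,(C,ax,ay,az),"ow44")
```

```text
[ 0.4862 -0.2116  0.2335] jaw -85.1 y [-0.003  0.054 -0.999] t 40.85 F [-0.1  0.1  0.3] op 23.8
```

View pics/o44.png

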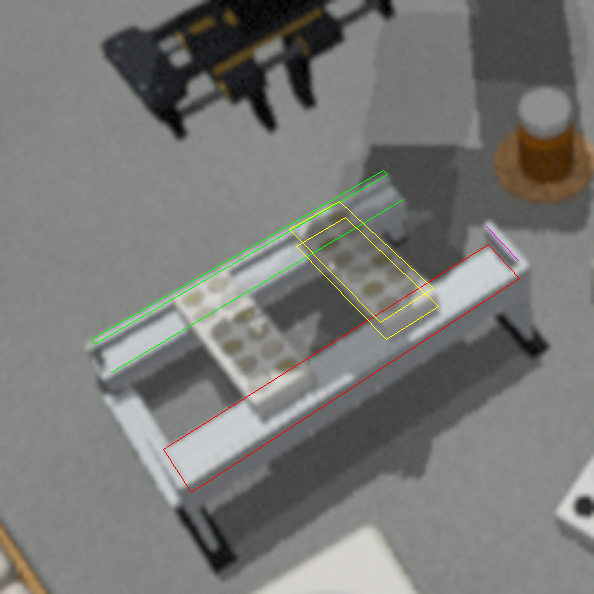

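View pics/ow44.png

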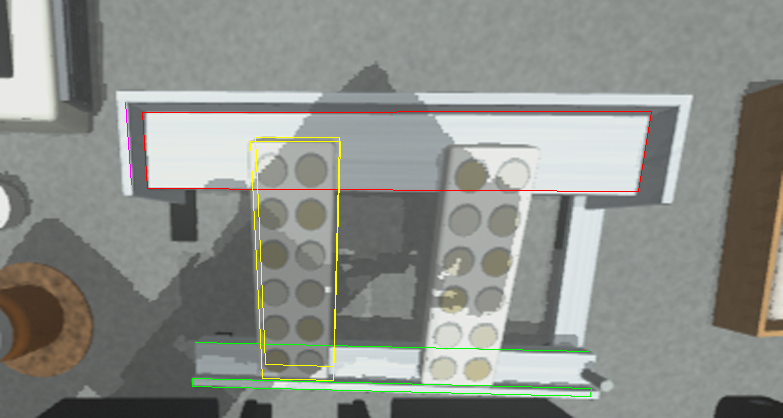

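View pics/s44.png

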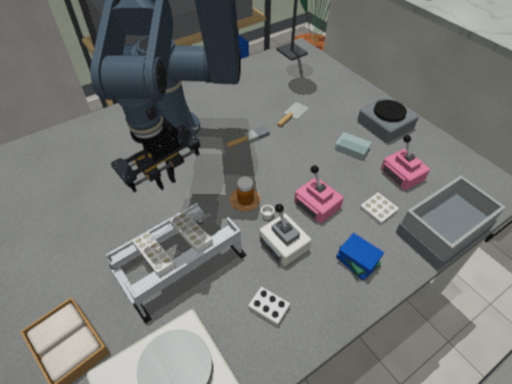

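View pics/d44.png

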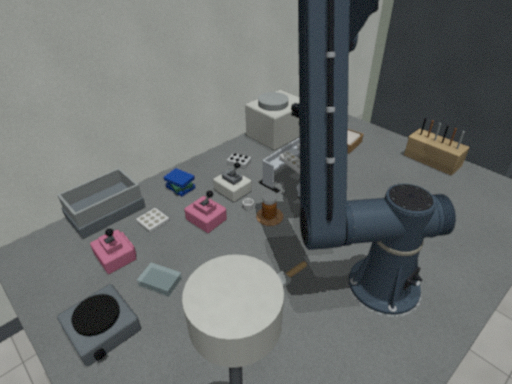

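Run:
```python
from h import *
S=imaging.camera_params("scene");D=imaging.camera_params("side")
a=cv2.imread("pics/s44.png");b=cv2.imread("pics/d44.png")
def blob(im,x0,y0,x1,y1):
    g=cv2.cvtColor(im[y0:y1,x0:x1],cv2.COLOR_BGR2GRAY); m=g<55; ys,xs=np.nonzero(m); return x0+xs.mean(),y0+ys.mean(),m.sum()
cv2.imwrite("pics/ball.png",np.hstack([cv2.resize(a[195:270,250:325],(390,390),interpolation=cv2.INTER_CUBIC),cv2.resize(b[155:210,205:260],(390,390),interpolation=cv2.INTER_CUBIC)]))
```

```text
(no output)
```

View pics/ball.png

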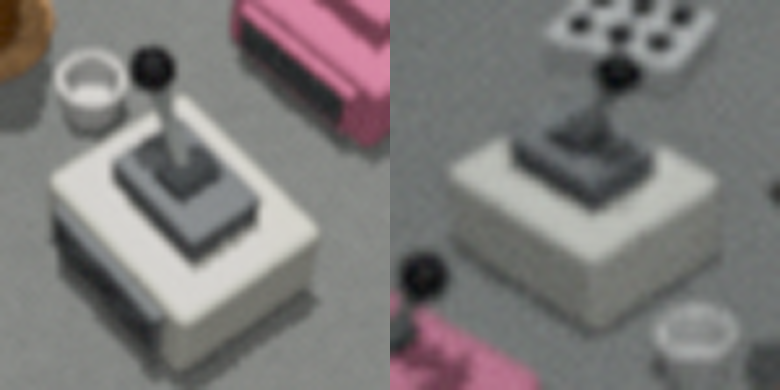

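Run:
```python
from h import *
S=imaging.camera_params("scene");D=imaging.camera_params("side")
B,r=tri([(S,279.2,208.1),(D,237.2,165.2)]); print("ball",B,r)
c=[atz(S,250+u/5.2,195+v/5.2,.059) for u,v in((52,185),(180,100),(318,240),(185,325))]
for i in c: print(i.round(4))
c=np.array(c); print("ctr",c.mean(0),"edges",[np.linalg.norm(c[i]-c[(i+1)%4]).round(3) for i in range(4)],[np.degrees(np.arctan2(*(c[(i+1)%4]-c[i])[[1,0]])).round(1) for i in range(4)])
```

```text
ball [0.63415593 0.02835003 0.14037413] [np.float64(0.37640671710099455), np.float64(0.2737539392086588)]
[ 0.6202 -0.0232  0.059 ]
[0.6133 0.0702 0.059 ]
[0.7302 0.0742 0.059 ]
[ 0.7316 -0.0166  0.059 ]
ctr [0.67384066 0.02618104 0.059     ] edges [np.float64(0.094), np.float64(0.117), np.float64(0.091), np.float64(0.112)] [np.float64(94.2), np.float64(2.0), np.float64(-89.2), np.float64(-176.6)]
```

Request:
apply_moves([
  {"x":5,"y":30,"z":0,"spin":-0.01},
  {"x":12,"y":38,"z":0,"spin":-0.01},
  {"x":12,"y":38,"z":0,"spin":-0.01},
  {"x":12,"y":38,"z":0,"spin":-0.01},
  {"x":12,"y":38,"z":0,"spin":0},
  {"x":12,"y":35,"z":0,"spin":0},
  {"x":8,"y":15,"z":0,"spin":0},
  {"x":0,"y":0,"z":0,"spin":0},
], grip=0)

```text
time_s: 41.8
position: [0.566, 0.0343, 0.2266]
tcp_rot: [[0.047, -0.006, 0.999], [-0.997, 0.06, 0.047], [-0.06, -0.998, -0.003]]
force: [-0.8, -0.0, 0.6]
opening: 0.005
```

```bash
python3 st.py
```

```text
[0.566  0.0343 0.2266] jaw -87.3 y [-0.006  0.06  -0.998] t 41.8 F [-0.8 -0.   0.6] op 0.4
```

Request:
apply_moves([
  {"x":0,"y":-3,"z":-20,"spin":0},
  {"x":0,"y":-2,"z":-35,"spin":0},
  {"x":0,"y":0,"z":-35,"spin":0},
  {"x":0,"y":0,"z":-20,"spin":0},
  {"x":0,"y":0,"z":-5,"spin":0},
  {"x":0,"y":0,"z":0,"spin":0},
])

```text
time_s: 42.4
position: [0.566, 0.028, 0.1062]
tcp_rot: [[0.05, -0.008, 0.999], [-0.997, 0.059, 0.05], [-0.059, -0.998, -0.005]]
force: [0.6, 0.4, -0.3]
opening: 0.005
```

Run:
```python
import st
from h import *
b=look("scene")[1]; d=look("side")[1]
save("c46",np.hstack([cv2.resize(b[150:270,205:325],(390,390),interpolation=cv2.INTER_CUBIC),cv2.resize(d[130:220,200:290],(390,390),interpolation=cv2.INTER_CUBIC)]))
```

```text
[0.566  0.028  0.1062] jaw -87.2 y [-0.008  0.059 -0.998] t 42.4 F [ 0.6  0.4 -0.3] op 0.5
```

View pics/c46.png

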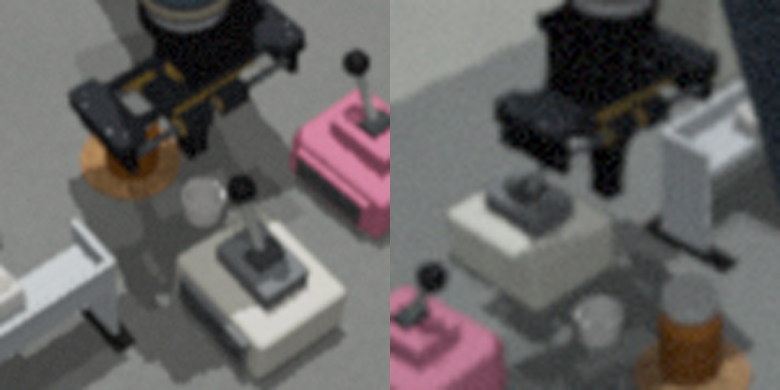

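Request:
apply_moves([
  {"x":15,"y":0,"z":0,"spin":0},
  {"x":15,"y":0,"z":0,"spin":0},
  {"x":13,"y":0,"z":0,"spin":0},
  {"x":13,"y":0,"z":0,"spin":0},
  {"x":13,"y":0,"z":0,"spin":0},
  {"x":13,"y":0,"z":0,"spin":0},
  {"x":13,"y":0,"z":0,"spin":0},
])

```text
time_s: 43.2
position: [0.6655, 0.0276, 0.1192]
tcp_rot: [[0.051, 0.002, 0.999], [-0.997, 0.057, 0.051], [-0.057, -0.998, 0.005]]
force: [-1.5, 0.8, -0.4]
opening: 0.006
```

Run:
```python
import st
from h import *
b=look("scene")[1]; d=look("side")[1]
save("c47",np.hstack([cv2.resize(b[150:270,205:325],(390,390),interpolation=cv2.INTER_CUBIC),cv2.resize(d[130:220,200:290],(390,390),interpolation=cv2.INTER_CUBIC)]))
```

```text
[0.6655 0.0276 0.1192] jaw -87.1 y [ 0.002  0.057 -0.998] t 43.2 F [-1.5  0.8 -0.4] op 0.5
```

View pics/c47.png

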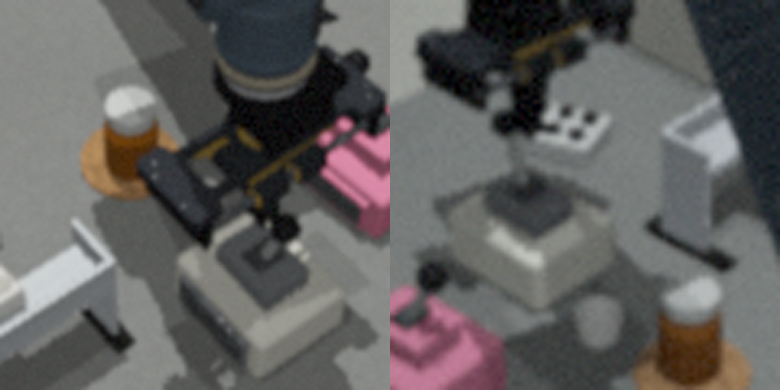

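Request:
apply_moves([
  {"x":8,"y":0,"z":-5,"spin":0},
  {"x":8,"y":0,"z":-5,"spin":0},
  {"x":6,"y":0,"z":-3,"spin":0},
])

```text
time_s: 43.6
position: [0.6771, 0.029, 0.1083]
tcp_rot: [[0.053, -0.022, 0.998], [-0.997, 0.06, 0.054], [-0.061, -0.998, -0.019]]
force: [-13.5, -0.8, 9.9]
opening: 0.007
```

Request:
apply_moves([
  {"x":5,"y":0,"z":0,"spin":0},
  {"x":0,"y":0,"z":0,"spin":0},
])

```text
time_s: 43.8
position: [0.6752, 0.0295, 0.1077]
tcp_rot: [[0.054, -0.038, 0.998], [-0.997, 0.06, 0.056], [-0.062, -0.997, -0.034]]
force: [0.2, 0.1, 0.4]
opening: 0.008
```

Run:
```python
import st
from h import *
b=look("scene")[1]; d=look("side")[1]
save("c48",np.hstack([cv2.resize(b[150:270,205:325],(390,390),interpolation=cv2.INTER_CUBIC),cv2.resize(d[130:220,200:290],(390,390),interpolation=cv2.INTER_CUBIC)]))
```

```text
[0.6752 0.0295 0.1077] jaw -86.9 y [-0.038  0.06  -0.997] t 43.8 F [0.2 0.1 0.4] op 0.7
```

View pics/c48.png

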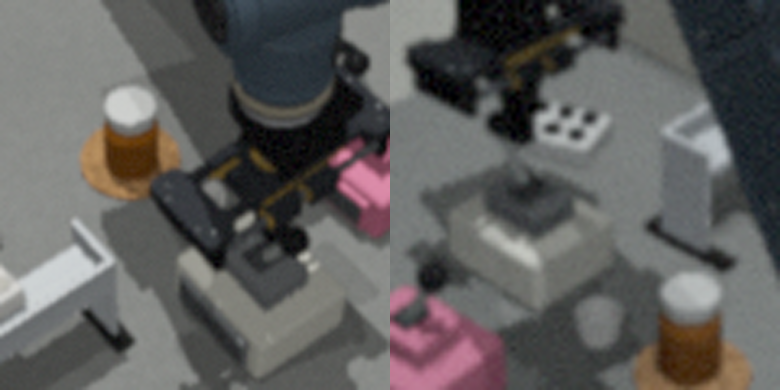

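Request:
apply_moves([
  {"x":-10,"y":0,"z":0,"spin":0},
  {"x":-20,"y":0,"z":0,"spin":0},
  {"x":-30,"y":0,"z":5,"spin":0},
  {"x":-30,"y":0,"z":30,"spin":0},
  {"x":-30,"y":-20,"z":40,"spin":0},
  {"x":-30,"y":-30,"z":40,"spin":0},
  {"x":-30,"y":-35,"z":20,"spin":0},
  {"x":-20,"y":-35,"z":0,"spin":0},
  {"x":0,"y":-35,"z":0,"spin":0},
  {"x":0,"y":0,"z":0,"spin":0},
])

```text
time_s: 44.9
position: [0.4779, -0.1238, 0.2386]
tcp_rot: [[0.057, -0.017, 0.998], [-0.997, 0.052, 0.058], [-0.053, -0.999, -0.014]]
force: [-0.4, 0.3, 0.8]
opening: 0.007
```

Run:
```python
import st
from ov import *
S,b=look("scene","s49"); D,d=look("side","d49"); p,a=look("wrist","w49")
save("c49",np.hstack([cv2.resize(b[195:270,250:325],(390,390),interpolation=cv2.INTER_CUBIC),cv2.resize(d[155:210,205:260],(390,390),interpolation=cv2.INTER_CUBIC)]))
```

```text
[ 0.4779 -0.1238  0.2386] jaw -86.7 y [-0.017  0.052 -0.999] t 44.9 F [-0.4  0.3  0.8] op 0.6
```

View pics/c49.png

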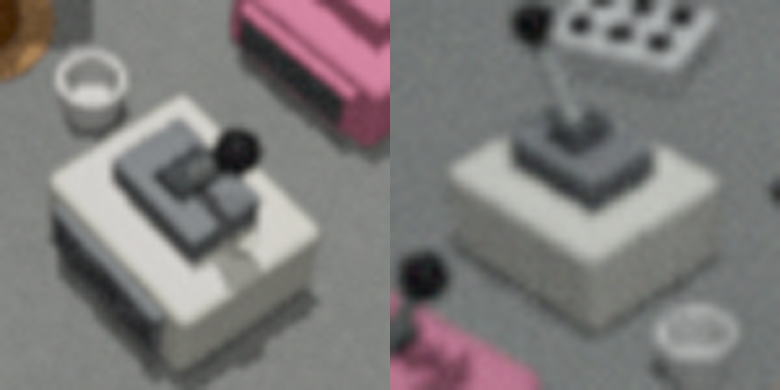

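View pics/s49.png

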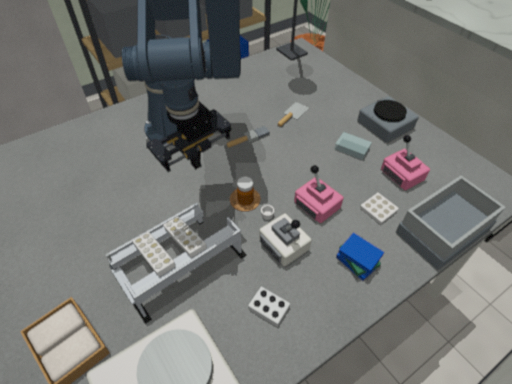

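View pics/w49.png

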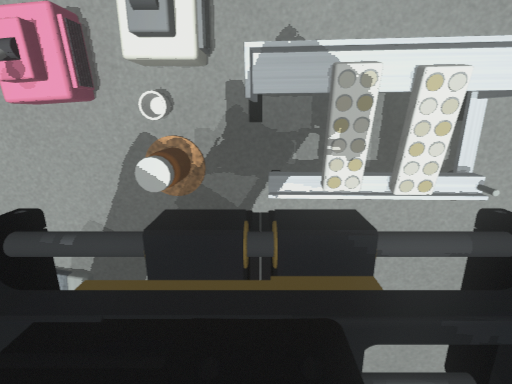

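Run:
```python
from ov import *
S=imaging.camera_params("scene");D=imaging.camera_params("side");p=imaging.camera_params("wrist")
B,r=tri([(S,250+237/5.2,195+151/5.2),(D,205+(533-390)/7.09,155+25/7.09)]); print("ball",B,r,"travel",B-[.6342,.0284,.1404])
# palette centres: side edges mid, low end/upper end corners in wrist picture w49 (top face)
for n,lo,hi in(("B",((324,190),(361,192)),((333,63),(380,63))),("A",((394,193),(431,194)),((428,65),(470,67)))):
    y=[]
    X=[atz(p,u,v,.079) for u,v in lo]+[atz(p,u,v,.117) for u,v in hi]
    print(n,inrack(np.mean(X,0)).round(4),"len",np.linalg.norm((X[0]+X[1]-X[2]-X[3])/2).round(4))
a=cv2.imread("pics/w49.png"); cv2.imwrite("pics/w49z.png",cv2.resize(a[20:210,230:510],None,fx=2.8,fy=2.8,interpolation=cv2.INTER_CUBIC))
# jar
print("jar cap",tri([(p,153.5,174),(S,245.5,183)]))
```

```text
ball [0.70090528 0.03180136 0.14020292] [np.float64(0.5319607425855429), np.float64(0.3642678228539826)] travel [ 0.06670528  0.00340136 -0.00019708]
B [-0.0031  0.0385  0.098 ] len 0.1535
A [-0.0074 -0.0527  0.098 ] len 0.1517
jar cap (array([0.46001537, 0.03386171, 0.07848426]), [np.float64(0.026160146490842032), np.float64(0.010644477871420423)])
```

View pics/w49z.png

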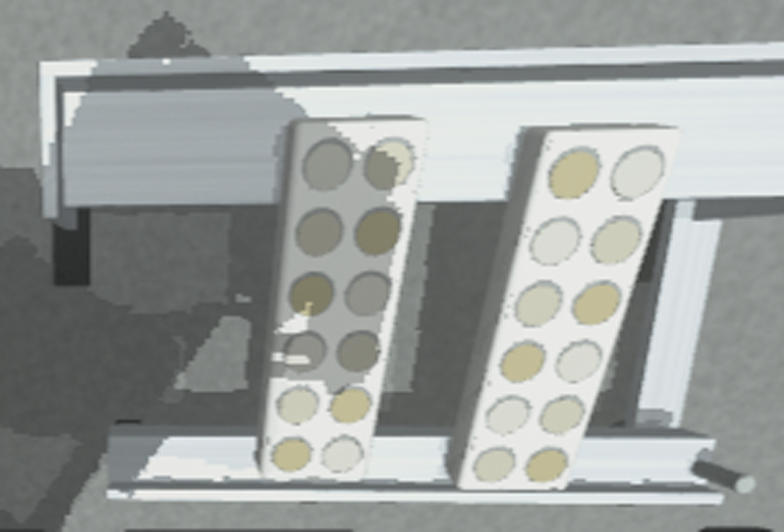

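Run:
```python
from ov import *
S=imaging.camera_params("scene");p=imaging.camera_params("wrist")
b=imaging.capture("scene"); a=imaging.capture("wrist")
t=np.radians(14);o=rackp([(0,0,0)])[0]
ax=rackp([(np.cos(t),0,0)])[0]-o; ax[2]=np.sin(t); ay=rackp([(0,1,0)])[0]-o; az=np.cross(ax,ay)
C1=rackp([(-.004,.045,.088)])[0];C2=rackp([(-.007,-.055,.087)])[0]
def box(z,cam,C,x0,y0,f):
    for h in(-.01,.01):
        q=((proj(cam,[C+ax*sx*.0775+ay*sy*.025+az*h for sx,sy in((-1,-1),(1,-1),(1,1),(-1,1))])-[x0,y0])*f).astype(int); cv2.polylines(z,[q.reshape(-1,1,2)],True,(255,255,0),1)
z=cv2.resize(b[190:300,90:260],None,fx=4.6,fy=4.6,interpolation=cv2.INTER_CUBIC)
for C in(C1,C2): box(z,S,C,90,190,4.6)
save("o50",z)
z=cv2.resize(a[20:210,230:510],None,fx=2.8,fy=2.8,interpolation=cv2.INTER_CUBIC)
for C in(C1,C2): box(z,p,C,230,20,2.8)
save("ow50",z)
```

```text
(no output)
```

View pics/o50.png

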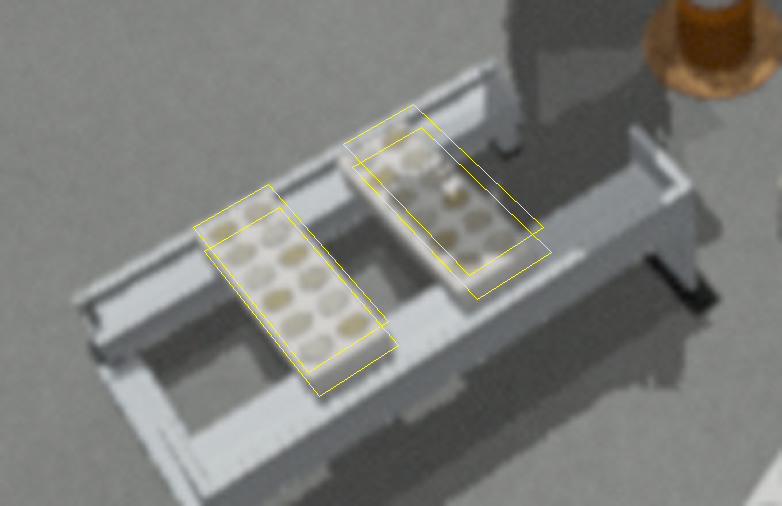

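View pics/ow50.png

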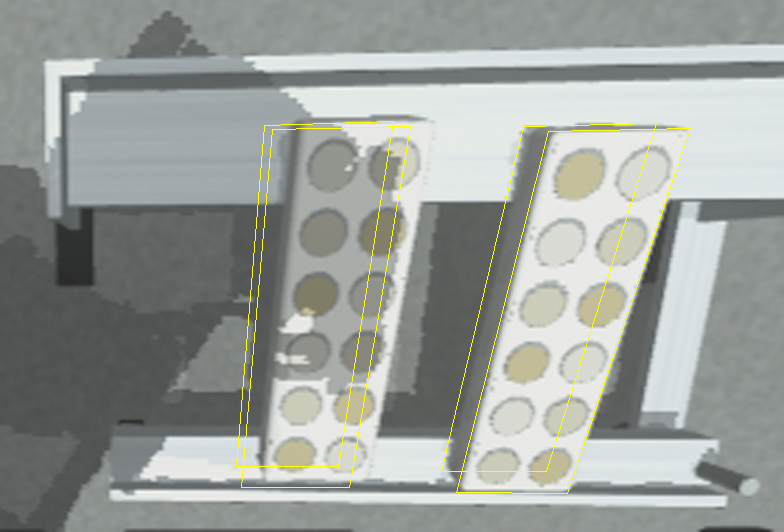

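Run:
```python
from rig import job
print(job.hand_in())
```

```text
the job is handed in; nothing more can be done
None
```

I completed every step and handed the job in at about 45 s of the 210 s limit. No verdict was reported.

- **Jar:** it stands upright on the cork mat. I measured the cap's centre within about 6 mm of the mat's centre. The cap height from those hand-picked pixels came out 10 mm low, but the pictures show the jar upright. My first grip was off-centre and tilted the jar; I let it settle upright and gripped it again.
- **Leg:** it is at its stop, where I felt about 18 N. In the last pictures it lies parallel to the ledge. A first push slid over the lip without turning the leg. The fingertips really stand about 32 mm higher than the stated tool geometry says, as touching the bench showed. I corrected for that and pushed again.
- **Palettes:** I found only two, and both lie wells up across ledge and leg, behind the lip. Fitted with a 14 degree slope model, they sit at about rack x -7 mm, y -55 mm and x -3 mm, y +38 mm. The second was at about y +55 mm when I placed it, so it has probably been knocked about 2 cm aside since. It still lies seated across ledge and leg.
- **Lever:** the ball moved 67 mm in x, which is the full 1.0 rad, to on.

The bystanders and the pink look-alikes look unmoved in the last picture; I did not measure them again. The gripper was clear of everything at hand-in.

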